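# Seal the reference standards in the dry jar

### The job

Clear up after the run: stand every amber vial upright inside the clip-top dry jar, and stand the squat rinse jar with the green lid upright on the solvent tray, exactly midway between the two blue-capped bottles and in line with them. Once the amber vials are in, shut the jar's lid, swing the wire bail over so that its red bar lies in the groove on the lid, and press the clasp's lever down past centre until it is fully home and the lid is clamped. Leave the bottles and everything else on the bench where they are.

Things in the scene. Friction and masses are not known exactly. Their poses are not given: they have to be found in the camera images.
- std1_center (a point): amber (brown) reference-standard vial with a white cap, one of two to four (absent ones read None): screw-cap glass sample vial, 28 mm in diameter and 61 mm tall in all (glass up to 47 mm, above it a cap 24 mm wide), about 45 g, standing upright at the start. Point: its centre, 30.5 mm above its foot; z along its axis towards the cap.
- std2_center (a point): amber (brown) reference-standard vial with a white cap, one of two to four (absent ones read None): screw-cap glass sample vial, 28 mm in diameter and 61 mm tall in all (glass up to 47 mm, above it a cap 24 mm wide), about 45 g, standing upright at the start. Point: its centre, 30.5 mm above its foot; z along its axis towards the cap.
- std3_center (a point): amber (brown) reference-standard vial with a white cap, one of two to four (absent ones read None): screw-cap glass sample vial, 28 mm in diameter and 61 mm tall in all (glass up to 47 mm, above it a cap 24 mm wide), about 45 g, standing upright at the start. Point: its centre, 30.5 mm above its foot; z along its axis towards the cap.
- std4_center (a point): amber (brown) reference-standard vial with a white cap, one of two to four (absent ones read None): screw-cap glass sample vial, 28 mm in diameter and 61 mm tall in all (glass up to 47 mm, above it a cap 24 mm wide), about 45 g, standing upright at the start. Point: its centre, 30.5 mm above its foot; z along its axis towards the cap.
- rinse_center (a point): the squat rinse jar: closed, clear glass below, green lid above, 46 mm in diameter and 38 mm tall, about 70 g, standing upright at the start. Point: its centre, 19 mm above its foot; z along its axis, up.
- jar_floor (a point): Fixed clip-top dry jar of clear glass: centre of its inner floor, a white perforated plate, 20 mm above the bench. Outer diameter 160 mm, wall 5 mm, mouth 150 mm wide, rim 86 mm above the bench with its orange seal. Axes are the jar's: z up, -x points to the clasp side, +x to the lid's hinge, y is parallel to the axes of lid hinge, lever and bail.
- jar_centre (a point): a point on the jar's axis, 30.5 mm above its inner floor, where a standing vial's centre comes in height; axes as the jar's.
- lid (a joint): angle of the round glass lid (156 mm wide, 8 mm thick, 0.36 kg): 0 = shut, 1.85 to 2.05 (start) = standing open, leaning back; stop at 2.05. Hinge axis along the jar's y, 86 mm from the jar's axis on its +x side, 88 mm above the bench. It stays leaning back by its weight; once pulled well over the upright towards the clasp, the lid sinks shut by its own weight in about a second.
- lid_edge (a point): mid-point of the lid's free edge opposite the hinge, 166 mm from the hinge axis (its top when it stands open). Here the upper face has a steel saddle 44 mm wide: a groove floor flush with the glass, 94 mm above the bench when shut, and at the very edge a lip 6 mm high, whose inner face is then 76 mm from the jar's axis.
- lever (a joint): angle of the clasp's steel lever: 0 = fully home, pointing down; 1.55 to 1.85 (start) = pointing outwards and a little up; stop at 2.2 (up). Stays put while the bail is slack. With the bail hooked it must be pressed down from about 1.1 to 0.4 against the bail's spring (under 8 N at the tab); there it passes centre and pulls itself home. Let go earlier, it may spring back.
- lever_pivot (a point): the lever's pivot axis (along the jar's y): 92 mm from the jar's axis on the -x side, 72 mm above the bench. Fixed to the jar, axes as the jar's.
- lever_tab (a point): centre of the thumb tab at the lever's end, 36 mm from the lever's pivot: a steel plate 38 mm wide (y), 22 mm long, 3 mm thick. With the lever home it lies 103.5 mm from the jar's axis, 38 mm above the bench, sloping outwards and down at 45 degrees; it is pressed on its outer upper face, down and then inwards.
- bail (a joint): angle of the wire bail about its pivot on the lever (14 mm from the lever's pivot): 0 = as clamped; 2.75 (start, stop) = leaning outwards, resting against the lever. Falling values swing it up and over towards the lid. It hangs loose and drops to whichever side it leans. It reaches over the lid's lip only while the lever is above about 1.3; else the bar perches on the lip (centre 104 mm up).
- bail_grip (a point): centre of the bail's red bar, a round sleeve 9 mm thick and 40 mm long along the jar's y, 45 mm from the bail's pivot (wires 26 mm to either side run to it). Clamped, it lies 71.5 mm from the jar's axis on the -x side, 98.5 mm above the bench. With the lever up it may rest behind the lip as far in as 60 mm from the axis; pressing the lever draws it out against the lip.
- tray_middle (a point): white solvent tray fixed on the bench, 130 mm (x) by 270 mm (y), rim 8 mm high: centre of its floor, 4 mm above the bench. The two blue-capped bottles stand on it 90 mm to either side of this point along its y, so this is the point midway between them.
- flask_a_center (a point): solvent bottle with blue cap on the tray, at its +y end: 56 mm in diameter, 100 mm tall. Point 50 mm above its foot.
- flask_b_center (a point): the other, equal bottle with blue cap, at the tray's -y end. Point 50 mm above its foot.
- flask_c_center (a point): brown bottle with a black cap on the bench, 56 mm in diameter, 100 mm tall; not needed. Point 50 mm above its foot.
- column_center (a point): steel chromatography column lying on the bench, 150 mm long along its x, 17 mm thick; not needed. Point: its middle.
- spanner_center (a point): spanner, 130 mm long, lying on the bench; not needed.
- beaker_center (a point): small glass beaker, 60 mm wide, 65 mm tall; not needed. Point: half-way up.
- cap_box_center (a point): open clear box of vial caps, 90 by 70 mm, 30 mm tall; not needed. Point: half-way up.
- marker_center (a point): marker pen, 125 mm long, lying on the bench; not needed. Point: its middle.

How it is judged:
On the way, in this order (a step that is already met when the one before it is completed fails the run):
1. every amber vial stands in the jar (horizontal distance between each of std1_center, std2_center, std3_center, std4_center and jar_floor below 0.063 m and z of std1_center in the frame of jar_centre between -0.012 and 0.012 m and angle between each of std1_center, std2_center, std3_center, std4_center's own z axis and vertical below 0.12 rad and z of std2_center in the frame of jar_centre between -0.012 and 0.012 m and z of std3_center in the frame of jar_centre between -0.012 and 0.012 m and z of std4_center in the frame of jar_centre between -0.012 and 0.012 m), for 0.3 s.
2. the lid is shut (value of joint lid below 0.04 rad), for 0.2 s.
3. the bail's bar is hooked in the lid's groove and the lever is home, so that the lid is clamped (value of joint lid below 0.04 rad and value of joint lever below 0.06 rad and contact force between bail_bar and lid above 4 N), for 0.3 s.
At the end, for the whole second after the job is handed in: every amber vial present stands upright in the jar; lid shut (within 0.04 rad), lever home (within 0.06 rad), bail's bar pressing the lid with over 4 N; the rinse jar stands still and upright on the tray within 10 mm (along and across) of the point midway between the two bottles (all of step 1 and all of step 3 and x of rinse_center in the frame of tray_middle between -0.01 and 0.01 m and y of rinse_center in the frame of tray_middle between -0.01 and 0.01 m and z of rinse_center in the frame of tray_middle between 0.013 and 0.026 m and angle between rinse_center's own z axis and vertical below 0.12 rad and linear speed of rinse below 0.02 m/s); the robot touches nothing.
It fails at once if a blue-capped solvent bottle is shifted by more than 12 mm (distance of any of flask_a_center, flask_b_center from where it was at the start of the episode above 0.012 m).
It fails at once if another thing on the bench (brown bottle, column, spanner, beaker, box of caps, marker) is pushed away by more than 30 mm (distance of any of flask_c_center, column_center, spanner_center, beaker_center, cap_box_center, marker_center from where it was at the start of the episode above 0.03 m).
Of std1, std2, std3, std4 only 2 to 4 are there at a start; the rules pass over those that are not, and their reading is None.
At some moment in a run one of rinse may be knocked a few centimetres aside while the robot is not near it.
It also fails if it takes over 210 s, if anything falls off the work surface, if the arm or the gripper's body presses on something with over 40 N, if the wrist force passes 120 N, or if a joint passes its speed limit or range.

### The arm

A 7-joint arm with a two-finger parallel gripper is mounted at the origin on the work surface. World frame = base frame: x ahead of the robot, y to its left, z up, the work surface at z = 0. Lengths are in m, angles in rad, forces in N, time in s.
With the tool pointing down it reaches from about 0.35 to 0.9 m from the base axis. Payload 8.1 kg.
Tool frame: the origin (TCP) lies on the centre line of the jaws, within the pads' length; the fingertips stand 14 mm ahead of it and the grasp point (between the pads) lies 5 mm behind it (manip.tip_extent is the distance from the TCP to the fingertips, in m); z points along the fingers, y is the direction in which the jaws open and shut (so a half turn about z gives the same grasp; the last joint's range is limited). The gripper opens to 85 mm and grips with 20 to 120 N. Pads are 22 mm wide; open, the fingers measure 114 mm over their backs; the gripper's body (76 mm by 85 mm) begins 54 mm behind the grasp point. The pads swing forward as they close: fully open they stand 13 mm farther back than shut.
Start: joints at [-1.406, 0.434, 0.025, 1.573, -0.012, 1.134, -0.075], TCP at [0.165, 0.603, 0.206] pointing down, gripper open.
Joint ranges: [-2.62, 2.62], [-0.44, 2.09], [-1.27, 1.32], [0.08, 2.57], [-1.32, 4.46], [0.12, 2], [-2.74, 2.74]. Speed limits (rad/s): [2.22, 2.22, 3.01, 3.01, 3.14, 3.14, 3.14].

### API

Orientations are given as a unit quaternion [w, x, y, z].
In Python, from plant import manip gives the robot as it stands.
- The arm moves only by the shell command python3 -m handwheel 'ROWS' [FORCE]. ROWS is JSON, a list of rows, each an object with "claw": the opening, from 0 (shut) to 1 (fully open); "dp": the shift along the tool's x, y, z in cm, a list of three; "turn": the turn, a rotation vector about the tool's x, y, z in rad, a list of three. In form: [{"claw": claw, "dp": [x, y, z], "turn": [ax, ay, az]}, ...]. A call has 1 to 20 rows; each row shifts and turns the commanded pose from where the row before left it, along the tool's axes as they then stand; what a row does not reach is not made up. A row lasts 1/8 s, in which the tool goes at most 62.5 mm and 10.7 degrees, less where a joint would pass 70% of its speed; a pose out of reach is approached as far as the arm can. A call with a gripper value outside its range is refused whole. The fingers move at their own pace and stop on an object; FORCE is the grip in N (left out, the last holds). Time passes only in rows, so rows that do not move let the fingers close. It gives the time, the measured TCP pose, the force and the opening at its end, in the units of the state.
- manip.get_obs(): the state, without advancing time (a new reading comes with each control period).
- manip.read_camera(name): name is "side" or "top"; returns a dict with "color" (400x640x3 uint8, blue, green, red), "fov_y" (degrees; the focal length in pixels is half the picture's height over the tangent of half this angle, whatever the lens; pixels are square), "cx", "cy" (the principal point, pixels), "R" (3x3) and "t" (3): a world point X has camera coordinates R X + t. Camera axes: x right, y down, z forward; pixel columns grow to the right and rows downward; lengths in m; the calibration is good to about 2 mm. A picture is of the moment at which its call begins. There is no depth.
- manip.finish_job(): hands the job in, once; it reports no verdict.
The state is a dict: "t": time; "joints": joint angles; "joint_velocities": joint speeds; "effort": joint torques, N m; "position": TCP position; "ee_rot": TCP orientation; "contact_force": force on the tool from outside, world axes, zero at the start; "wrist_torque": the same for the moment, N m; "width": finger opening in m.
Only numpy, scipy, OpenCV 4.12 (cv2) and the standard library are available. Lean on these libraries where they do the work, as an engineer would, in place of code of your own. Each camera call takes 0.05 s, during which the arm holds its last target.

## Working session

There is one attempt and no reset: what is moved stays moved. The work goes in short steps, Python scripts to look and compute and a shell command to move; the robot and the scene stay as the last step left them, time stands still between calls to the robot, and variables do not carry over. Pictures are saved under pics/ and viewed, and the job is handed in when it is done.

```bash
ls; mkdir -p pics; python3 - <<'E'
from plant import manip
import cv2
o=manip.get_obs(); print({k:o[k] for k in('t','position','ee_rot','width','contact_force')}, manip.tip_extent)
for n in('top','side'):
    c=manip.read_camera(n); cv2.imwrite(f'pics/{n}0.png',c['color']); print(n,c['fov_y'],c['cx'],c['cy'],c['R'],c['t'])
E
```

```text
pics
{'t': 0.0, 'position': array([0.1652831 , 0.60218516, 0.20552593]), 'ee_rot': array([-4.73141205e-05,  1.33540131e-01,  9.91043095e-01, -7.84563826e-04]), 'width': 0.08564809237503135, 'contact_force': array([ 0.1575267 , -0.60397303,  0.60373895])} 0.014
top 43.775656460503555 316.0010908753764 191.16550676684102 [[-0.02818859 -0.99945911 -0.01693799]
 [-0.98861304  0.03038039 -0.14738143]
 [ 0.14781629  0.01259064 -0.98893469]] [0.00777385 0.6193772  1.27064723]
side 57.76378775199475 316.0039641385925 198.27922236128072 [[ 0.99963542 -0.02336806  0.0135265 ]
 [-0.00875547 -0.7544418  -0.65630855]
 [ 0.02554161  0.65595084 -0.75437134]] [-0.58987487  0.03777556  0.91219055]
```

View pics/top0.png

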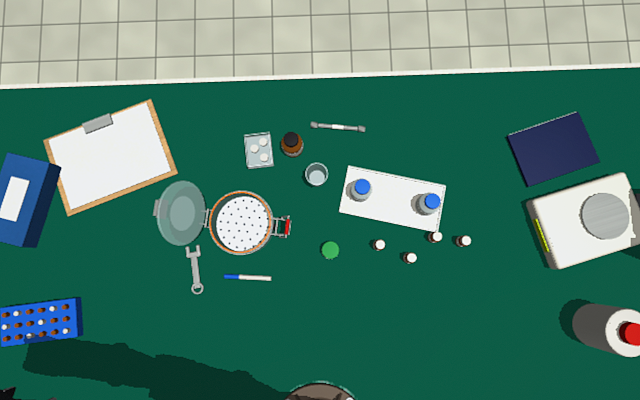

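View pics/side0.png

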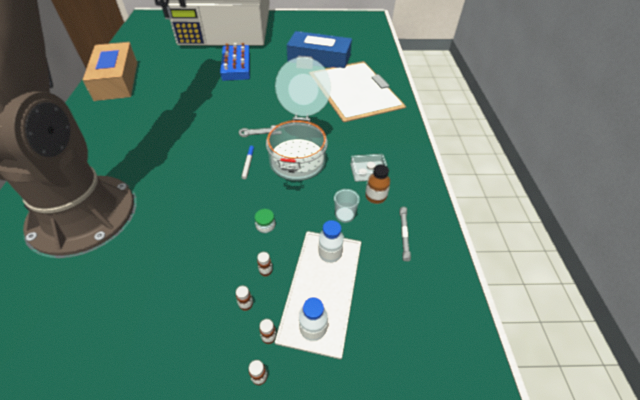

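```bash
cat > h.py <<'E'
import numpy as np, cv2
from plant import manip
def cam(n):
    c=manip.read_camera(n); c['f']=200/np.tan(np.radians(c['fov_y']/2)); return c
def ray(c,u,v):
    d=np.array([(u-c['cx'])/c['f'],(v-c['cy'])/c['f'],1.]); R=np.array(c['R']);
    return -R.T@c['t'], R.T@d
def onplane(c,u,v,z):
    o,d=ray(c,u,v); return o+d*(z-o[2])/d[2]
def tri(c1,p1,c2,p2):
    o1,d1=ray(c1,*p1);o2,d2=ray(c2,*p2)
    A=np.stack([d1,-d2],1); s=np.linalg.lstsq(A,o2-o1,rcond=None)[0]
    a=o1+d1*s[0];b=o2+d2*s[1]; return (a+b)/2,np.linalg.norm(a-b)
def proj(c,X):
    q=np.array(c['R'])@X+c['t']; return c['cx']+c['f']*q[0]/q[2],c['cy']+c['f']*q[1]/q[2]
def blobs(c,lo,hi,amin=8,amax=9999,roi=None):
    hsv=cv2.cvtColor(c['color'],cv2.COLOR_BGR2HSV); m=cv2.inRange(hsv,lo,hi)
    n,l,s,ce=cv2.connectedComponentsWithStats(m)
    return [(ce[i].round(1).tolist(),s[i].tolist()) for i in range(1,n) if amin<=s[i][4]<=amax and (roi is None or (roi[0]<=ce[i][0]<=roi[2] and roi[1]<=ce[i][1]<=roi[3]))]
def crop(c,name,x0,y0,x1,y1,k):
    cv2.imwrite(name,cv2.resize(c['color'][y0:y1,x0:x1],None,fx=k,fy=k,interpolation=cv2.INTER_CUBIC))
E
python3 - <<'E'
from h import *
t=cam('top');s=cam('side')
crop(t,'pics/t1.png',300,150,490,290,4); crop(t,'pics/t2.png',140,160,330,300,4)
crop(s,'pics/s1.png',220,50,380,200,5); crop(s,'pics/s2.png',220,195,380,395,3)
for n,c,roi in(('top',t,(350,220,490,280)),('side',s,(230,240,285,380))):
    print(n,'white');[print(b) for b in blobs(c,(0,0,150),(180,80,255),8,400,roi)]
for n,c in(('top',t),('side',s)):
    for nm,lo,hi in(('green',(50,130,100),(75,255,255)),('blue',(105,150,120),(125,255,255)),('red',(0,150,120),(8,255,255))):
        print(n,nm,blobs(c,lo,hi,10,900))
E
```

```text
top white
([466.0, 240.0], [462, 236, 9, 9, 69])
([380.0, 244.0], [376, 240, 9, 9, 69])
([411.5, 257.2], [407, 253, 10, 9, 72])
side white
([262.7, 257.5], [257, 252, 12, 13, 120])
([264.2, 270.2], [259, 267, 11, 7, 46])
([241.6, 291.9], [236, 286, 12, 14, 134])
([243.9, 304.7], [237, 302, 13, 6, 47])
([265.9, 325.8], [260, 319, 13, 15, 162])
([267.6, 338.7], [262, 336, 12, 6, 43])
([255.5, 367.7], [249, 360, 14, 17, 192])
top green [([330.2, 249.5], [322, 241, 17, 18, 242])]
top blue [([361.9, 186.2], [355, 179, 15, 15, 175]), ([432.1, 200.7], [425, 194, 15, 15, 174]), ([230.2, 276.2], [224, 274, 15, 5, 64])]
top red [([286.7, 226.0], [285, 219, 5, 15, 51]), ([632.8, 333.7], [625, 323, 15, 23, 284])]
side green [([263.8, 216.2], [254, 208, 20, 17, 260])]
side blue [([320.4, 43.2], [288, 32, 63, 22, 600]), ([235.3, 65.1], [220, 45, 29, 35, 618]), ([107.0, 59.3], [97, 51, 20, 17, 241]), ([250.6, 149.8], [248, 146, 6, 9, 34]), ([331.5, 228.7], [323, 221, 18, 17, 246]), ([312.8, 308.1], [303, 298, 20, 21, 330])]
side red [([288.0, 159.8], [281, 158, 14, 4, 37])]
```

View pics/t1.png

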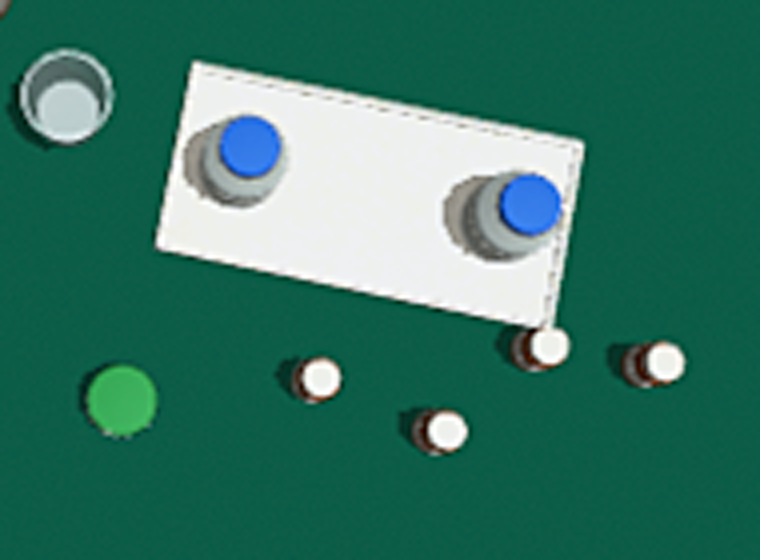

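View pics/t2.png

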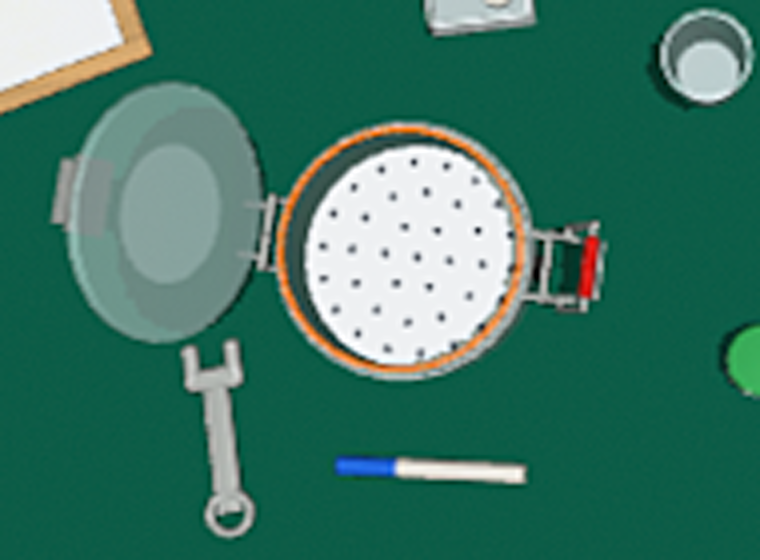

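View pics/s1.png

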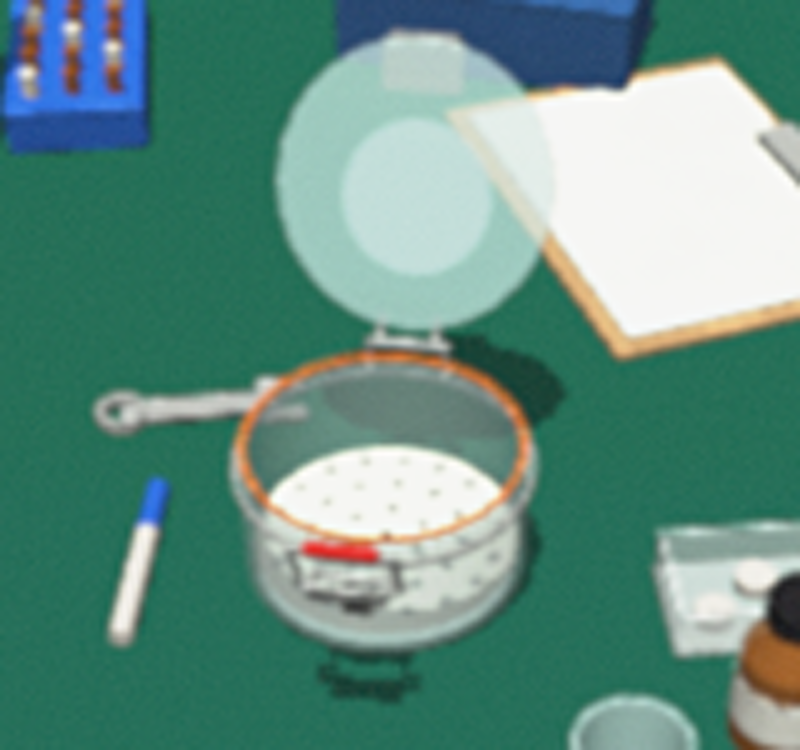

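View pics/s2.png

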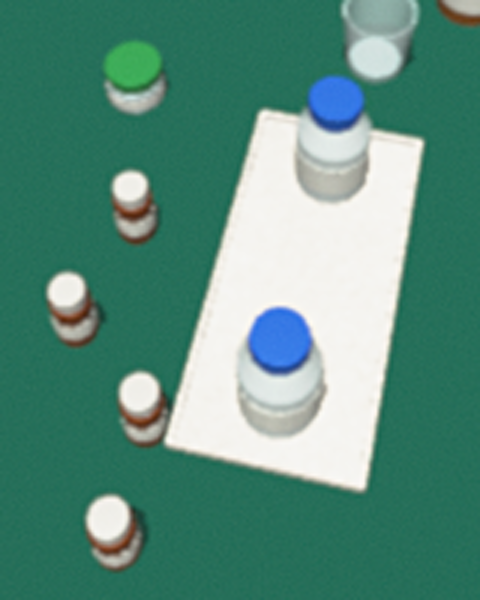

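```bash
python3 - <<'E'
from h import *
np.set_printoptions(precision=4,suppress=True)
t=cam('top');s=cam('side')
for n,p in dict(A=(380,244),B=(411.5,257.2),C=(437,236.4),D=(466,240)).items():
    print(n,onplane(t,*p,.061))
for n,p in dict(A=(262.7,256.5),B=(241.6,291),C=(265.9,324.5),D=(255.5,366.5)).items(): print(n,'side',onplane(s,*p,.058))
print('rinse',onplane(t,330.2,249.5,.038),onplane(s,263.8,214.5,.038))
a=onplane(t,361.9,186.2,.104);b=onplane(t,432.1,200.7,.104);print('bott',a,b,(a+b)/2,np.linalg.norm(a-b))
a2=onplane(s,331.5,227.5,.102);b2=onplane(s,312.8,307,.102);print('side',a2,b2,(a2+b2)/2)
# tray corners from top crop (rim 8mm)
cs=[onplane(t,300+x/4,150+y/4,.008) for x,y in((193,62),(584,142),(549,328),(157,247))]
print('tray',np.array(cs),np.mean(cs,0),[np.linalg.norm(cs[i]-cs[i-1]) for i in range(4)])
for n,c in(('top',t),('side',s)):
    hsv=cv2.cvtColor(c['color'],cv2.COLOR_BGR2HSV); m=cv2.inRange(hsv,(6,110,120),(20,255,255))
    x0,y0,x1,y1=(200,180,285,265) if n=='top' else(262,115,335,170)
    mm=np.zeros_like(m);mm[y0:y1,x0:x1]=m[y0:y1,x0:x1]
    ys,xs=np.nonzero(mm); e=cv2.fitEllipse(np.stack([xs,ys],1).astype(np.float32)); print(n,len(xs),e, onplane(c,*e[0],.086))
print('bar',tri(t,(286.7,226),s,(288,159.8)))
# hinge/saddle cues
print('saddle top cross', tri(t,(140+66/4,160+192/4),s,(220+425/5,50+35/5)))
E
```

```text
A [ 0.4749 -0.1711  0.061 ]
B [ 0.4391 -0.2498  0.061 ]
C [ 0.4901 -0.3181  0.061 ]
D [ 0.4788 -0.3915  0.061 ]
A side [ 0.4722 -0.1696  0.058 ]
B side [ 0.4364 -0.2484  0.058 ]
C side [ 0.4888 -0.3167  0.058 ]
D side [ 0.4759 -0.3901  0.058 ]
rinse [ 0.4653 -0.0431  0.038 ] [ 0.4634 -0.0399  0.038 ]
bott [ 0.6198 -0.1275  0.104 ] [ 0.5775 -0.3018  0.104 ] [ 0.5987 -0.2146  0.104 ] 0.1793515520084589
side [ 0.6185 -0.1278  0.102 ] [ 0.5759 -0.3039  0.102 ] [ 0.5972 -0.2159  0.102 ]
tray [[ 0.6934 -0.1003  0.008 ]
 [ 0.6297 -0.3632  0.008 ]
 [ 0.5045 -0.3315  0.008 ]
 [ 0.5668 -0.0712  0.008 ]] [ 0.5986 -0.2165  0.008 ] [np.float64(0.12982018809329432), np.float64(0.2704459583180594), np.float64(0.12914550897787458), np.float64(0.26759912007571407)]
top 328 ((239.6706085205078, 221.8848876953125), (59.31247329711914, 60.671424865722656), 48.933448791503906) [0.5403 0.1856 0.086 ]
side 202 ((296.115478515625, 139.1640625), (37.33365249633789, 56.52985763549805), 88.15911865234375) [0.5394 0.1807 0.086 ]
bar (array([0.5229, 0.0633, 0.1197]), np.float64(0.0013305611688523475))
saddle top cross (array([0.5648, 0.3505, 0.2304]), np.float64(0.0010824467315000065))
```

```bash
python3 -m handwheel '[{"claw":0.6,"dp":[0,0,0],"turn":[0,0,-0.122]},{"claw":0.6,"dp":[-2.6,-4.5,0],"turn":[0,0,0]},{"claw":0.6,"dp":[-2.6,-4.5,0],"turn":[0,0,0]},{"claw":0.6,"dp":[-2.6,-4.5,0],"turn":[0,0,0]},{"claw":0.6,"dp":[-2.6,-4.5,0],"turn":[0,0,0]},{"claw":0.6,"dp":[-2.6,-4.5,0],"turn":[0,0,0]},{"claw":0.6,"dp":[-2.6,-4.5,0],"turn":[0,0,0]},{"claw":0.6,"dp":[-2.6,-4.5,0],"turn":[0,0,0]},{"claw":0.6,"dp":[-2.6,-4.5,0],"turn":[0,0,0]},{"claw":0.6,"dp":[-2.6,-4.5,0],"turn":[0,0,0]},{"claw":0.6,"dp":[-2.6,-4.5,0],"turn":[0,0,0]},{"claw":0.6,"dp":[-2.6,-4.5,0],"turn":[0,0,0]},{"claw":0.6,"dp":[-2.6,-4.5,0],"turn":[0,0,0]},{"claw":0.6,"dp":[-2.6,-4.5,0],"turn":[0,0,0]},{"claw":0.6,"dp":[-2.6,-4.5,0],"turn":[0,0,0]},{"claw":0.6,"dp":[-2.6,-4.5,0],"turn":[0,0,0]},{"claw":0.6,"dp":[0,0,0],"turn":[0,0,0]}]' 60
cat >> h.py <<'E'
from scipy.spatial.transform import Rotation as Ro
J=np.array([.540,.1845]); jx=np.array([.146,.989]); jx/=np.linalg.norm(jx); jy=np.array([-jx[1],jx[0]])
def jp(x,y,z): return np.r_[J+jx*x+jy*y,z]
def go(*targets):
    o=manip.get_obs(); w,x,y,z=o['ee_rot']; M=Ro.from_quat([x,y,z,w]).as_matrix()
    print('t %.2f pos %s w %.4f F %s ty_ang %.2f tz %s'%(o['t'],o['position'].round(4),o['width'],np.round(o['contact_force'],1),np.degrees(np.arctan2(M[1,1],M[0,1])),M[:,2].round(3)))
    p=o['position']
    for T in targets: print('->',np.round(T,4),'tool cm',(M.T@(np.array(T)-p)*100).round(2)); p=np.array(T)
E
python3 - <<'E'
from h import *
go((.474,-.1705,.1),(.474,-.1705,.042))
E
```

```text
t: 2.42
position: [0.4539, -0.1259, 0.2066]
ee_rot: [0.001, 0.076, 0.997, -0.001]
contact_force: [-0.4, -0.1, -0.3]
width: 0.0514
t 2.42 pos [ 0.4539 -0.1259  0.2066] w 0.0514 F [-0.4 -0.1 -0.3] ty_ang 81.30 tz [ 0.001 -0.002 -1.   ]
-> [ 0.474  -0.1705  0.1   ] tool cm [-2.65 -4.08 10.67]
-> [ 0.474  -0.1705  0.042 ] tool cm [0.01 0.01 5.8 ]
```

```bash
python3 -m handwheel '[{"claw":0.6,"dp":[-2.65,-4.05,0],"turn":[0,0,0]},{"claw":0.6,"dp":[0,0,5],"turn":[0,0,0]},{"claw":0.6,"dp":[0,0,5],"turn":[0,0,0]},{"claw":0.6,"dp":[0,0,0],"turn":[0,0,0]},{"claw":0.6,"dp":[0,0,3.2],"turn":[0,0,0]},{"claw":0.6,"dp":[0,0,3.2],"turn":[0,0,0]},{"claw":0.6,"dp":[0,0,0],"turn":[0,0,0]}]'
python3 - <<'E'
from h import *
go((.474,-.1705,.042))
t=cam('top');s=cam('side')
a=np.hstack([cv2.resize(t['color'][200:290,330:450],None,fx=3,fy=3),cv2.resize(s['color'][200:290,200:320],None,fx=3,fy=3)])
cv2.imwrite('pics/g1.png',a)
E
```

```text
t: 3.3
position: [0.4733, -0.165, 0.0428]
ee_rot: [-0.001, 0.073, 0.997, 0.0]
contact_force: [-0.3, 0.4, 0.9]
width: 0.0511
t 3.30 pos [ 0.4733 -0.165   0.0428] w 0.0511 F [-0.3  0.4  0.9] ty_ang 81.68 tz [-0.001  0.001 -1.   ]
-> [ 0.474  -0.1705  0.042 ] tool cm [-0.15 -0.54  0.07]
```

View pics/g1.png

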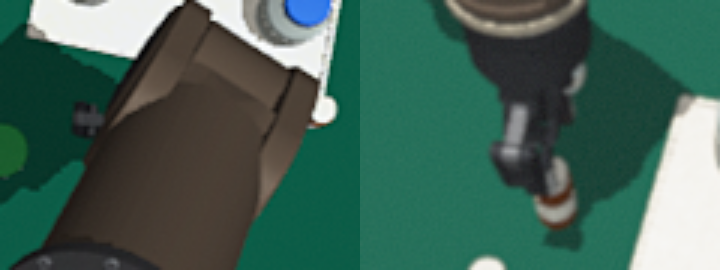

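```bash
python3 -m handwheel '[{"claw":0.6,"dp":[-0.1,-0.5,0],"turn":[0,0,0]},{"claw":0.6,"dp":[0,0,0],"turn":[0,0,0]},{"claw":0,"dp":[0,0,0],"turn":[0,0,0]},{"claw":0,"dp":[0,0,0],"turn":[0,0,0]},{"claw":0,"dp":[0,0,0],"turn":[0,0,0]},{"claw":0,"dp":[0,0,0],"turn":[0,0,0]},{"claw":0,"dp":[0,0,0],"turn":[0,0,0]},{"claw":0,"dp":[0,0,-3],"turn":[0,0,0]},{"claw":0,"dp":[0,0,-5],"turn":[0,0,0]},{"claw":0,"dp":[0,0,-5],"turn":[0,0,0]},{"claw":0,"dp":[0,0,0],"turn":[0,0,0]}]' 50
python3 - <<'E'
from h import *
go(jp(-.03,0,.172),jp(-.03,0,.062))
E
```

```text
t: 4.78
position: [0.476, -0.1717, 0.1757]
ee_rot: [0.003, 0.073, 0.997, -0.0]
contact_force: [-0.4, 1.2, -0.8]
width: 0.0002
t 4.78 pos [ 0.476  -0.1717  0.1757] w 0.0002 F [-0.4  1.2 -0.8] ty_ang 81.64 tz [ 0.007 -0.001 -1.   ]
-> [0.5356 0.1548 0.172 ] tool cm [-1.15 33.17  0.39]
-> [0.5356 0.1548 0.062 ] tool cm [ 0.07 -0.   11.  ]
```

```bash
python3 - <<'E'
from h import *
t=cam('top');s=cam('side')
crop(s,'pics/g2.png',200,180,330,390,3);crop(t,'pics/g3.png',320,180,490,290,4)
E
```

```text
(no output)
```

View pics/g2.png

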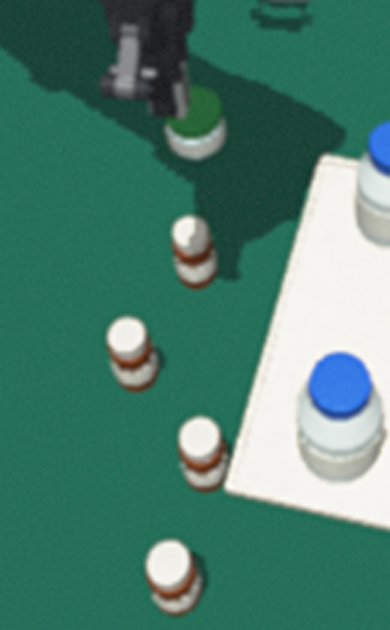

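View pics/g3.png

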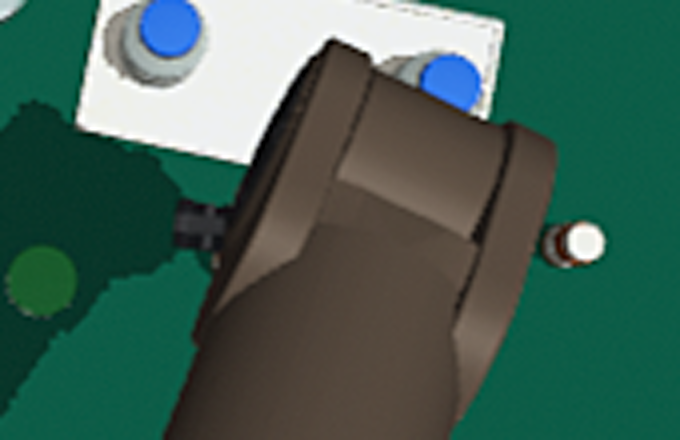

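```bash
python3 - <<'E'
from h import *
t=cam('top');s=cam('side');o=manip.get_obs();p=o['position']
for c in(t,s): print(proj(c,p),proj(c,p-[0,0,.014]), proj(c,p+[0,0,.03]))
print(o['joints'].round(3),p)
crop(s,'pics/g4.png',190,130,310,290,4)
print([(b) for b in blobs(s,(0,0,150),(180,80,255),8,400,(230,240,285,280))])
E
```

```text
(np.float64(384.91405194576834), np.float64(242.84859853423328)) (np.float64(384.2072300460313), np.float64(243.11204733419308)) (np.float64(386.4865165918535), np.float64(242.26250474717818))
(np.float64(257.2234261424297), np.float64(224.67080006607762)) (np.float64(258.0191924889501), np.float64(229.07050872834438)) (np.float64(255.43253869402142), np.float64(214.76917120936676))
[-0.263  0.302  0.641  1.949 -0.218  0.962  1.908] [ 0.47297461 -0.1703754   0.17131712]
[([261.7, 257.5], [257, 252, 11, 13, 90]), ([264.0, 270.2], [259, 268, 11, 6, 45])]
```

View pics/g4.png

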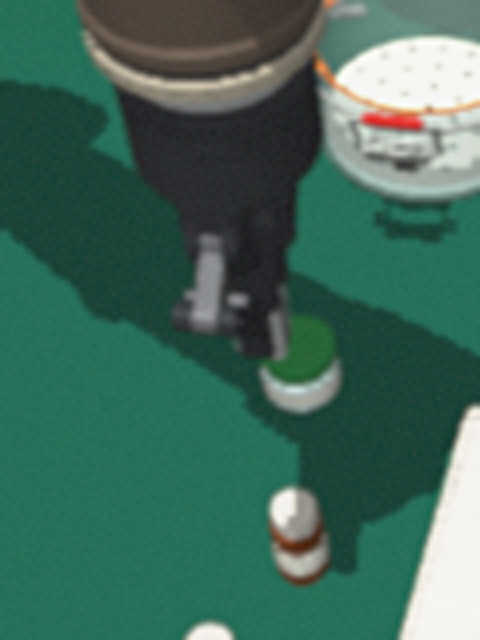

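```bash
python3 - <<'E'
from h import *
t=cam('top');s=cam('side')
print(tri(t,(370,235.5),s,(237,209)))
print(onplane(s,256,218,.16),onplane(s,256,218,.18), manip.get_obs()['position'])
h=np.hstack([cv2.resize(t['color'][190:290,330:450],None,fx=4,fy=4)])
cv2.imwrite('pics/g5.png',h)
E
```

```text
(array([ 0.46310143, -0.14268688,  0.19615528]), np.float64(0.056199020196531835))
[ 0.46731869 -0.14557929  0.16      ] [ 0.47086202 -0.16119906  0.18      ] [ 0.47291966 -0.17055133  0.17119033]
```

View pics/g5.png

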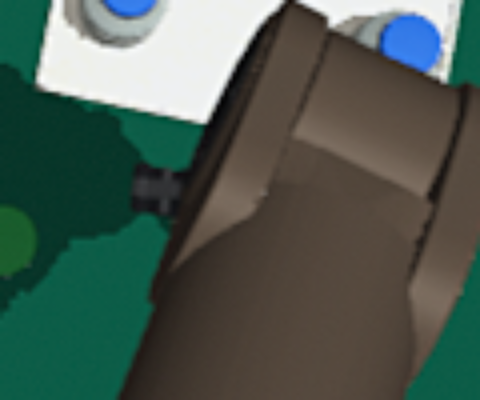

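```bash
python3 -m handwheel '[{"claw":1,"dp":[0,0,0],"turn":[0,0,0]},{"claw":1,"dp":[0,0,0],"turn":[0,0,0]},{"claw":1,"dp":[0,0,0],"turn":[0,0,0]},{"claw":1,"dp":[0,0,0],"turn":[0,0,0]}]'
python3 - <<'E'
from h import *
s=cam('side');o=manip.get_obs();p=o['position'];print(p,o['width'])
im=cv2.resize(s['color'][130:290,190:310],None,fx=4,fy=4,interpolation=cv2.INTER_CUBIC)
def m(X,col):
    u,v=proj(s,X); cv2.circle(im,(int((u-190)*4),int((v-130)*4)),4,col,-1)
m(p,(0,0,255)); m(p+[0,0,-.014],(0,255,255)); 
for q in(-1,1): m(p+np.r_[jx*q*.0425,0],(255,0,255)); m(p+np.r_[jy*q*.0425,0],(255,255,0))
cv2.imwrite('pics/g6.png',im)
E
```

```text
t: 5.58
position: [0.4738, -0.1708, 0.1723]
ee_rot: [-0.0, 0.073, 0.997, 0.0]
contact_force: [-0.0, 0.9, 0.1]
width: 0.0721
[ 0.47378068 -0.17081788  0.17232194] 0.07890199357162204
```

View pics/g6.png

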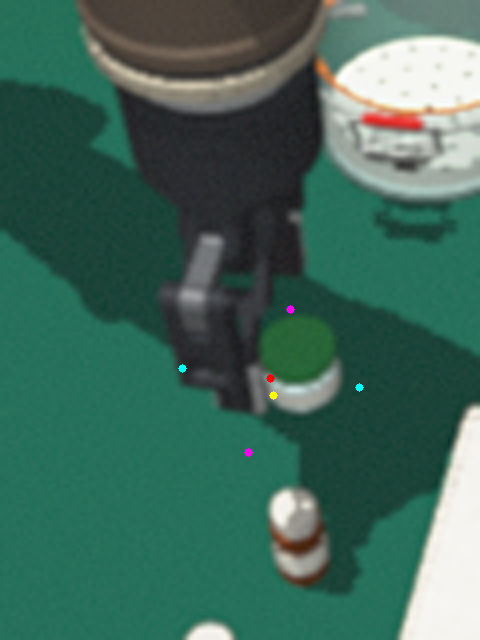

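```bash
python3 - <<'E'
from h import *
s=cam('top');o=manip.get_obs();p=o['position'];print(p,o['width'])
x0,y0=330,190
im=cv2.resize(s['color'][190:290,330:450],None,fx=5,fy=5,interpolation=cv2.INTER_CUBIC)
def m(X,col):
    u,v=proj(s,X); cv2.circle(im,(int((u-x0)*5),int((v-y0)*5)),4,col,-1)
m(p,(0,0,255))
for q in(-1,1): m(p+np.r_[jx*q*.0425,0],(255,0,255)); m(p+np.r_[jx*q*.057,.02],(0,255,255))
cv2.imwrite('pics/g7.png',im)
E
```

```text
[ 0.47374363 -0.17080821  0.17232232] 0.08497418602843772
```

View pics/g7.png

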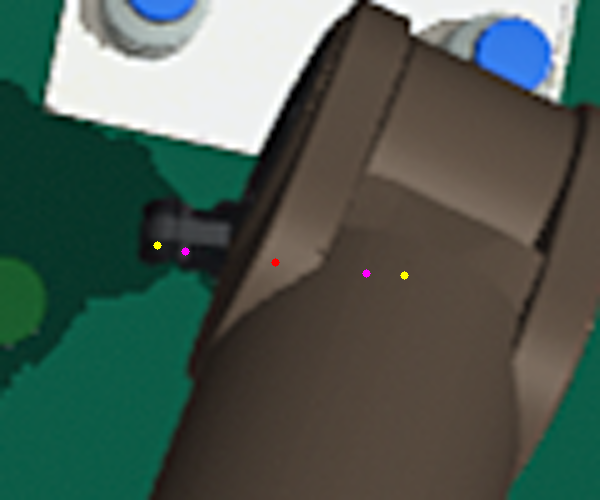

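```bash
python3 -m handwheel '[{"claw":0.6,"dp":[0,0,5],"turn":[0,0,0]},{"claw":0.6,"dp":[0,0,5],"turn":[0,0,0]},{"claw":0.6,"dp":[0,0,3],"turn":[0,0,0]},{"claw":0.6,"dp":[0,0,0],"turn":[0,0,0]},{"claw":0.6,"dp":[0,0,0],"turn":[0,0,0]},{"claw":0.6,"dp":[0,0,0],"turn":[0,0,0]}]'
cat >> h.py <<'E'
def mark(c,name,box,k,pts):
    x0,y0,x1,y1=box
    im=cv2.resize(c['color'][y0:y1,x0:x1],None,fx=k,fy=k,interpolation=cv2.INTER_CUBIC)
    for X,col in pts:
        u,v=proj(c,np.array(X)); cv2.circle(im,(int((u-x0)*k),int((v-y0)*k)),3,col,-1)
    cv2.imwrite(name,im)
E
python3 - <<'E'
from h import *
go((.474,-.1705,.042))
s=cam('side');t=cam('top');p=manip.get_obs()['position']
P=[(p,(0,0,255)),(p+np.r_[jx*.025,-.014],(255,0,255)),(p+np.r_[-jx*.025,-.014],(255,255,0))]
mark(s,'pics/g8.png',(220,200,320,300),6,P); mark(t,'pics/g9.png',(340,200,440,280),6,P)
E
```

```text
t: 6.42
position: [0.4749, -0.1711, 0.0437]
ee_rot: [0.001, 0.073, 0.997, -0.0]
contact_force: [-0.5, -0.1, 0.4]
width: 0.0511
t 6.42 pos [ 0.4749 -0.1711  0.0437] w 0.0511 F [-0.5 -0.1  0.4] ty_ang 81.65 tz [ 0.003 -0.    -1.   ]
-> [ 0.474  -0.1705  0.042 ] tool cm [0.1  0.05 0.17]
```

View pics/g8.png

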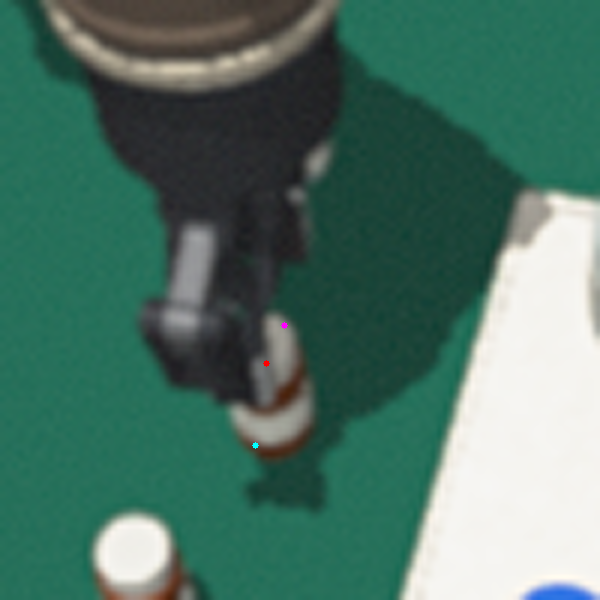

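View pics/g9.png

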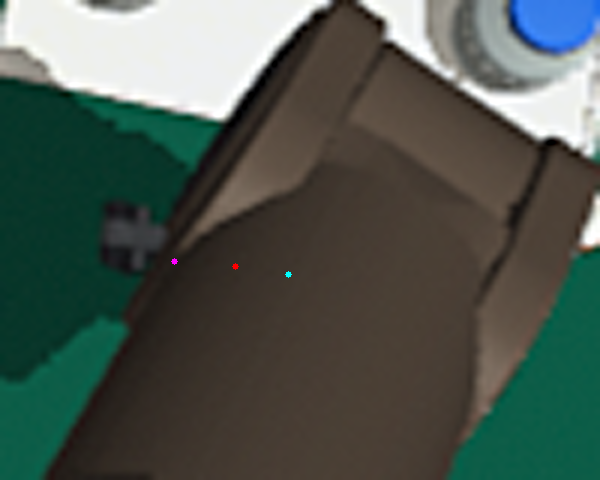

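```bash
python3 -m handwheel '[{"claw":0.6,"dp":[0,0,0.5],"turn":[0,0,0]},{"claw":0.6,"dp":[0,0,0.5],"turn":[0,0,0]},{"claw":0.6,"dp":[0,0,0.5],"turn":[0,0,0]},{"claw":0.6,"dp":[0,0,0],"turn":[0,0,0]}]'
python3 - <<'E'
from h import *
go((.474,-.1705,.042))
s=cam('side');t=cam('top');p=manip.get_obs()['position']
P=[(p,(0,0,255)),(p+np.r_[jx*.025,-.014],(255,0,255)),(p+np.r_[-jx*.025,-.014],(255,255,0))]
mark(s,'pics/g10.png',(220,200,320,300),6,P)
E
```

```text
t: 7.02
position: [0.4733, -0.1708, 0.0268]
ee_rot: [-0.001, 0.073, 0.997, 0.0]
contact_force: [-0.2, -0.4, 0.7]
width: 0.0511
t 7.03 pos [ 0.4733 -0.1708  0.0268] w 0.0511 F [-0.2 -0.4  0.7] ty_ang 81.63 tz [-0.001  0.    -1.   ]
-> [ 0.474  -0.1705  0.042 ] tool cm [-0.06  0.04 -1.52]
```

View pics/g10.png

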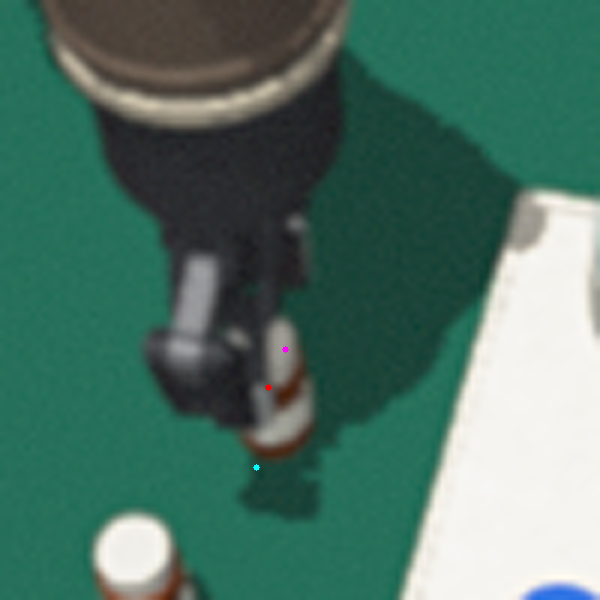

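```bash
python3 -m handwheel '[{"claw":0.6,"dp":[0,0,0.5],"turn":[0,0,0]},{"claw":0.6,"dp":[0,0,0.3],"turn":[0,0,0]},{"claw":0.6,"dp":[0,0,0],"turn":[0,0,0]},{"claw":0,"dp":[0,0,0],"turn":[0,0,0]},{"claw":0,"dp":[0,0,0],"turn":[0,0,0]},{"claw":0,"dp":[0,0,0],"turn":[0,0,0]},{"claw":0,"dp":[0,0,0],"turn":[0,0,0]},{"claw":0,"dp":[0,0,0],"turn":[0,0,0]}]' 40
python3 - <<'E'
from h import *
go((.474,-.1705,.042))
s=cam('side');t=cam('top');p=manip.get_obs()['position']
P=[(p,(0,0,255)),(p+np.r_[jx*.014,-.014],(255,0,255)),(p+np.r_[-jx*.014,-.014],(255,255,0))]
mark(s,'pics/g11.png',(220,200,320,300),6,P)
E
```

```text
t: 8.12
position: [0.474, -0.171, 0.0196]
ee_rot: [0.0, 0.073, 0.997, -0.0]
contact_force: [0.0, 0.2, 5.8]
width: 0.0242
t 8.12 pos [ 0.474  -0.171   0.0196] w 0.0242 F [0.  0.2 5.8] ty_ang 81.64 tz [ 0.001 -0.    -1.   ]
-> [ 0.474  -0.1705  0.042 ] tool cm [ 0.    0.05 -2.24]
```

View pics/g11.png

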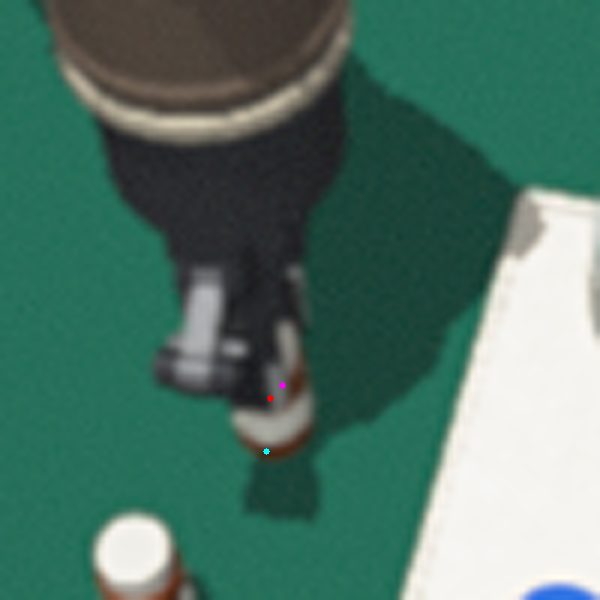

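```bash
python3 -m handwheel '[{"claw":0.6,"dp":[0,0,0],"turn":[0,0,0]},{"claw":0.6,"dp":[0,0,0],"turn":[0,0,0]},{"claw":0.6,"dp":[0,0,0],"turn":[0,0,0]},{"claw":0.6,"dp":[0,0,0.5],"turn":[0,0,0]},{"claw":0.6,"dp":[0,0,0.5],"turn":[0,0,0]},{"claw":0.6,"dp":[0,0,0],"turn":[0,0,0]}]'
python3 - <<'E'
from h import *
go((.474,-.1705,.042))
s=cam('side');t=cam('top');p=manip.get_obs()['position']
P=[(p,(0,0,255)),(p+np.r_[jx*.025,-.014],(255,0,255)),(p+np.r_[-jx*.025,-.014],(255,255,0))]
mark(s,'pics/g12.png',(220,200,320,300),6,P)
E
```

```text
t: 8.98
position: [0.4733, -0.1707, 0.0088]
ee_rot: [-0.0, 0.073, 0.997, 0.0]
contact_force: [-0.0, -0.2, 0.2]
width: 0.0509
t 8.97 pos [ 0.4733 -0.1707  0.0088] w 0.0509 F [-0.  -0.2  0.2] ty_ang 81.64 tz [-0.001  0.    -1.   ]
-> [ 0.474  -0.1705  0.042 ] tool cm [-0.06  0.03 -3.33]
```

View pics/g12.png

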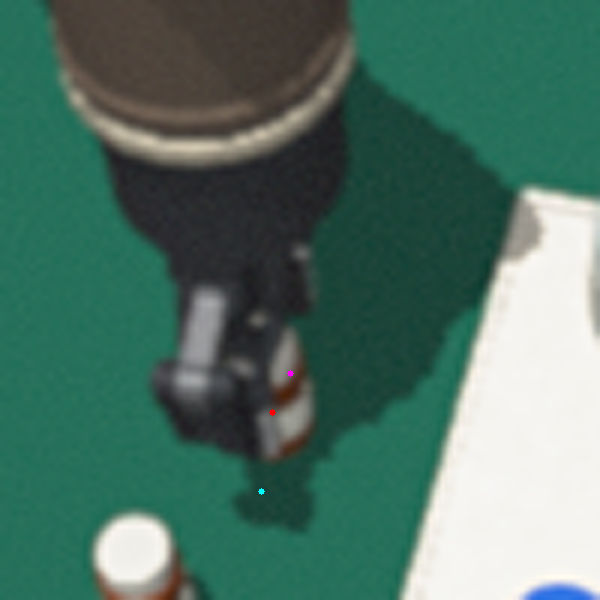

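```bash
python3 -m handwheel '[{"claw":0.6,"dp":[0,0,0.5],"turn":[0,0,0]},{"claw":0.6,"dp":[0,0,0.3],"turn":[0,0,0]},{"claw":0.6,"dp":[0,0,0],"turn":[0,0,0]},{"claw":0,"dp":[0,0,0],"turn":[0,0,0]},{"claw":0,"dp":[0,0,0],"turn":[0,0,0]},{"claw":0,"dp":[0,0,0],"turn":[0,0,0]},{"claw":0,"dp":[0,0,0],"turn":[0,0,0]}]' 40
python3 - <<'E'
from h import *
go()
s=cam('side');t=cam('top');p=manip.get_obs()['position']
P=[(p,(0,0,255))]
mark(s,'pics/g13.png',(220,200,320,300),6,P)
E
```

```text
t: 9.95
position: [0.4738, -0.1709, 0.0015]
ee_rot: [0.0, 0.073, 0.997, 0.0]
contact_force: [-1.7, -0.1, 4.8]
width: 0.0263
t 9.95 pos [ 0.4738 -0.1709  0.0015] w 0.0263 F [-1.7 -0.1  4.8] ty_ang 81.64 tz [ 0.  0. -1.]
```

View pics/g13.png

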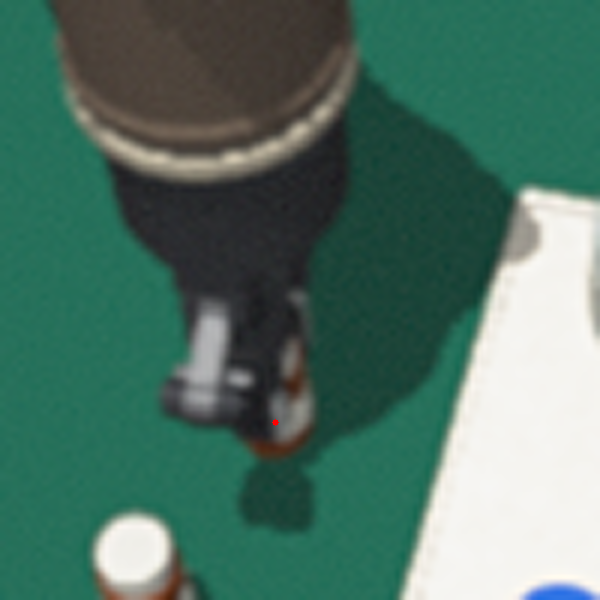

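```bash
python3 -m handwheel '[{"claw":0,"dp":[0,0,-2],"turn":[0,0,0]},{"claw":0,"dp":[0,0,-4],"turn":[0,0,0]},{"claw":0,"dp":[0,0,-6],"turn":[0,0,0]},{"claw":0,"dp":[0,0,-5],"turn":[0,0,0]},{"claw":0,"dp":[-1.5,-3,-2],"turn":[0,0,0]},{"claw":0,"dp":[-1.5,-3,0],"turn":[0,0,0]},{"claw":0,"dp":[-1.5,-3,0],"turn":[0,0,0]},{"claw":0,"dp":[0,0,0],"turn":[0,0,0]},{"claw":0,"dp":[0,0,0],"turn":[0,0,0]}]'
python3 - <<'E'
from h import *
go()
s=cam('side');t=cam('top');p=manip.get_obs()['position']
P=[(p,(0,0,255)),(p-[0,0,.014],(0,255,255)),(p+np.r_[jx*.03,0],(255,0,255)),(p+np.r_[-jx*.03,0],(255,255,0)),(p+np.r_[jy*.03,0],(0,255,0))]
mark(s,'pics/g14.png',(200,150,350,310),5,P);mark(t,'pics/g15.png',(340,150,460,270),5,P)
E
```

```text
t: 11.18
position: [0.5047, -0.2657, 0.1908]
ee_rot: [-0.001, 0.073, 0.997, 0.0]
contact_force: [-0.1, 0.2, -0.7]
width: 0.0267
t 11.18 pos [ 0.5047 -0.2657  0.1908] w 0.0267 F [-0.1  0.2 -0.7] ty_ang 81.64 tz [-0.001  0.001 -1.   ]
```

View pics/g14.png

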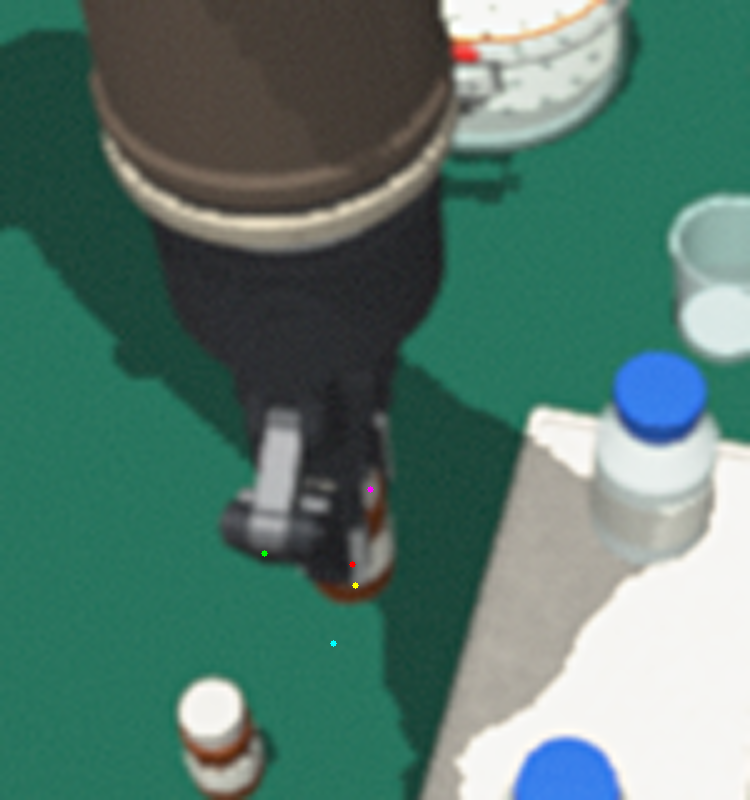

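View pics/g15.png

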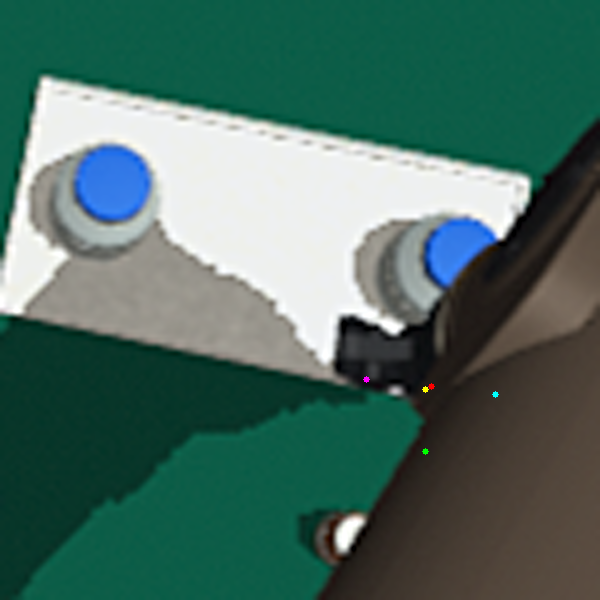

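```bash
python3 - <<'E'
from h import *
np.set_printoptions(precision=4,suppress=True)
s=cam('side');t=cam('top');p=manip.get_obs()['position'];print(p)
for z in(.2,.22,.24,.26):
    a=onplane(t,417,219,z);b=onplane(s,253,256,z);print(z,a,b,(a+b)/2,np.degrees(np.arctan2(*(a-b)[[1,0]])),np.linalg.norm(a-b))
for z in(.18,.2,.22): print('vial bottom',z-0.0,onplane(s,270,268,z),'cap edge top',onplane(t,419,227.5,z+.061))
E
```

```text
[ 0.5052 -0.2653  0.1912]
0.2 [ 0.5243 -0.2433  0.2   ] [ 0.4762 -0.2571  0.2   ] [ 0.5003 -0.2502  0.2   ] 15.98813699411573 0.05003644821176781
0.22 [ 0.5226 -0.2395  0.22  ] [ 0.4797 -0.2696  0.22  ] [ 0.5011 -0.2546  0.22  ] 35.04847971034755 0.05239295597718131
0.24 [ 0.5209 -0.2358  0.24  ] [ 0.4832 -0.2822  0.24  ] [ 0.502 -0.259  0.24 ] 50.91424269351191 0.05976963731253378
0.26 [ 0.5191 -0.232   0.26  ] [ 0.4867 -0.2947  0.26  ] [ 0.5029 -0.2633  0.26  ] 62.61801877447186 0.07061026324114528
vial bottom 0.18 [ 0.5036 -0.2686  0.18  ] cap edge top [ 0.5018 -0.2389  0.241 ]
vial bottom 0.2 [ 0.5059 -0.2803  0.2   ] cap edge top [ 0.5004 -0.2351  0.261 ]
vial bottom 0.22 [ 0.5082 -0.2919  0.22  ] cap edge top [ 0.499  -0.2312  0.281 ]
```

```bash
python3 - <<'E'
from h import *
go(jp(-.03,0,.192),jp(-.03,0,.0225))
E
```

```text
t 11.38 pos [ 0.5052 -0.2653  0.1912] w 0.0263 F [-0.6  0.   0.3] ty_ang 81.72 tz [-0.     0.001 -1.   ]
-> [0.5356 0.1548 0.192 ] tool cm [ 3.04 42.02 -0.05]
-> [0.5356 0.1548 0.0225] tool cm [-0.000e+00 -1.000e-02  1.695e+01]
```

```bash
python3 -m handwheel '[{"claw":0,"dp":[0.3,4.2,0],"turn":[0,0,0]},{"claw":0,"dp":[0.3,4.2,0],"turn":[0,0,0]},{"claw":0,"dp":[0.3,4.2,0],"turn":[0,0,0]},{"claw":0,"dp":[0.3,4.2,0],"turn":[0,0,0]},{"claw":0,"dp":[0.3,4.2,0],"turn":[0,0,0]},{"claw":0,"dp":[0.3,4.2,0],"turn":[0,0,0]},{"claw":0,"dp":[0.3,4.2,0],"turn":[0,0,0]},{"claw":0,"dp":[0.3,4.2,0],"turn":[0,0,0]},{"claw":0,"dp":[0.3,4.2,0],"turn":[0,0,0]},{"claw":0,"dp":[0.3,4.2,0],"turn":[0,0,0]},{"claw":0,"dp":[0,0,0],"turn":[0,0,0]},{"claw":0,"dp":[0,0,0],"turn":[0,0,0]}]'
python3 - <<'E'
from h import *
go(jp(-.03,0,.0225))
s=cam('side');t=cam('top')
crop(s,'pics/h1.png',230,50,380,200,5);crop(t,'pics/h2.png',180,150,320,270,5)
E
```

```text
t: 12.88
position: [0.5362, 0.1532, 0.1913]
ee_rot: [-0.0, 0.073, 0.997, -0.0]
contact_force: [-0.3, -0.4, -0.6]
width: 0.0265
t 12.88 pos [0.5362 0.1532 0.1913] w 0.0265 F [-0.3 -0.4 -0.6] ty_ang 81.67 tz [-0. -0. -1.]
-> [0.5356 0.1548 0.0225] tool cm [ 0.08  0.16 16.88]
```

View pics/h1.png

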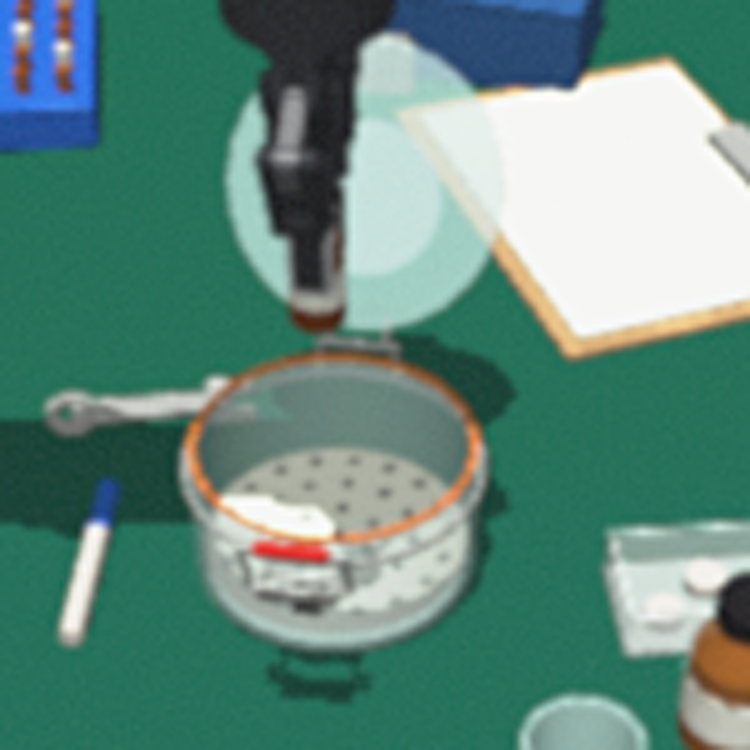

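View pics/h2.png

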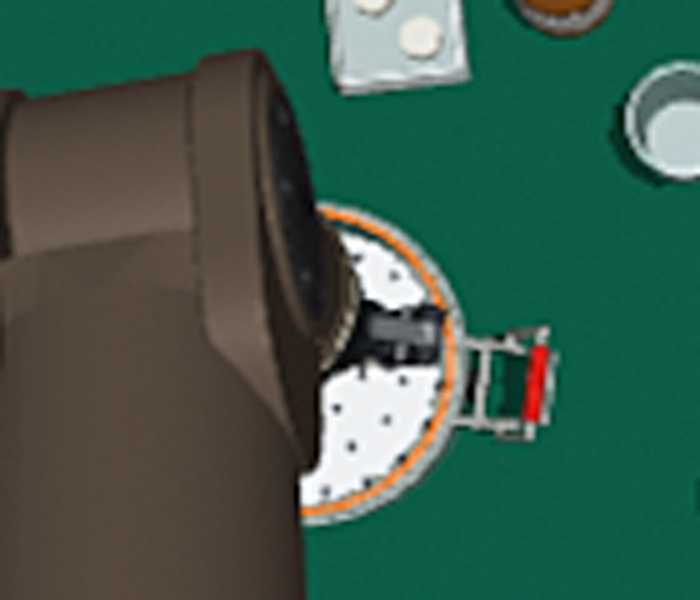

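```bash
python3 - <<'E'
from h import *
s=cam('side');t=cam('top')
cv2.imwrite('pics/h3.png',np.hstack([s['color'][:240,:400],t['color'][60:300,0:400]]))
print(manip.get_obs()['joints'].round(3))
E
```

```text
[-0.803  0.367  0.583  1.795 -0.23   1.048  1.289]
```

View pics/h3.png

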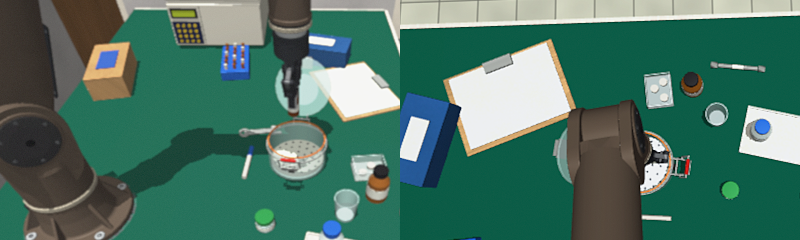

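```bash
python3 -m handwheel '[{"claw":0,"dp":[0,0.15,3],"turn":[0,0,0]},{"claw":0,"dp":[0,0,4],"turn":[0,0,0]},{"claw":0,"dp":[0,0,4],"turn":[0,0,0]},{"claw":0,"dp":[0,0,3],"turn":[0,0,0]},{"claw":0,"dp":[0,0,1.5],"turn":[0,0,0]},{"claw":0,"dp":[0,0,1],"turn":[0,0,0]},{"claw":0,"dp":[0,0,0],"turn":[0,0,0]},{"claw":0,"dp":[0,0,0],"turn":[0,0,0]}]'
python3 - <<'E'
from h import *
go(jp(-.03,0,.0225))
s=cam('side')
crop(s,'pics/h4.png',230,50,380,200,5)
E
```

```text
t: 14.08
position: [0.5375, 0.1552, 0.0272]
ee_rot: [0.001, 0.073, 0.997, 0.0]
contact_force: [0.5, 0.7, -0.9]
width: 0.0265
t 14.07 pos [0.5375 0.1552 0.0272] w 0.0265 F [ 0.5  0.7 -0.9] ty_ang 81.64 tz [ 0.001  0.001 -1.   ]
-> [0.5356 0.1548 0.0225] tool cm [ 0.18 -0.06  0.47]
```

View pics/h4.png

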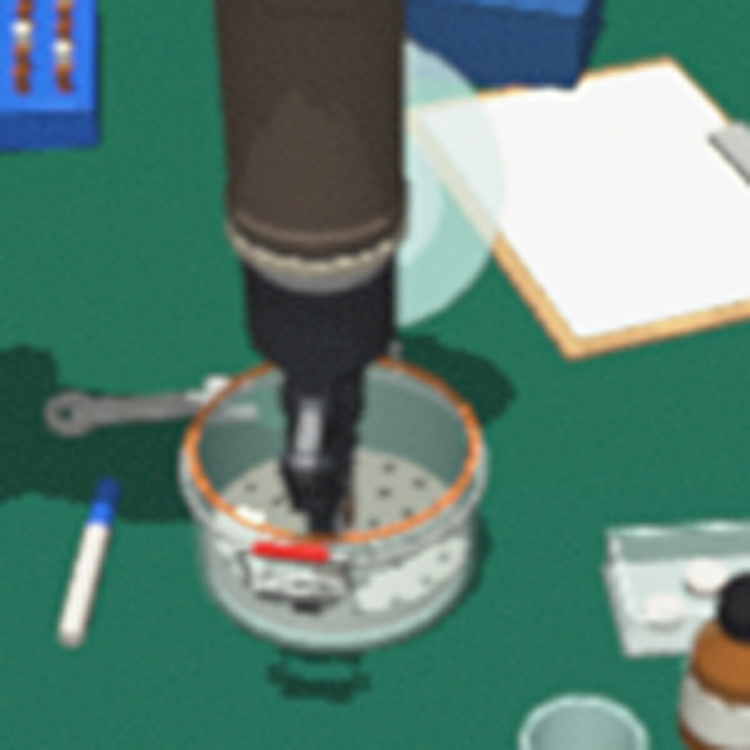

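```bash
python3 -m handwheel '[{"claw":0,"dp":[0,0,0.2],"turn":[0,0,0]},{"claw":0,"dp":[0,0,0.2],"turn":[0,0,0]},{"claw":0,"dp":[0,0,0],"turn":[0,0,0]},{"claw":0,"dp":[0,0,0],"turn":[0,0,0]}]'; python3 -c "
from h import *
go()"
```

```text
t: 14.62
position: [0.5368, 0.155, 0.0223]
ee_rot: [-0.0, 0.073, 0.997, 0.0]
contact_force: [-0.0, -0.1, -0.4]
width: 0.0267
t 14.62 pos [0.5368 0.155  0.0223] w 0.0267 F [-0.  -0.1 -0.4] ty_ang 81.64 tz [-0.  0. -1.]
```

```bash
python3 -m handwheel '[{"claw":0,"dp":[0,0,0.1],"turn":[0,0,0]},{"claw":0,"dp":[0,0,0],"turn":[0,0,0]},{"claw":0.5,"dp":[0,0,0],"turn":[0,0,0]},{"claw":0.5,"dp":[0,0,0],"turn":[0,0,0]},{"claw":0.5,"dp":[0,0,0],"turn":[0,0,0]},{"claw":0.5,"dp":[0,0,-2],"turn":[0,0,0]},{"claw":0.5,"dp":[0,0,-4],"turn":[0,0,0]},{"claw":0.5,"dp":[0,0,-5],"turn":[0,0,0]},{"claw":0.5,"dp":[0,0,-5],"turn":[0,0,0]},{"claw":0.5,"dp":[0,0,0],"turn":[0,0,0]}]'; python3 - <<'E'
from h import *
go((.438,-.2495,.18),(.438,-.2495,.0015))
s=cam('side')
crop(s,'pics/h5.png',230,50,380,200,5)
E
```

```text
t: 15.88
position: [0.5392, 0.1555, 0.1851]
ee_rot: [0.003, 0.073, 0.997, 0.002]
contact_force: [0.9, 0.3, -0.8]
width: 0.0428
t 15.88 pos [0.5392 0.1555 0.1851] w 0.0428 F [ 0.9  0.3 -0.8] ty_ang 81.63 tz [ 0.006  0.003 -1.   ]
-> [ 0.438  -0.2495  0.18  ] tool cm [  4.13 -41.54   0.32]
-> [ 0.438  -0.2495  0.0015] tool cm [ 0.11 -0.07 17.85]
```

View pics/h5.png

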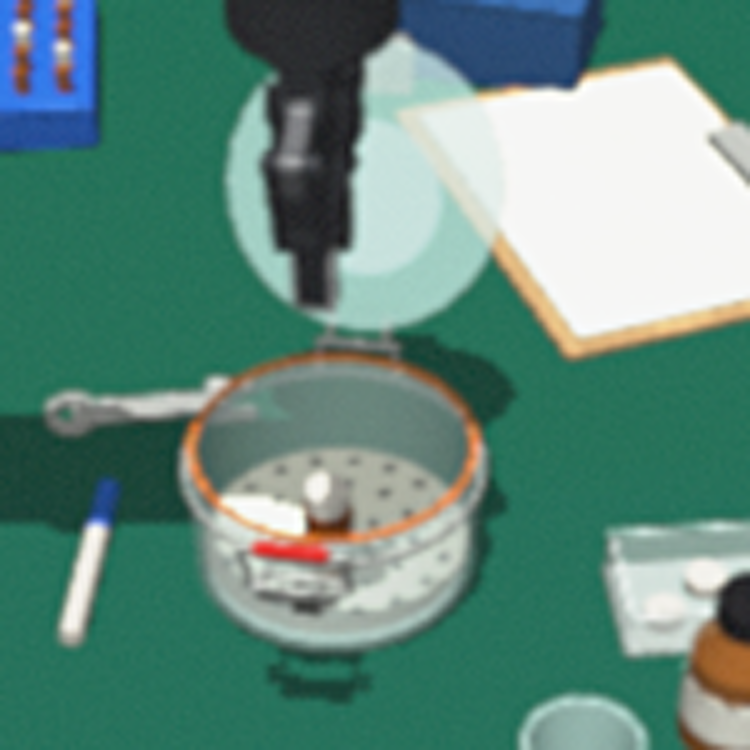

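```bash
python3 -m handwheel '[{"claw":0.6,"dp":[0.4,-4.15,0],"turn":[0,0,0]},{"claw":0.6,"dp":[0.4,-4.15,0],"turn":[0,0,0]},{"claw":0.6,"dp":[0.4,-4.15,0],"turn":[0,0,0]},{"claw":0.6,"dp":[0.4,-4.15,0],"turn":[0,0,0]},{"claw":0.6,"dp":[0.4,-4.15,0],"turn":[0,0,0]},{"claw":0.6,"dp":[0.4,-4.15,0],"turn":[0,0,0]},{"claw":0.6,"dp":[0.4,-4.15,0],"turn":[0,0,0]},{"claw":0.6,"dp":[0.4,-4.15,0],"turn":[0,0,0]},{"claw":0.6,"dp":[0.4,-4.15,0],"turn":[0,0,0]},{"claw":0.6,"dp":[0.4,-4.15,0],"turn":[0,0,0]},{"claw":0.6,"dp":[0,0,3],"turn":[0,0,0]},{"claw":0.6,"dp":[0,0,3],"turn":[0,0,0]},{"claw":0.6,"dp":[0,0,0],"turn":[0,0,0]},{"claw":0.6,"dp":[0,0,0],"turn":[0,0,0]}]'; python3 - <<'E'
from h import *
go((.438,-.2495,.0015))
s=cam('side');crop(s,'pics/i1.png',210,220,310,330,6)
t=cam('top');b=blobs(t,(0,0,150),(180,60,255),8,200,(350,210,490,280));print(b)
for e in b: print(onplane(t,*e[0],.061))
E
```

```text
t: 17.68
position: [0.4367, -0.2499, 0.1215]
ee_rot: [-0.0, 0.073, 0.997, -0.0]
contact_force: [0.4, 0.5, 0.4]
width: 0.0508
t 17.68 pos [ 0.4367 -0.2499  0.1215] w 0.0508 F [0.4 0.5 0.4] ty_ang 81.63 tz [-0.001 -0.    -1.   ]
-> [ 0.438  -0.2495  0.0015] tool cm [-0.13  0.06 12.  ]
[]
```

View pics/i1.png

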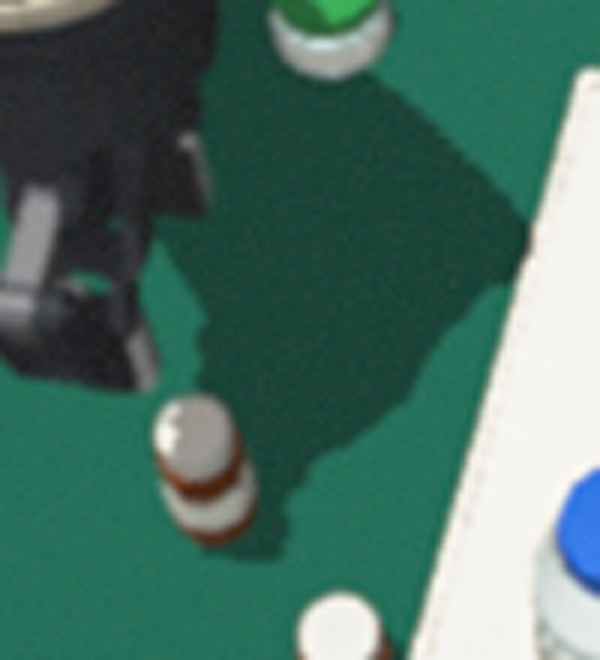

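```bash
python3 -m handwheel '[{"claw":0.6,"dp":[-0.1,0,4],"turn":[0,0,0]},{"claw":0.6,"dp":[0,0,3],"turn":[0,0,0]},{"claw":0.6,"dp":[0,0,2],"turn":[0,0,0]},{"claw":0.6,"dp":[0,0,2],"turn":[0,0,0]},{"claw":0.6,"dp":[0,0,1],"turn":[0,0,0]},{"claw":0.6,"dp":[0,0,0],"turn":[0,0,0]},{"claw":0,"dp":[0,0,0],"turn":[0,0,0]},{"claw":0,"dp":[0,0,0],"turn":[0,0,0]},{"claw":0,"dp":[0,0,0],"turn":[0,0,0]},{"claw":0,"dp":[0,0,0],"turn":[0,0,0]}]'; python3 - <<'E'
from h import *
go()
s=cam('side');crop(s,'pics/i2.png',210,220,310,330,6)
E
```

```text
t: 19.02
position: [0.4385, -0.2502, 0.0022]
ee_rot: [0.001, 0.073, 0.997, -0.0]
contact_force: [-0.6, 0.6, 5.7]
width: 0.0267
t 19.02 pos [ 0.4385 -0.2502  0.0022] w 0.0267 F [-0.6  0.6  5.7] ty_ang 81.65 tz [ 0.002 -0.    -1.   ]
```

View pics/i2.png

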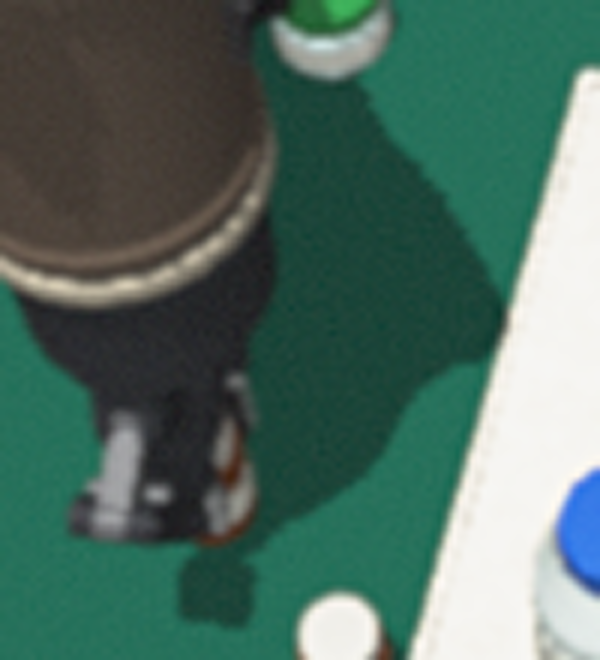

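Gripped (26.7 mm). Lift and carry to the jar's +x spot.

```bash
python3 -m handwheel '[{"claw":0,"dp":[0,0,-2],"turn":[0,0,0]},{"claw":0,"dp":[0,0,-5],"turn":[0,0,0]},{"claw":0,"dp":[0,0,-5],"turn":[0,0,0]},{"claw":0,"dp":[0,0,-5],"turn":[0,0,0]},{"claw":0,"dp":[0,0,0],"turn":[0,0,0]}]'; python3 - <<'E'
from h import *
go(jp(.031,0,.175),jp(.031,0,.0225))
E
```

```text
t: 19.7
position: [0.44, -0.2512, 0.1751]
ee_rot: [0.004, 0.073, 0.997, -0.001]
contact_force: [-0.2, 0.5, -1.1]
width: 0.0265
t 19.70 pos [ 0.44   -0.2512  0.1751] w 0.0265 F [-0.2  0.5 -1.1] ty_ang 81.64 tz [ 0.007 -0.002 -1.   ]
-> [0.5445 0.2152 0.175 ] tool cm [-3.57 47.66  0.  ]
-> [0.5445 0.2152 0.0225] tool cm [1.100e-01 1.000e-02 1.525e+01]
```

```bash
python3 -m handwheel '[{"claw":0,"dp":[-0.4,4.75,0],"turn":[0,0,0]},{"claw":0,"dp":[-0.4,4.75,0],"turn":[0,0,0]},{"claw":0,"dp":[-0.4,4.75,0],"turn":[0,0,0]},{"claw":0,"dp":[-0.4,4.75,0],"turn":[0,0,0]},{"claw":0,"dp":[-0.4,4.75,0],"turn":[0,0,0]},{"claw":0,"dp":[-0.4,4.75,0],"turn":[0,0,0]},{"claw":0,"dp":[-0.4,4.75,0],"turn":[0,0,0]},{"claw":0,"dp":[-0.4,4.75,0],"turn":[0,0,0]},{"claw":0,"dp":[-0.3,4.75,0],"turn":[0,0,0]},{"claw":0,"dp":[-0.3,4.75,0],"turn":[0,0,0]},{"claw":0,"dp":[0,0,0],"turn":[0,0,0]},{"claw":0,"dp":[0,0,0],"turn":[0,0,0]}]'; python3 - <<'E'
from h import *
go(jp(.031,0,.0225))
s=cam('side');crop(s,'pics/i3.png',230,0,380,200,4)
E
```

```text
t: 21.2
position: [0.5439, 0.2137, 0.1706]
ee_rot: [-0.001, 0.073, 0.997, -0.001]
contact_force: [-0.1, -0.5, -0.6]
width: 0.0266
t 21.20 pos [0.5439 0.2137 0.1706] w 0.0266 F [-0.1 -0.5 -0.6] ty_ang 81.64 tz [-0.001 -0.001 -1.   ]
-> [0.5445 0.2152 0.0225] tool cm [-0.05  0.17 14.8 ]
```

View pics/i3.png

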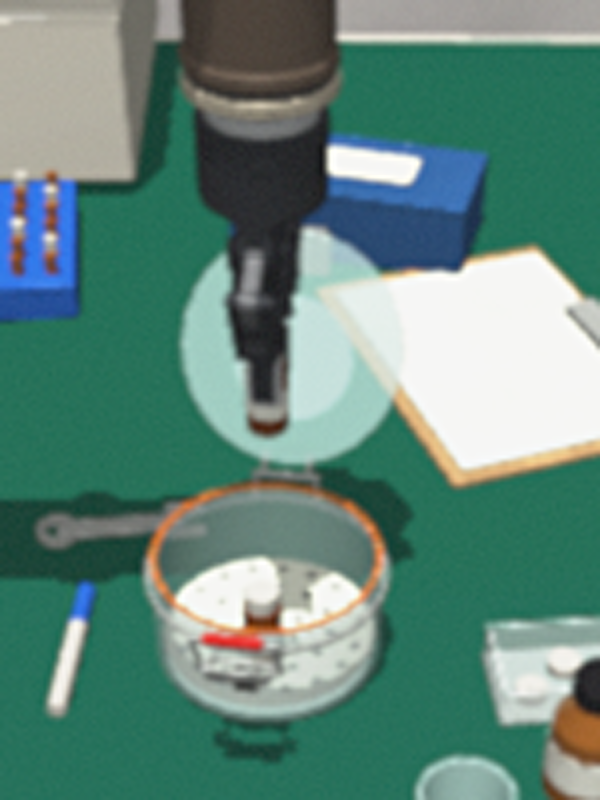

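```bash
python3 -m handwheel '[{"claw":0,"dp":[0,0.15,3],"turn":[0,0,0]},{"claw":0,"dp":[0,0,4],"turn":[0,0,0]},{"claw":0,"dp":[0,0,4],"turn":[0,0,0]},{"claw":0,"dp":[0,0,2],"turn":[0,0,0]},{"claw":0,"dp":[0,0,1],"turn":[0,0,0]},{"claw":0,"dp":[0,0,0.5],"turn":[0,0,0]},{"claw":0,"dp":[0,0,0],"turn":[0,0,0]},{"claw":0,"dp":[0,0,0],"turn":[0,0,0]}]'; python3 - <<'E'
from h import *
go(jp(.031,0,.0225))
s=cam('side');print(onplane(s,295,143.5,.081),jp(-.03,0,.081))
E
```

```text
t: 22.25
position: [0.5452, 0.2162, 0.0271]
ee_rot: [0.001, 0.073, 0.997, 0.0]
contact_force: [0.1, -0.3, -0.8]
width: 0.0266
t 22.25 pos [0.5452 0.2162 0.0271] w 0.0266 F [ 0.1 -0.3 -0.8] ty_ang 81.64 tz [ 0.001  0.001 -1.   ]
-> [0.5445 0.2152 0.0225] tool cm [ 0.06 -0.11  0.46]
[0.5364082  0.16873028 0.081     ] [0.53561877 0.15482164 0.081     ]
```

```bash
python3 - <<'E'
from h import *
t=cam('top');s=cam('side');mark(t,'pics/i4.png',(190,170,310,270),6,[(jp(-.03,0,.081),(0,0,255)),(jp(0,0,.02),(255,0,0))])
mark(s,'pics/i5.png',(250,100,350,190),7,[(jp(-.03,0,.081),(0,0,255)),(jp(0,0,.02),(255,0,0)),(jp(-.03,0,.02),(255,0,255))])
E
```

```text
(no output)
```

View pics/i4.png

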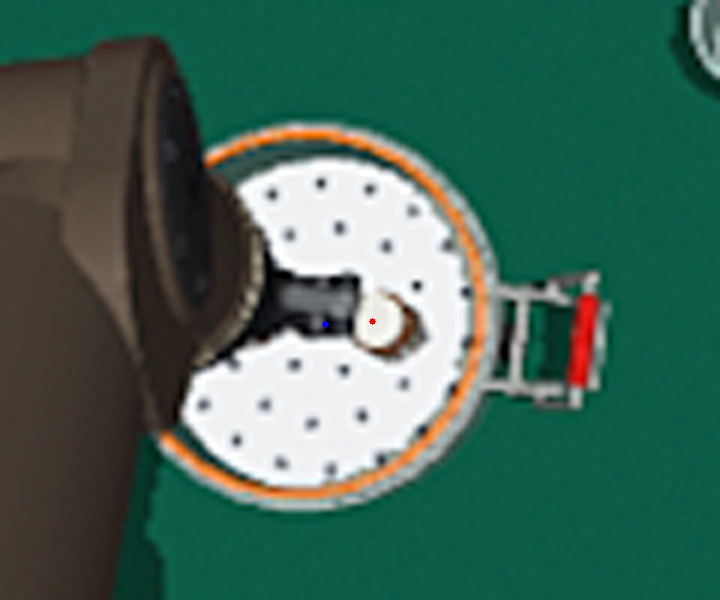

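View pics/i5.png

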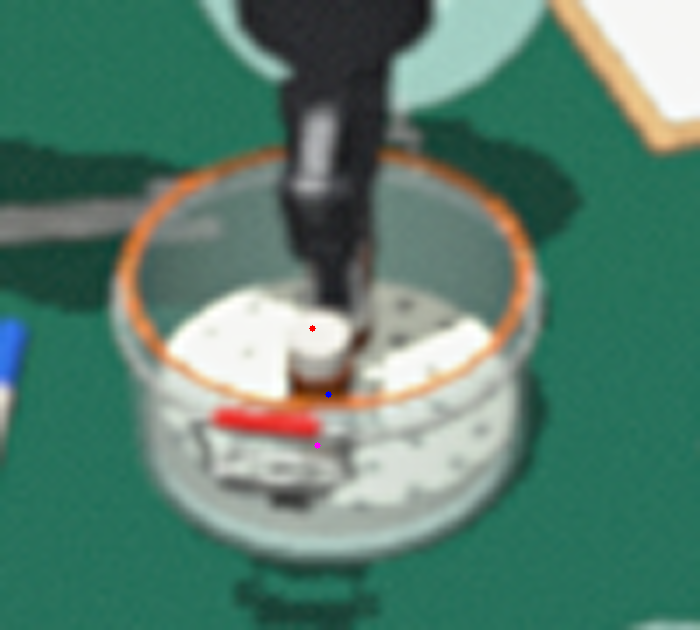

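```bash
python3 -m handwheel '[{"claw":0,"dp":[0,0,0.25],"turn":[0,0,0]},{"claw":0,"dp":[0,0,0.2],"turn":[0,0,0]},{"claw":0,"dp":[0,0,0],"turn":[0,0,0]},{"claw":0.47,"dp":[0,0,0],"turn":[0,0,0]},{"claw":0.47,"dp":[0,0,0],"turn":[0,0,0]},{"claw":0.47,"dp":[0,0,0],"turn":[0,0,0]},{"claw":0.47,"dp":[0,0,-2],"turn":[0,0,0]},{"claw":0.47,"dp":[0,0,-4],"turn":[0,0,0]},{"claw":0.47,"dp":[0,0,-5],"turn":[0,0,0]},{"claw":0.47,"dp":[0,0,-5],"turn":[0,0,0]},{"claw":0.6,"dp":[0,0,0],"turn":[0,0,0]},{"claw":0.6,"dp":[0,0,0],"turn":[0,0,0]}]'; python3 - <<'E'
from h import *
go((.489,-.3175,.18),(.489,-.3175,.0015))
s=cam('side')
crop(s,'pics/i6.png',230,50,380,200,5)
E
```

```text
t: 23.9
position: [0.5443, 0.2161, 0.1813]
ee_rot: [-0.0, 0.073, 0.997, 0.0]
contact_force: [-0.2, 0.2, 0.1]
width: 0.0511
t 23.90 pos [0.5443 0.2161 0.1813] w 0.0511 F [-0.2  0.2  0.1] ty_ang 81.66 tz [-0.  0. -1.]
-> [ 0.489  -0.3175  0.18  ] tool cm [ -2.27 -53.6    0.13]
-> [ 0.489  -0.3175  0.0015] tool cm [-1.000e-02 -0.000e+00  1.785e+01]
```

View pics/i6.png

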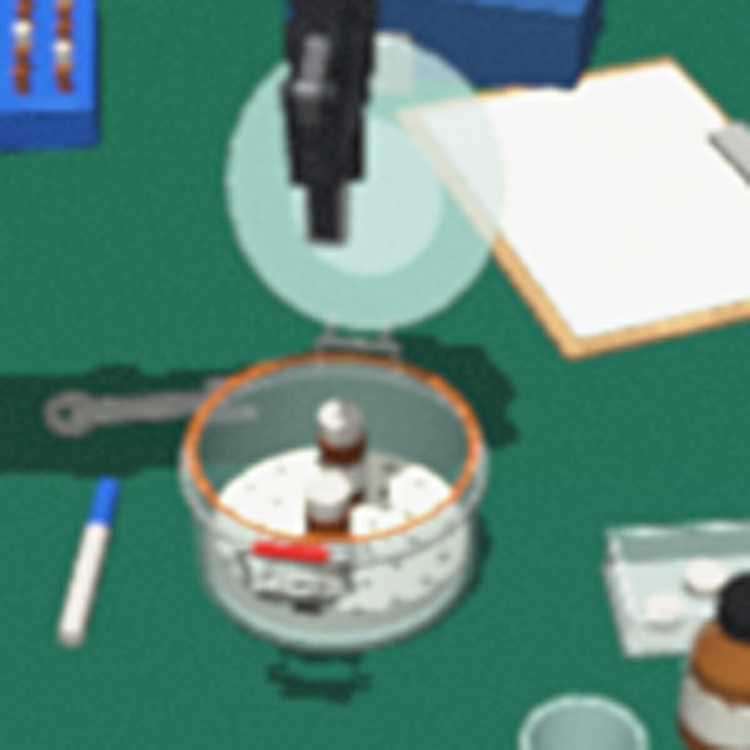

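```bash
python3 -m handwheel '[{"claw":0.6,"dp":[-0.2,-4.9,0],"turn":[0,0,0]},{"claw":0.6,"dp":[-0.2,-4.9,0],"turn":[0,0,0]},{"claw":0.6,"dp":[-0.2,-4.9,0],"turn":[0,0,0]},{"claw":0.6,"dp":[-0.2,-4.9,0],"turn":[0,0,0]},{"claw":0.6,"dp":[-0.2,-4.9,0],"turn":[0,0,0]},{"claw":0.6,"dp":[-0.2,-4.9,0],"turn":[0,0,0]},{"claw":0.6,"dp":[-0.2,-4.9,0],"turn":[0,0,0]},{"claw":0.6,"dp":[-0.2,-4.9,0],"turn":[0,0,0]},{"claw":0.6,"dp":[-0.2,-4.9,0],"turn":[0,0,0]},{"claw":0.6,"dp":[-0.2,-4.9,0],"turn":[0,0,0]},{"claw":0.6,"dp":[-0.2,-4.6,0],"turn":[0,0,0]},{"claw":0.6,"dp":[0,0,4],"turn":[0,0,0]},{"claw":0.6,"dp":[0,0,2],"turn":[0,0,0]},{"claw":0.6,"dp":[0,0,0],"turn":[0,0,0]},{"claw":0.6,"dp":[0,0,0],"turn":[0,0,0]}]'; python3 - <<'E'
from h import *
go((.4895,-.3175,.0015))
s=cam('side');crop(s,'pics/j1.png',230,250,350,390,5)
E
```

```text
t: 25.82
position: [0.4886, -0.3176, 0.1219]
ee_rot: [-0.0, 0.073, 0.997, -0.0]
contact_force: [-0.2, -0.8, 0.4]
width: 0.0513
t 25.82 pos [ 0.4886 -0.3176  0.1219] w 0.0513 F [-0.2 -0.8  0.4] ty_ang 81.64 tz [-0. -0. -1.]
-> [ 0.4895 -0.3175  0.0015] tool cm [-0.1   0.02 12.04]
```

View pics/j1.png

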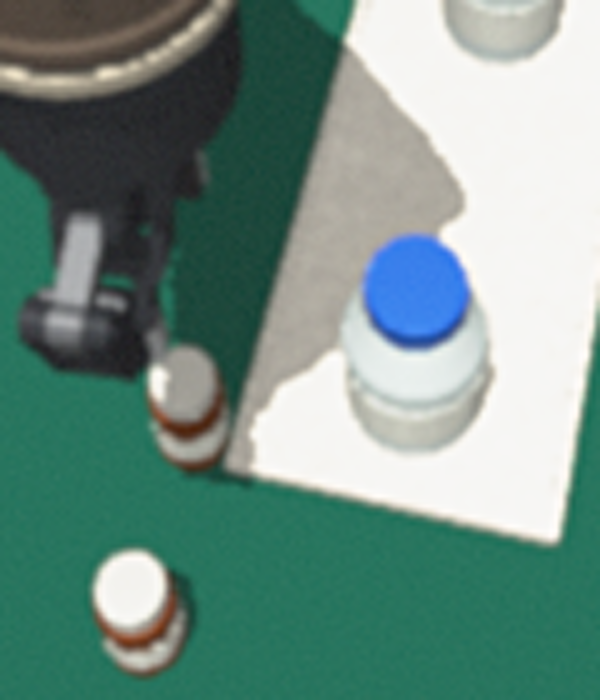

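```bash
python3 -m handwheel '[{"claw":0.6,"dp":[-0.1,0,4],"turn":[0,0,0]},{"claw":0.6,"dp":[0,0,3],"turn":[0,0,0]},{"claw":0.6,"dp":[0,0,2],"turn":[0,0,0]},{"claw":0.6,"dp":[0,0,2],"turn":[0,0,0]},{"claw":0.6,"dp":[0,0,1],"turn":[0,0,0]},{"claw":0.6,"dp":[0,0,0],"turn":[0,0,0]},{"claw":0,"dp":[0,0,0],"turn":[0,0,0]},{"claw":0,"dp":[0,0,0],"turn":[0,0,0]},{"claw":0,"dp":[0,0,0],"turn":[0,0,0]},{"claw":0,"dp":[0,0,0],"turn":[0,0,0]},{"claw":0,"dp":[0,0,-2],"turn":[0,0,0]},{"claw":0,"dp":[0,0,-5],"turn":[0,0,0]},{"claw":0,"dp":[0,0,-5],"turn":[0,0,0]},{"claw":0,"dp":[0,0,-5],"turn":[0,0,0]},{"claw":0,"dp":[0,0,0],"turn":[0,0,0]}]'; python3 - <<'E'
from h import *
go(jp(.0,-.038,.17),jp(0,-.038,.0225))
s=cam('side');crop(s,'pics/j2.png',230,200,350,390,4)
E
```

```text
t: 27.75
position: [0.4913, -0.3195, 0.1769]
ee_rot: [0.004, 0.073, 0.997, -0.001]
contact_force: [-0.3, -0.1, -1.1]
width: 0.0266
t 27.75 pos [ 0.4913 -0.3195  0.1769] w 0.0266 F [-0.3 -0.1 -1.1] ty_ang 81.61 tz [ 0.007 -0.003 -1.   ]
-> [0.5776 0.179  0.17  ] tool cm [-1.26 50.58  0.58]
-> [0.5776 0.179  0.0225] tool cm [ 0.11  0.03 14.75]
```

View pics/j2.png

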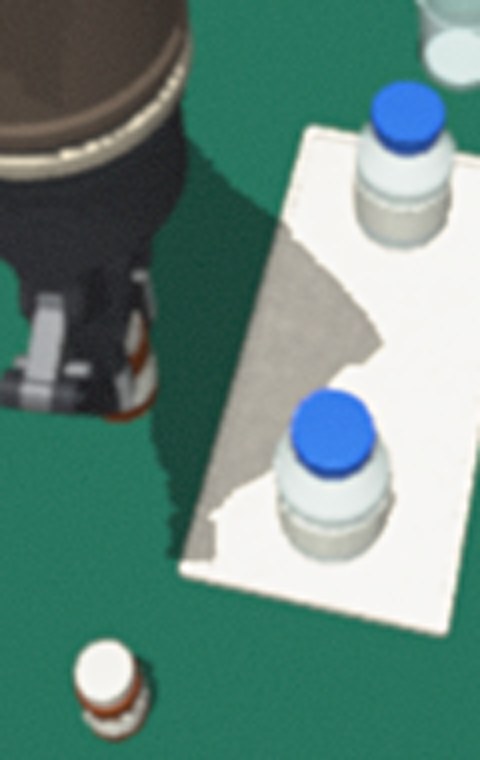

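```bash
python3 -m handwheel '[{"claw":0,"dp":[0,0,-1],"turn":[0,0,0]},{"claw":0,"dp":[-0.15,4.6,0],"turn":[0,0,0]},{"claw":0,"dp":[-0.15,4.6,0],"turn":[0,0,0]},{"claw":0,"dp":[-0.15,4.6,0],"turn":[0,0,0]},{"claw":0,"dp":[-0.15,4.6,0],"turn":[0,0,0]},{"claw":0,"dp":[-0.15,4.6,0],"turn":[0,0,0]},{"claw":0,"dp":[-0.15,4.6,0],"turn":[0,0,0]},{"claw":0,"dp":[-0.15,4.6,0],"turn":[0,0,0]},{"claw":0,"dp":[-0.1,4.6,0],"turn":[0,0,0]},{"claw":0,"dp":[-0.1,4.6,0],"turn":[0,0,0]},{"claw":0,"dp":[-0.1,4.6,0],"turn":[0,0,0]},{"claw":0,"dp":[-0.1,4.4,0],"turn":[0,0,0]},{"claw":0,"dp":[0,0,0],"turn":[0,0,0]},{"claw":0,"dp":[0,0,0],"turn":[0,0,0]}]'; python3 - <<'E'
from h import *
go(jp(0,-.038,.0225))
s=cam('side');crop(s,'pics/j3.png',230,0,380,200,4)
E
```

```text
t: 29.55
position: [0.5766, 0.178, 0.1812]
ee_rot: [-0.001, 0.073, 0.997, -0.001]
contact_force: [0.3, -0.6, -0.2]
width: 0.0266
t 29.55 pos [0.5766 0.178  0.1812] w 0.0266 F [ 0.3 -0.6 -0.2] ty_ang 81.63 tz [-0.001 -0.002 -1.   ]
-> [0.5776 0.179  0.0225] tool cm [-0.1   0.13 15.87]
```

View pics/j3.png

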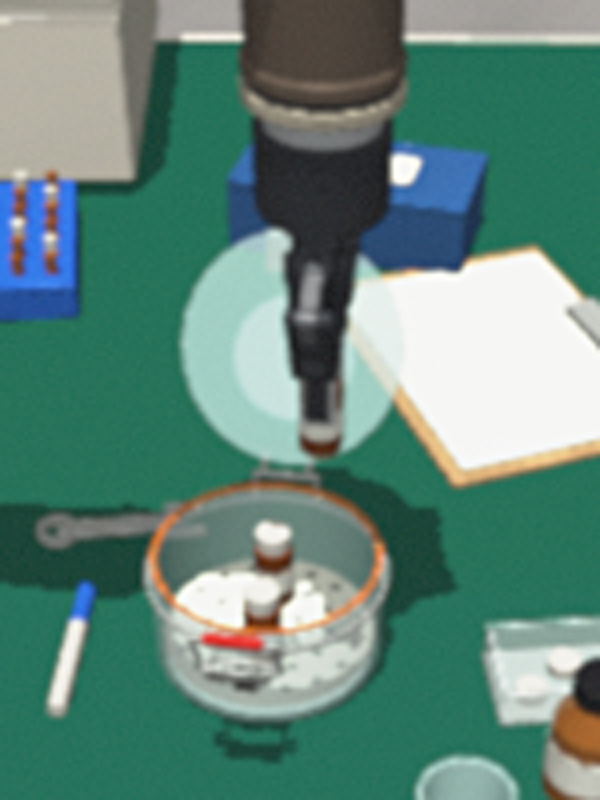

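```bash
python3 -m handwheel '[{"claw":0,"dp":[0,0.1,4],"turn":[0,0,0]},{"claw":0,"dp":[0,0,4],"turn":[0,0,0]},{"claw":0,"dp":[0,0,3],"turn":[0,0,0]},{"claw":0,"dp":[0,0,2.5],"turn":[0,0,0]},{"claw":0,"dp":[0,0,1],"turn":[0,0,0]},{"claw":0,"dp":[0,0,0.8],"turn":[0,0,0]},{"claw":0,"dp":[0,0,0.3],"turn":[0,0,0]},{"claw":0,"dp":[0,0,0.2],"turn":[0,0,0]},{"claw":0,"dp":[0,0,0],"turn":[0,0,0]},{"claw":0,"dp":[0,0,0],"turn":[0,0,0]}]'; python3 - <<'E'
from h import *
go(jp(0,-.038,.022))
E
```

```text
t: 30.85
position: [0.5775, 0.18, 0.0242]
ee_rot: [0.0, 0.073, 0.997, 0.0]
contact_force: [0.2, 0.2, -0.3]
width: 0.0263
t 30.85 pos [0.5775 0.18   0.0242] w 0.0263 F [ 0.2  0.2 -0.3] ty_ang 81.65 tz [ 0.  0. -1.]
-> [0.5776 0.179  0.022 ] tool cm [-0.03 -0.1   0.22]
```

```bash
python3 -m handwheel '[{"claw":0,"dp":[0,0,0.2],"turn":[0,0,0]},{"claw":0,"dp":[0,0,0],"turn":[0,0,0]},{"claw":0.47,"dp":[0,0,0],"turn":[0,0,0]},{"claw":0.47,"dp":[0,0,0],"turn":[0,0,0]},{"claw":0.47,"dp":[0,0,0],"turn":[0,0,0]},{"claw":0.47,"dp":[0,0,-2],"turn":[0,0,0]},{"claw":0.47,"dp":[0,0,-4],"turn":[0,0,0]},{"claw":0.47,"dp":[0,0,-5],"turn":[0,0,0]},{"claw":0.47,"dp":[0,0,-5],"turn":[0,0,0]},{"claw":0.6,"dp":[0,0,0],"turn":[0,0,0]},{"claw":0.6,"dp":[0,0,0],"turn":[0,0,0]}]'; python3 - <<'E'
from h import *
go((.477,-.391,.18),(.477,-.391,.0015))
s=cam('side')
crop(s,'pics/j4.png',230,50,380,200,5)
E
```

```text
t: 32.22
position: [0.5771, 0.1799, 0.1823]
ee_rot: [0.0, 0.073, 0.997, 0.0]
contact_force: [-0.6, 0.5, -0.1]
width: 0.0511
t 32.23 pos [0.5771 0.1799 0.1823] w 0.0511 F [-0.6  0.5 -0.1] ty_ang 81.64 tz [ 0.     0.001 -1.   ]
-> [ 0.477 -0.391  0.18 ] tool cm [  1.61 -57.94   0.19]
-> [ 0.477  -0.391   0.0015] tool cm [ 0.000e+00 -1.000e-02  1.785e+01]
```

View pics/j4.png

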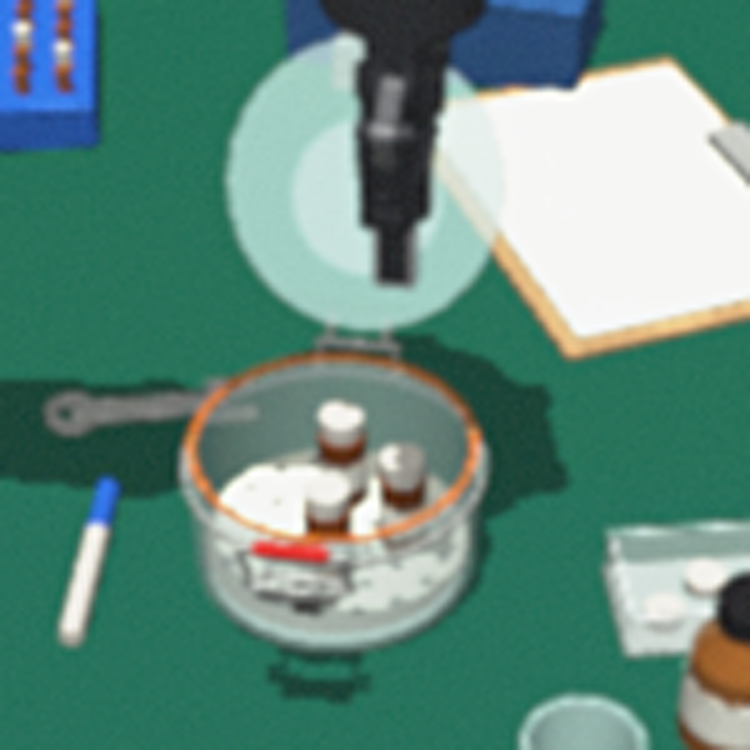

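Three standing. Now the last vial.

```bash
python3 -m handwheel '[{"claw":0.6,"dp":[0.15,-4.85,0],"turn":[0,0,0]},{"claw":0.6,"dp":[0.15,-4.85,0],"turn":[0,0,0]},{"claw":0.6,"dp":[0.15,-4.85,0],"turn":[0,0,0]},{"claw":0.6,"dp":[0.15,-4.85,0],"turn":[0,0,0]},{"claw":0.6,"dp":[0.15,-4.85,0],"turn":[0,0,0]},{"claw":0.6,"dp":[0.15,-4.85,0],"turn":[0,0,0]},{"claw":0.6,"dp":[0.15,-4.85,0],"turn":[0,0,0]},{"claw":0.6,"dp":[0.15,-4.85,0],"turn":[0,0,0]},{"claw":0.6,"dp":[0.1,-4.85,0],"turn":[0,0,0]},{"claw":0.6,"dp":[0.1,-4.85,0],"turn":[0,0,0]},{"claw":0.6,"dp":[0.1,-4.85,0],"turn":[0,0,0]},{"claw":0.6,"dp":[0.1,-4.6,0],"turn":[0,0,0]},{"claw":0.6,"dp":[0,0,4],"turn":[0,0,0]},{"claw":0.6,"dp":[0,0,2],"turn":[0,0,0]},{"claw":0.6,"dp":[0,0,0],"turn":[0,0,0]},{"claw":0.6,"dp":[0,0,0],"turn":[0,0,0]}]'; python3 - <<'E'
from h import *
s=cam('side')
b=blobs(s,(0,0,130),(180,70,255),60,400,(235,350,285,395));print(b)
for e in b: print(onplane(s,*e[0],.058))
go((.477,-.391,.0015))
E
```

```text
t: 34.28
position: [0.4773, -0.3913, 0.1221]
ee_rot: [-0.0, 0.073, 0.997, -0.0]
contact_force: [0.2, -1.1, 0.9]
width: 0.051
[([256.0, 368.0], [250, 360, 13, 17, 164])]
[ 0.47696602 -0.39254856  0.058     ]
t 34.33 pos [ 0.4776 -0.3914  0.1225] w 0.0514 F [0.  0.5 0.8] ty_ang 81.65 tz [ 0.001 -0.001 -1.   ]
-> [ 0.477  -0.391   0.0015] tool cm [ 0.07  0.04 12.1 ]
```

```bash
python3 -m handwheel '[{"claw":0.6,"dp":[0,0,4],"turn":[0,0,0]},{"claw":0.6,"dp":[0,0,3],"turn":[0,0,0]},{"claw":0.6,"dp":[0,0,2],"turn":[0,0,0]},{"claw":0.6,"dp":[0,0,2],"turn":[0,0,0]},{"claw":0.6,"dp":[0,0,1],"turn":[0,0,0]},{"claw":0.6,"dp":[0,0,0],"turn":[0,0,0]},{"claw":0,"dp":[0,0,0],"turn":[0,0,0]},{"claw":0,"dp":[0,0,0],"turn":[0,0,0]},{"claw":0,"dp":[0,0,0],"turn":[0,0,0]},{"claw":0,"dp":[0,0,0],"turn":[0,0,0]},{"claw":0,"dp":[0,0,-2],"turn":[0,0,0]},{"claw":0,"dp":[0,0,-5],"turn":[0,0,0]},{"claw":0,"dp":[0,0,-5],"turn":[0,0,0]},{"claw":0,"dp":[0,0,-6],"turn":[0,0,0]},{"claw":0,"dp":[0,0,0],"turn":[0,0,0]},{"claw":0,"dp":[0,0,0],"turn":[0,0,0]}]'; python3 - <<'E'
from h import *
go(jp(.0,.038,.18),jp(0,.038,.0225))
s=cam('side');crop(s,'pics/k1.png',200,220,350,390,4)
E
```

```text
t: 36.33
position: [0.4772, -0.3908, 0.1823]
ee_rot: [0.0, 0.073, 0.997, 0.0]
contact_force: [0.1, 0.8, -1.3]
width: 0.0264
t 36.33 pos [ 0.4772 -0.3908  0.1823] w 0.0264 F [ 0.1  0.8 -1.3] ty_ang 81.65 tz [ 0.001  0.    -1.   ]
-> [0.5024 0.19   0.18  ] tool cm [ 5.94 57.83  0.25]
-> [0.5024 0.19   0.0225] tool cm [ 1.000e-02 -1.000e-02  1.575e+01]
```

View pics/k1.png

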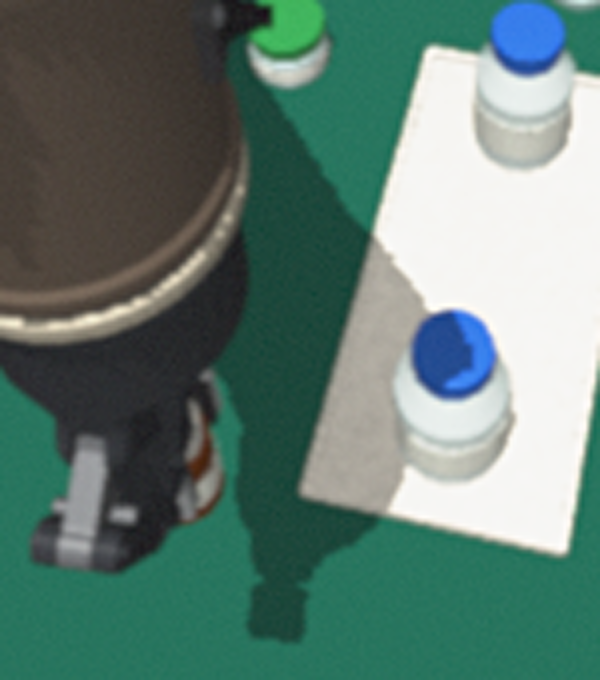

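```bash
python3 -m handwheel '[{"claw":0,"dp":[0.5,4.85,0],"turn":[0,0,0]},{"claw":0,"dp":[0.5,4.85,0],"turn":[0,0,0]},{"claw":0,"dp":[0.5,4.85,0],"turn":[0,0,0]},{"claw":0,"dp":[0.5,4.85,0],"turn":[0,0,0]},{"claw":0,"dp":[0.5,4.85,0],"turn":[0,0,0]},{"claw":0,"dp":[0.5,4.85,0],"turn":[0,0,0]},{"claw":0,"dp":[0.5,4.85,0],"turn":[0,0,0]},{"claw":0,"dp":[0.5,4.85,0],"turn":[0,0,0]},{"claw":0,"dp":[0.5,4.85,0],"turn":[0,0,0]},{"claw":0,"dp":[0.5,4.85,0],"turn":[0,0,0]},{"claw":0,"dp":[0.5,4.85,0],"turn":[0,0,0]},{"claw":0,"dp":[0.4,4.5,0],"turn":[0,0,0]},{"claw":0,"dp":[0,0,0],"turn":[0,0,0]},{"claw":0,"dp":[0,0,0],"turn":[0,0,0]}]'; python3 - <<'E'
from h import *
go(jp(0,.038,.0225))
E
```

```text
t: 38.12
position: [0.5022, 0.189, 0.1808]
ee_rot: [-0.001, 0.073, 0.997, -0.001]
contact_force: [-0.3, -0.0, -0.3]
width: 0.026
t 38.12 pos [0.5022 0.189  0.1808] w 0.0260 F [-0.3 -0.  -0.3] ty_ang 81.64 tz [-0.002 -0.002 -1.   ]
-> [0.5024 0.19   0.0225] tool cm [-0.03  0.14 15.83]
```

```bash
python3 -m handwheel '[{"claw":0,"dp":[0,0,4],"turn":[0,0,0]},{"claw":0,"dp":[0,0,4],"turn":[0,0,0]},{"claw":0,"dp":[0,0,3],"turn":[0,0,0]},{"claw":0,"dp":[0,0,2.5],"turn":[0,0,0]},{"claw":0,"dp":[0,0,1],"turn":[0,0,0]},{"claw":0,"dp":[0,0,0.8],"turn":[0,0,0]},{"claw":0,"dp":[0,0,0.3],"turn":[0,0,0]},{"claw":0,"dp":[0,0,0.2],"turn":[0,0,0]},{"claw":0,"dp":[0,0,0.1],"turn":[0,0,0]},{"claw":0,"dp":[0,0,0],"turn":[0,0,0]},{"claw":0,"dp":[0,0,0],"turn":[0,0,0]}]'; python3 - <<'E'
from h import *
go(jp(0,.038,.0225))
E
```

```text
t: 39.5
position: [0.503, 0.1899, 0.023]
ee_rot: [0.0, 0.073, 0.997, 0.0]
contact_force: [-0.4, -0.6, -0.2]
width: 0.0266
t 39.50 pos [0.503  0.1899 0.023 ] w 0.0266 F [-0.4 -0.6 -0.2] ty_ang 81.65 tz [ 0.  0. -1.]
-> [0.5024 0.19   0.0225] tool cm [0.07 0.   0.05]
```

```bash
python3 -m handwheel '[{"claw":0,"dp":[0,0,0.1],"turn":[0,0,0]},{"claw":0,"dp":[0,0,0],"turn":[0,0,0]},{"claw":0.47,"dp":[0,0,0],"turn":[0,0,0]},{"claw":0.47,"dp":[0,0,0],"turn":[0,0,0]},{"claw":0.47,"dp":[0,0,0],"turn":[0,0,0]},{"claw":0.47,"dp":[0,0,-2],"turn":[0,0,0]},{"claw":0.47,"dp":[0,0,-4],"turn":[0,0,0]},{"claw":0.47,"dp":[0,0,-5],"turn":[0,0,0]},{"claw":0.47,"dp":[0,0,-5],"turn":[0,0,0]},{"claw":0,"dp":[0,0,0],"turn":[0,0,0]},{"claw":0,"dp":[5,0,0],"turn":[0,0,0]},{"claw":0,"dp":[5,0,0],"turn":[0,0,0]},{"claw":0,"dp":[3,0,0],"turn":[0,0,0]},{"claw":0,"dp":[0,0,0],"turn":[0,0,0]},{"claw":0,"dp":[0,0,0],"turn":[0,0,0]}]'; python3 - <<'E'
from h import *
go(jp(.12,0,.2))
s=cam('side');t=cam('top')
crop(s,'pics/k2.png',230,50,380,200,5);crop(t,'pics/k3.png',140,150,310,280,4)
E
```

```text
t: 41.38
position: [0.3748, 0.2087, 0.1817]
ee_rot: [0.0, 0.073, 0.997, -0.0]
contact_force: [-0.1, 0.1, -0.0]
width: -0.0
t 41.38 pos [0.3748 0.2087 0.1817] w -0.0000 F [-0.1  0.1 -0. ] ty_ang 81.65 tz [ 0. -0. -1.]
-> [0.5575 0.3032 0.2   ] tool cm [-16.71  12.01  -1.83]
```

View pics/k2.png

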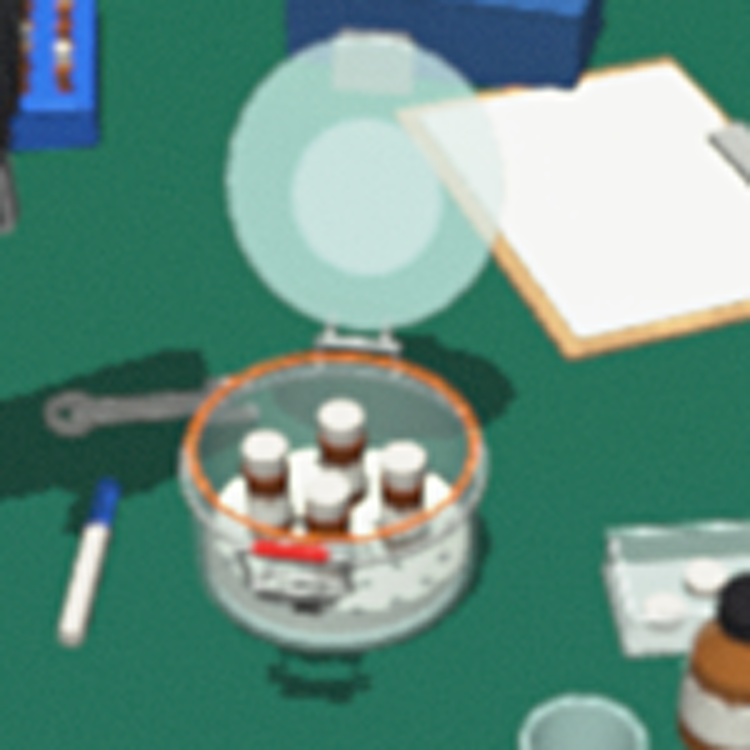

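View pics/k3.png

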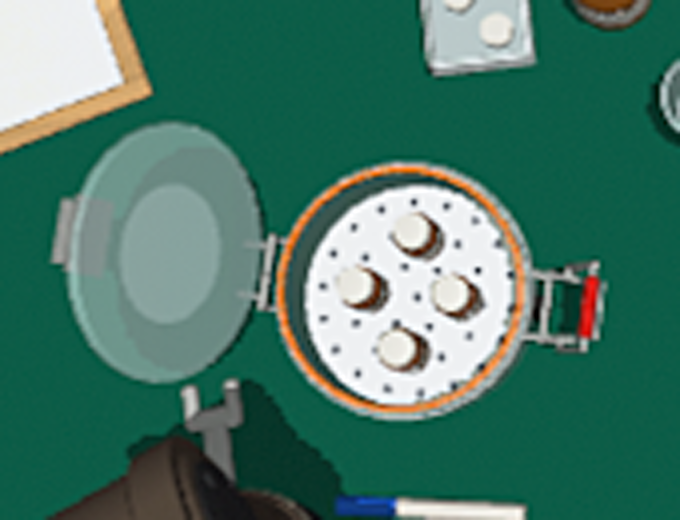

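```bash
python3 - <<'E'
from h import *
s=cam('side');p=manip.get_obs()['position']
mark(s,'pics/l1.png',(180,40,300,130),6,[(p+[0,0,d],(0,0,255)) for d in(0,.02,.04)])
go()
E
```

```text
t 41.52 pos [0.3752 0.2083 0.1817] w -0.0000 F [0.1 0.  0. ] ty_ang 81.57 tz [ 0.    -0.001 -1.   ]
```

View pics/l1.png

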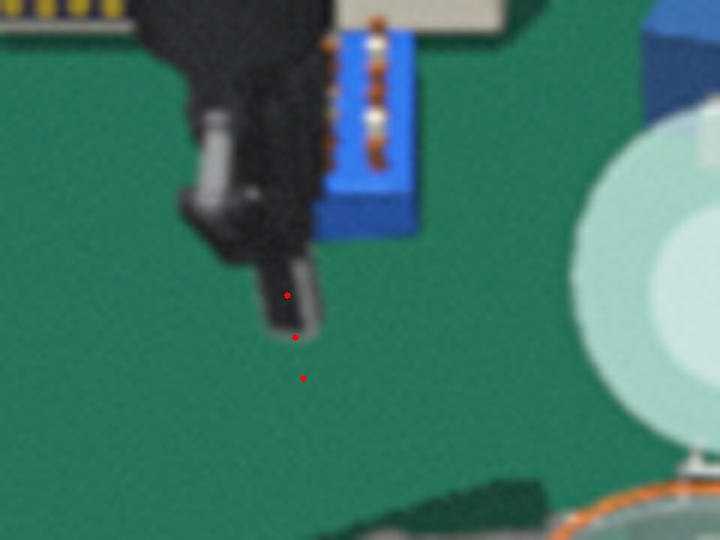

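```bash
python3 -m handwheel '[{"claw":0,"dp":[0,4.2,0],"turn":[0,0,0]},{"claw":0,"dp":[0,4.2,0],"turn":[0,0,0]},{"claw":0,"dp":[0,4.2,0],"turn":[0,0,0]},{"claw":0,"dp":[0,4.2,0],"turn":[0,0,0]},{"claw":0,"dp":[0,4.2,0],"turn":[0,0,0]},{"claw":0,"dp":[0,0,0],"turn":[0,0,0]},{"claw":0,"dp":[-4.2,0,0],"turn":[0,0,0]},{"claw":0,"dp":[-4.2,0,0],"turn":[0,0,0]},{"claw":0,"dp":[-4.2,0,0],"turn":[0,0,0]},{"claw":0,"dp":[-4.1,0,0],"turn":[0,0,0]},{"claw":0,"dp":[0,0,0],"turn":[0,0,0]},{"claw":0,"dp":[0,0,0],"turn":[0,0,0]}]'; python3 - <<'E'
from h import *
go(jp(.21,0,.172))
s=cam('side');t=cam('top')
crop(s,'pics/l2.png',230,0,380,200,4);crop(t,'pics/l3.png',100,120,310,280,3)
E
```

```text
t: 43.02
position: [0.57, 0.3913, 0.1812]
ee_rot: [-0.0, 0.073, 0.997, -0.0]
contact_force: [-0.7, -0.3, -0.2]
width: 0.0001
t 43.02 pos [0.57   0.3913 0.1812] w 0.0001 F [-0.7 -0.3 -0.2] ty_ang 81.57 tz [-0.001 -0.001 -1.   ]
-> [0.5707 0.3922 0.172 ] tool cm [-0.05  0.1   0.92]
```

View pics/l2.png

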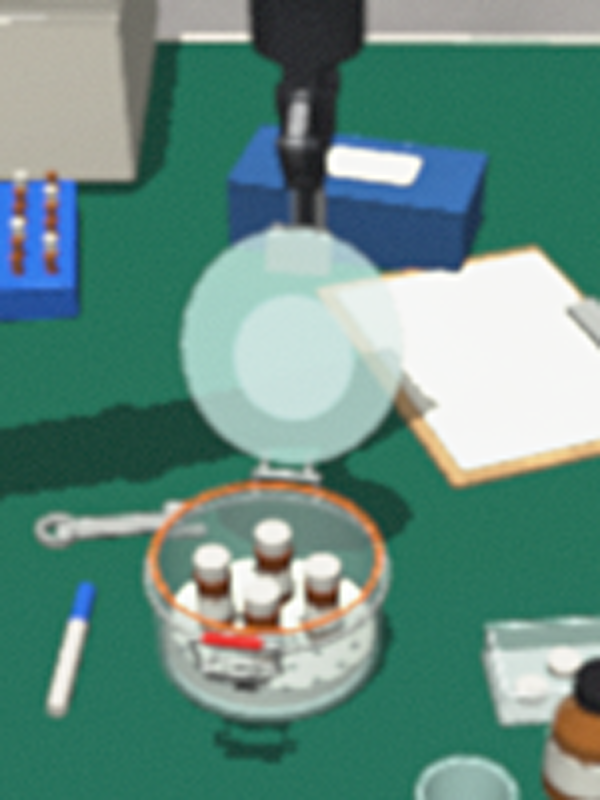

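View pics/l3.png

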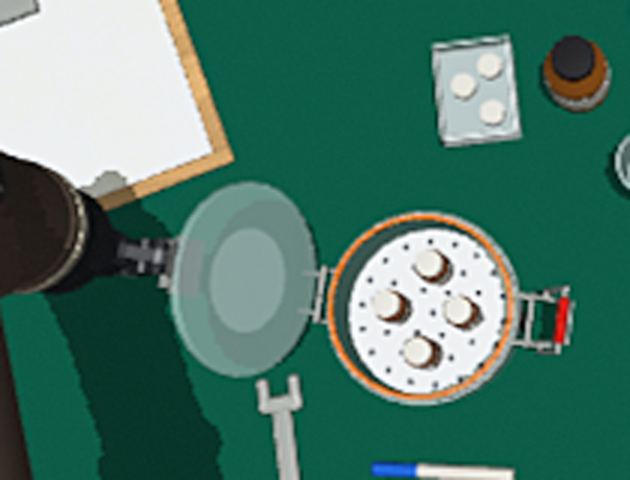

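```bash
python3 -m handwheel '[{"claw":0,"dp":[0,0,1],"turn":[0,0,0]},{"claw":0,"dp":[0,-1.5,0],"turn":[0,0,0]},{"claw":0,"dp":[0,-1.5,0],"turn":[0,0,0]},{"claw":0,"dp":[0,-1.2,0],"turn":[0,0,0]},{"claw":0,"dp":[0,-1.2,0],"turn":[0,0,0]},{"claw":0,"dp":[0,-1.2,0],"turn":[0,0,0]},{"claw":0,"dp":[0,-1.2,0],"turn":[0,0,0]},{"claw":0,"dp":[0,0,0],"turn":[0,0,0]}]'; python3 - <<'E'
from h import *
go(jp(.03,0,.172))
s=cam('side');t=cam('top')
crop(s,'pics/l4.png',230,0,380,200,4);crop(t,'pics/l5.png',100,120,310,280,3)
E
```

```text
t: 44.12
position: [0.5613, 0.3279, 0.1851]
ee_rot: [0.005, 0.069, 0.998, 0.013]
contact_force: [-23.1, 24.2, 78.7]
width: -0.0001
t 44.12 pos [0.5613 0.3279 0.1851] w -0.0001 F [-23.1  24.2  78.7] ty_ang 82.14 tz [ 0.012  0.025 -1.   ]
-> [0.5444 0.2142 0.172 ] tool cm [  0.13 -11.52   1.01]
```

View pics/l4.png

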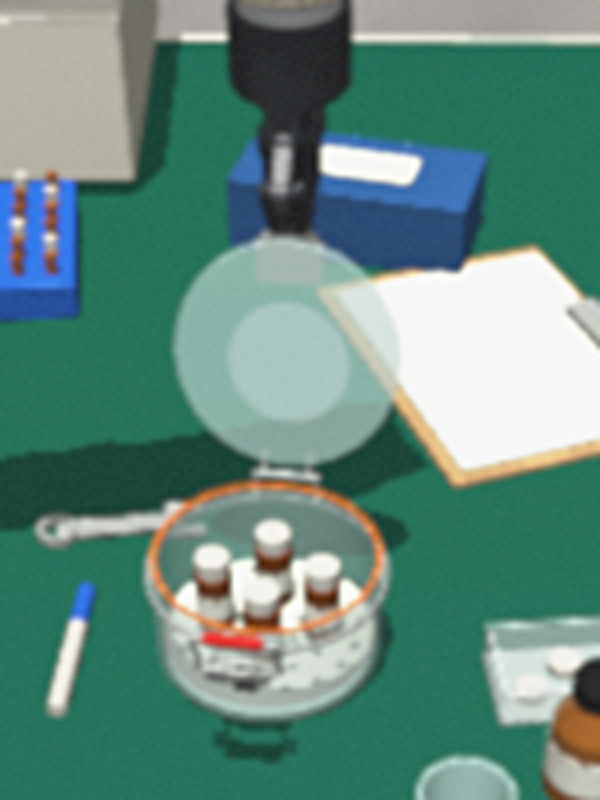

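View pics/l5.png

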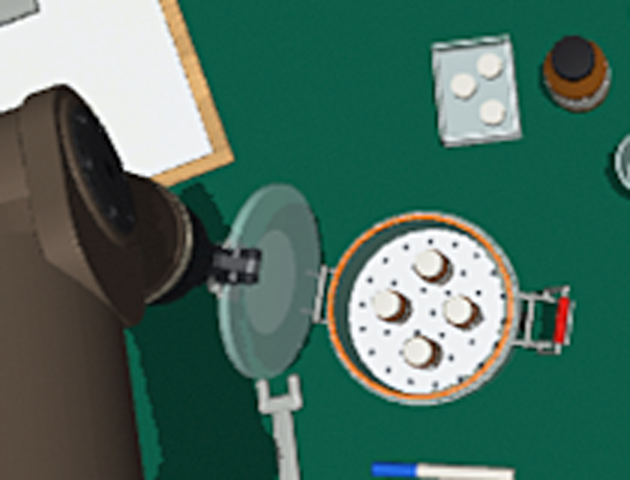

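```bash
python3 -m handwheel '[{"claw":0,"dp":[0,0.3,-1],"turn":[0,0,0]},{"claw":0,"dp":[0,0.5,-1],"turn":[0,0,0]},{"claw":0,"dp":[0,1,0],"turn":[0,0,0]},{"claw":0,"dp":[0,2,0],"turn":[0,0,0]},{"claw":0,"dp":[0,2.5,0],"turn":[0,0,0]},{"claw":0,"dp":[0,3,0],"turn":[0,0,0]},{"claw":0,"dp":[0,0,0],"turn":[0,0,0]},{"claw":0,"dp":[0,0,0],"turn":[0,0,0]}]'; python3 - <<'E'
from h import *
go(jp(.21,0,.142))
s=cam('side');t=cam('top');p=manip.get_obs()['position']
P=[(p+[0,0,d],(0,0,255)) for d in(-.014,.02)]
mark(s,'pics/l6.png',(230,0,380,200),4,P);mark(t,'pics/l7.png',(100,120,310,280),3,P)
E
```

```text
t: 45.22
position: [0.5721, 0.4067, 0.1906]
ee_rot: [-0.0, 0.073, 0.997, -0.001]
contact_force: [-0.4, 0.1, 0.4]
width: 0.0001
t 45.23 pos [0.5721 0.4067 0.1906] w 0.0001 F [-0.4  0.1  0.4] ty_ang 81.64 tz [-0.001 -0.002 -1.   ]
-> [0.5707 0.3922 0.142 ] tool cm [-0.07 -1.44  4.87]
```

View pics/l6.png

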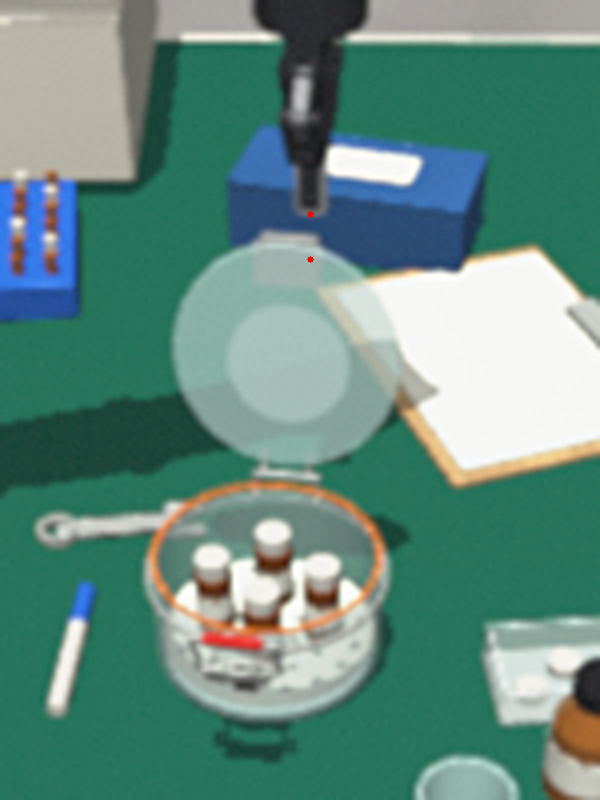

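View pics/l7.png

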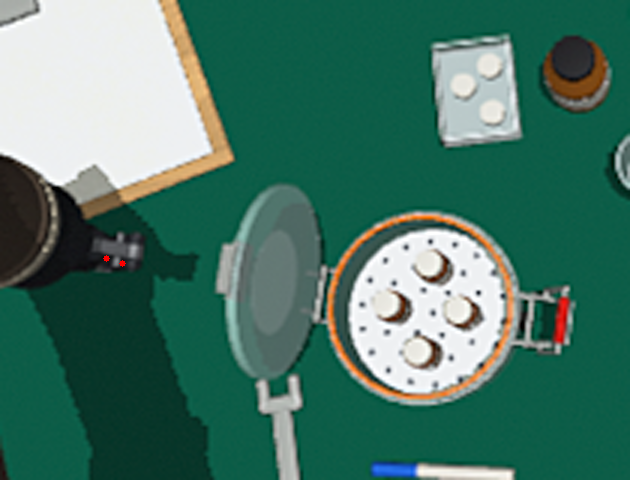

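```bash
python3 -m handwheel '[{"claw":0,"dp":[0,0,-2.4],"turn":[0,0,0]},{"claw":0,"dp":[0,-2,0],"turn":[0,0,0]},{"claw":0,"dp":[0,-2,0],"turn":[0,0,0]},{"claw":0,"dp":[0,-1.5,0],"turn":[0,0,0]},{"claw":0,"dp":[0,-1,0],"turn":[0,0,0]},{"claw":0,"dp":[0,0,0],"turn":[0,0,0]}]'; python3 - <<'E'
from h import *
go(jp(.1,0,.214))
s=cam('side');t=cam('top')
crop(s,'pics/l8.png',230,0,380,130,4);crop(t,'pics/l9.png',100,120,310,280,3)
E
```

```text
t: 46.08
position: [0.5629, 0.342, 0.216]
ee_rot: [0.0, 0.073, 0.997, 0.0]
contact_force: [-0.6, -0.5, -0.3]
width: -0.0
t 46.08 pos [0.5629 0.342  0.216 ] w -0.0000 F [-0.6 -0.5 -0.3] ty_ang 81.58 tz [ 0.  0. -1.]
-> [0.5546 0.2834 0.214 ] tool cm [-0.03 -5.91  0.2 ]
```

View pics/l8.png

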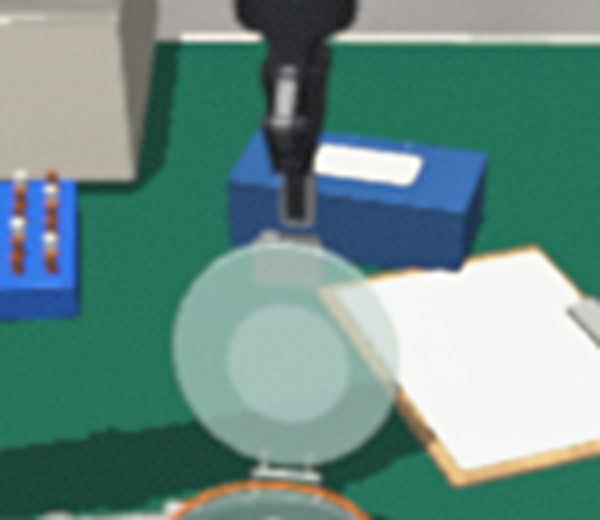

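View pics/l9.png

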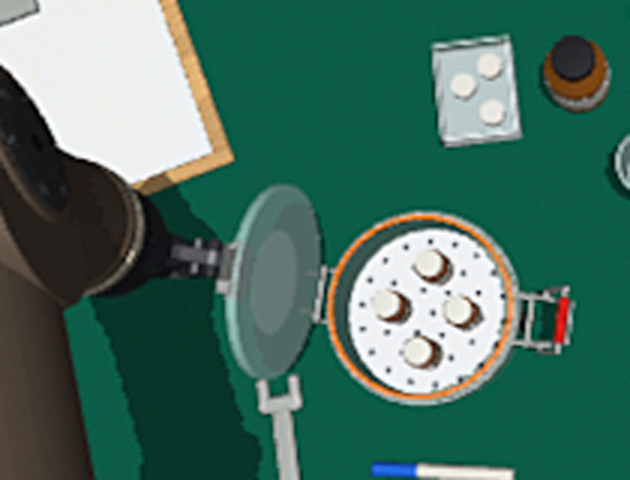

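```bash
python3 - <<'E'
from h import *
s=cam('side');t=cam('top')
X,e=tri(t,(176,208.5),s,(302.5,59));print(X,e,(X[:2]-J)@jx,(X[:2]-J)@jy)
# shutdown: gripper tip on ray with y of jar x
p=manip.get_obs()['position'];print((p[:2]-J)@jx)
for z in (.22,.24,.26): q=onplane(s,230+297/4,224/4,z);print(z,q,(q[:2]-J)@jx)
E
```

```text
[0.55902997 0.299482   0.25189821] 0.0002151596967159472 0.11652838408862733 -0.002033835822586969
0.16070986856690297
0.22 [0.56323742 0.3761018  0.22      ] 0.19294116097199324
0.24 [0.56337535 0.33778136 0.24      ] 0.15505171877750318
0.26 [0.56351327 0.29946092 0.26      ] 0.11716227658301331
```

```bash
python3 -m handwheel '[{"claw":0,"dp":[0,0,0.8],"turn":[0,0,0]},{"claw":0,"dp":[0,-1.5,0],"turn":[0,0,0]},{"claw":0,"dp":[0,-1.5,0],"turn":[0,0,0]},{"claw":0,"dp":[0,-1,0],"turn":[0,0,0]},{"claw":0,"dp":[0,-1,0],"turn":[0,0,0]},{"claw":0,"dp":[0,0,0],"turn":[0,0,0]}]'; python3 - <<'E'
from h import *
go(jp(.06,0,.208))
s=cam('side');t=cam('top')
crop(s,'pics/m1.png',230,0,380,130,4);crop(t,'pics/m2.png',100,120,310,280,3)
E
```

```text
t: 47.02
position: [0.5557, 0.292, 0.2081]
ee_rot: [0.0, 0.074, 0.997, 0.0]
contact_force: [0.3, -0.1, 0.8]
width: -0.0004
t 47.02 pos [0.5557 0.292  0.2081] w -0.0004 F [ 0.3 -0.1  0.8] ty_ang 81.56 tz [ 0.  0. -1.]
-> [0.5488 0.2439 0.208 ] tool cm [-0.02 -4.86  0.01]
```

View pics/m1.png

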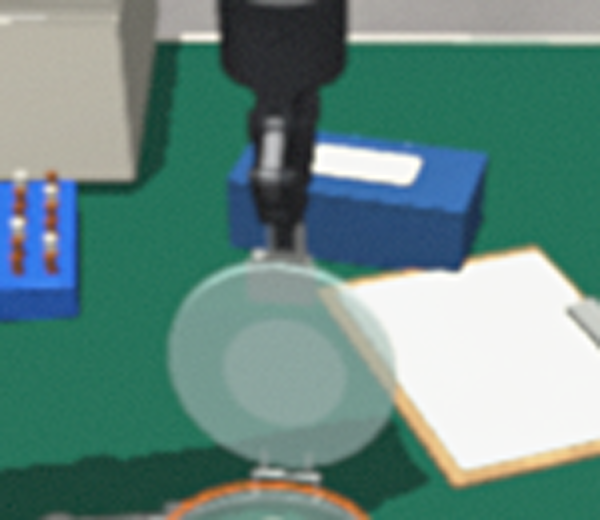

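View pics/m2.png

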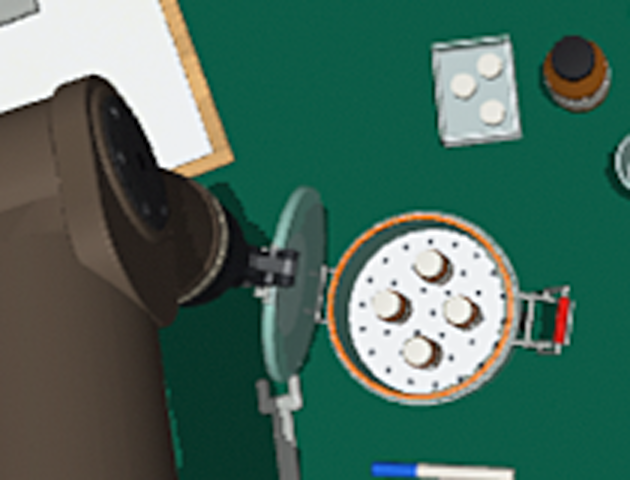

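```bash
python3 -m handwheel '[{"claw":0,"dp":[0,-1,0],"turn":[0,0,0]},{"claw":0,"dp":[0,-1,0],"turn":[0,0,0]},{"claw":0,"dp":[0,-1,0.1],"turn":[0,0,0]},{"claw":0,"dp":[0,-1,0.2],"turn":[0,0,0]},{"claw":0,"dp":[0,-1,0.3],"turn":[0,0,0]},{"claw":0,"dp":[0,-1,0.4],"turn":[0,0,0]},{"claw":0,"dp":[0,-1,0.5],"turn":[0,0,0]},{"claw":0,"dp":[0,0,0],"turn":[0,0,0]}]'; python3 - <<'E'
from h import *
go(jp(.0,0,.19))
s=cam('side');t=cam('top')
crop(s,'pics/m3.png',230,0,380,180,4);crop(t,'pics/m4.png',100,120,310,280,3)
E
```

```text
t: 48.12
position: [0.5451, 0.2228, 0.1924]
ee_rot: [-0.0, 0.074, 0.997, -0.0]
contact_force: [0.1, -0.3, -0.2]
width: -0.0002
t 48.12 pos [0.5451 0.2228 0.1924] w -0.0002 F [ 0.1 -0.3 -0.2] ty_ang 81.56 tz [-0.001 -0.    -1.   ]
-> [0.54   0.1845 0.19  ] tool cm [-0.06 -3.86  0.24]
```

View pics/m3.png

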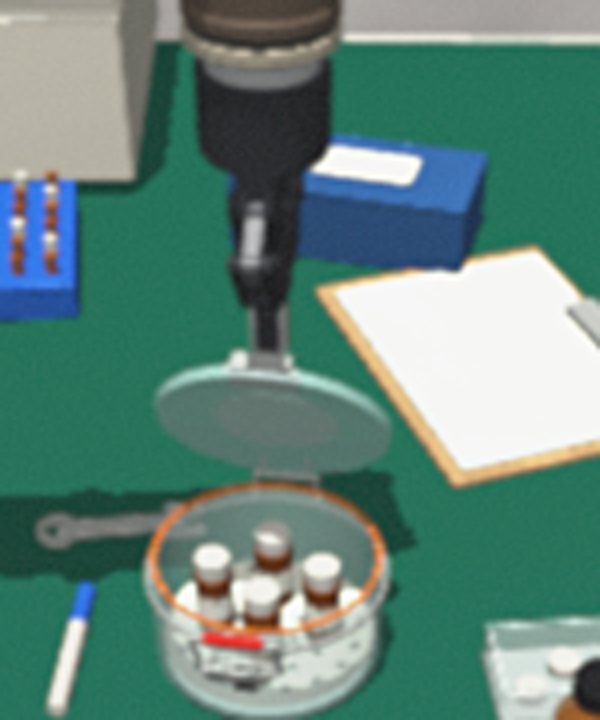

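View pics/m4.png

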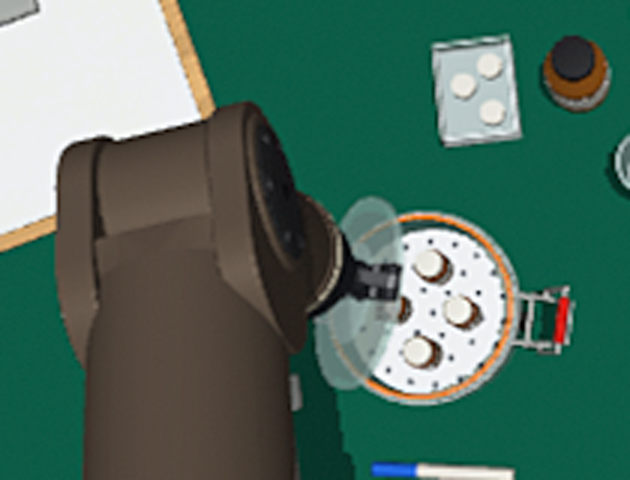

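```bash
python3 -m handwheel '[{"claw":0,"dp":[0,-1,0],"turn":[0,0,0]},{"claw":0,"dp":[0,-1,0],"turn":[0,0,0]},{"claw":0,"dp":[0,0,0],"turn":[0,0,0]},{"claw":0,"dp":[0,0,0],"turn":[0,0,0]},{"claw":0,"dp":[0,0,0],"turn":[0,0,0]},{"claw":0,"dp":[0,0,0],"turn":[0,0,0]},{"claw":0,"dp":[0,0,0],"turn":[0,0,0]},{"claw":0,"dp":[0,0,0],"turn":[0,0,0]}]'; python3 - <<'E'
from h import *
go(jp(-.2,0,.19))
s=cam('side')
crop(s,'pics/m5.png',230,0,380,180,4)
E
```

```text
t: 49.22
position: [0.5425, 0.2042, 0.1928]
ee_rot: [-0.0, 0.073, 0.997, -0.0]
contact_force: [0.9, -0.5, 0.6]
width: -0.0001
t 49.23 pos [0.5425 0.2042 0.1928] w -0.0001 F [ 0.9 -0.5  0.6] ty_ang 81.65 tz [-0.  0. -1.]
-> [ 0.5108 -0.0134  0.19  ] tool cm [ -0.03 -21.99   0.28]
```

View pics/m5.png

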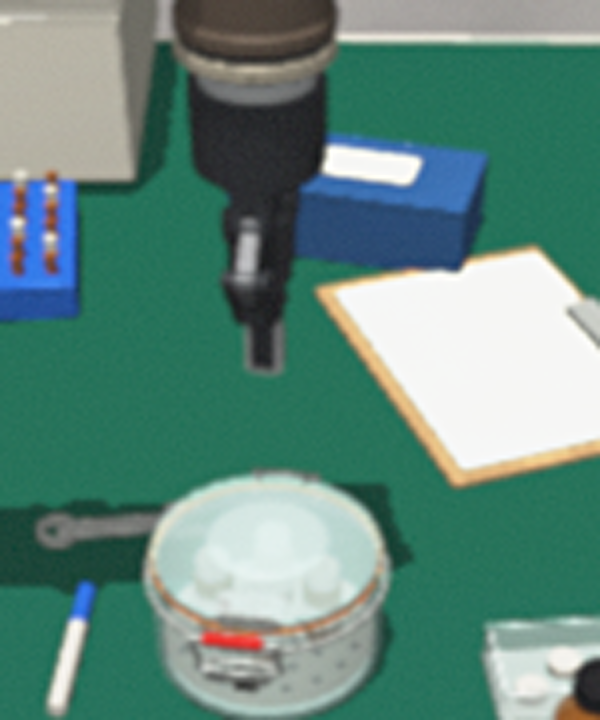

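```bash
python3 -m handwheel '[{"claw":0,"dp":[0,-5,-1],"turn":[0,0,0]},{"claw":0,"dp":[0,-5,0],"turn":[0,0,0]},{"claw":0,"dp":[0,-5,0],"turn":[0,0,0]},{"claw":0,"dp":[0,-5,0],"turn":[0,0,0]},{"claw":0,"dp":[0,-5,0],"turn":[0,0,0]},{"claw":0,"dp":[0,0,0],"turn":[0,0,0]},{"claw":0,"dp":[0,0,0],"turn":[0,0,0]}]'; python3 - <<'E'
from h import *
go(jp(-.2,0,.19))
s=cam('side');t=cam('top')
crop(s,'pics/n1.png',250,110,350,200,7);crop(t,'pics/n2.png',200,180,320,260,6)
a=blobs(t,(0,120,90),(10,255,255),10,200,(270,200,300,250));b=blobs(s,(0,120,90),(10,255,255),10,200,(270,140,310,180));print(a,b)
X,e=tri(t,a[0][0],s,b[0][0]);print(X,e,(X[:2]-J)@jx,(X[:2]-J)@jy)
p=manip.get_obs()['position']
mark(s,'pics/n3.png',(220,60,340,200),5,[(p+[0,0,d],(0,0,255)) for d in(0,.027)])
E
```

```text
t: 50.15
position: [0.5063, -0.0428, 0.2029]
ee_rot: [0.0, 0.073, 0.997, 0.0]
contact_force: [-0.5, 0.5, 0.5]
width: -0.0002
t 50.15 pos [ 0.5063 -0.0428  0.2029] w -0.0002 F [-0.5  0.5  0.5] ty_ang 81.63 tz [ 0.     0.001 -1.   ]
-> [ 0.5108 -0.0134  0.19  ] tool cm [-0.02  2.98  1.29]
[([286.7, 226.2], [285, 219, 5, 16, 50])] [([288.1, 159.8], [281, 158, 15, 5, 46])]
[0.52273906 0.06341749 0.1195718 ] 0.0006077974709127494 -0.1223051342392931 -0.0006071514873277506
```

View pics/n1.png

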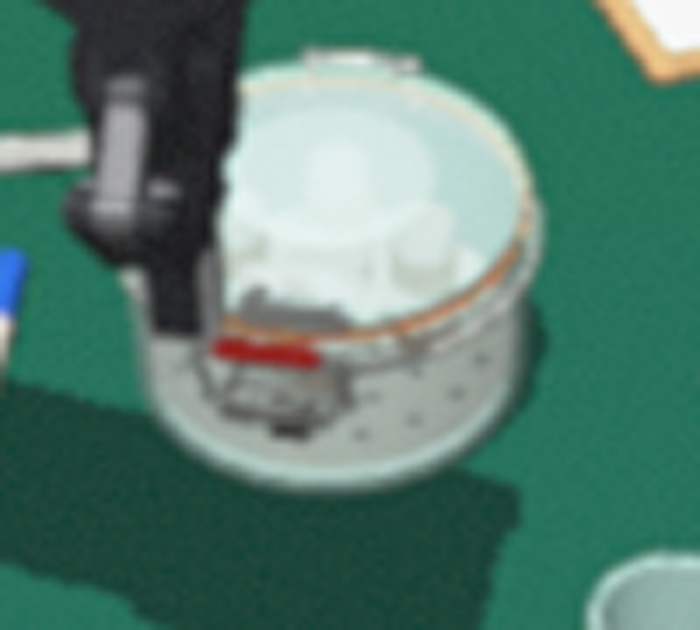

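View pics/n2.png

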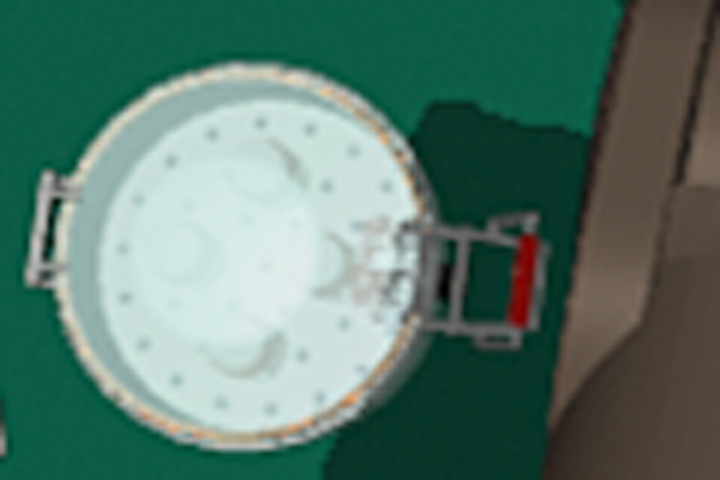

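View pics/n3.png

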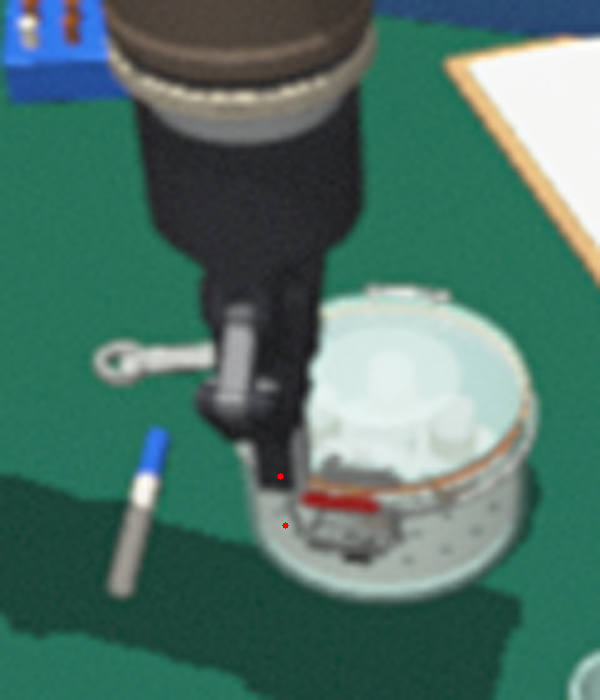

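```bash
python3 -m handwheel '[{"claw":0,"dp":[0,0,4],"turn":[0,0,0]},{"claw":0,"dp":[0,0,4],"turn":[0,0,0]},{"claw":0,"dp":[0,0,3.6],"turn":[0,0,0]},{"claw":0,"dp":[0,3,0],"turn":[0,0,0]},{"claw":0,"dp":[0,3,0],"turn":[0,0,0]},{"claw":0,"dp":[0,0,0],"turn":[0,0,0]},{"claw":0,"dp":[0,0,0],"turn":[0,0,0]}]'; python3 - <<'E'
from h import *
go(jp(-.1,0,.085))
s=cam('side');t=cam('top')
crop(s,'pics/n4.png',240,80,350,200,6);crop(t,'pics/n5.png',230,180,350,260,6)
E
```

```text
t: 51.12
position: [0.5148, 0.0166, 0.0867]
ee_rot: [-0.0, 0.072, 0.997, -0.0]
contact_force: [-0.3, 0.3, -0.0]
width: -0.0001
t 51.12 pos [0.5148 0.0166 0.0867] w -0.0001 F [-0.3  0.3 -0. ] ty_ang 81.73 tz [-0. -0. -1.]
-> [0.5254 0.0856 0.085 ] tool cm [-0.05  6.98  0.17]
```

View pics/n4.png

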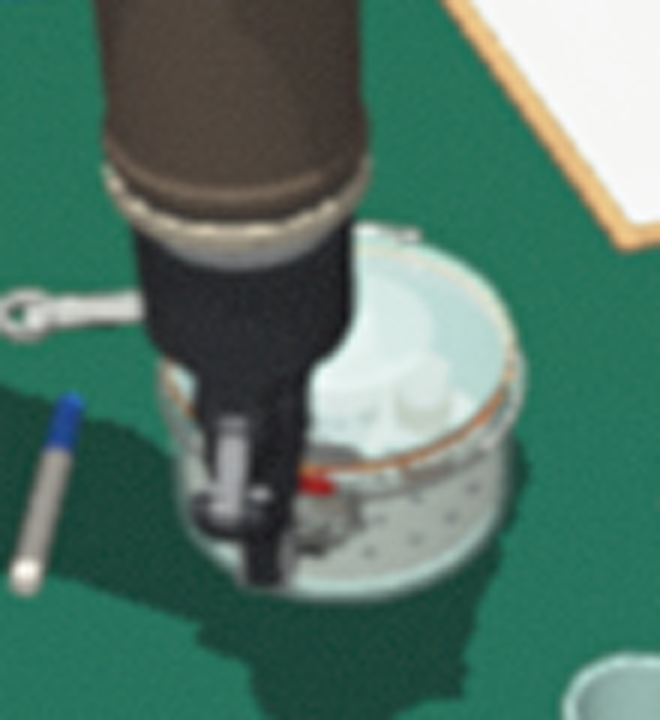

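View pics/n5.png

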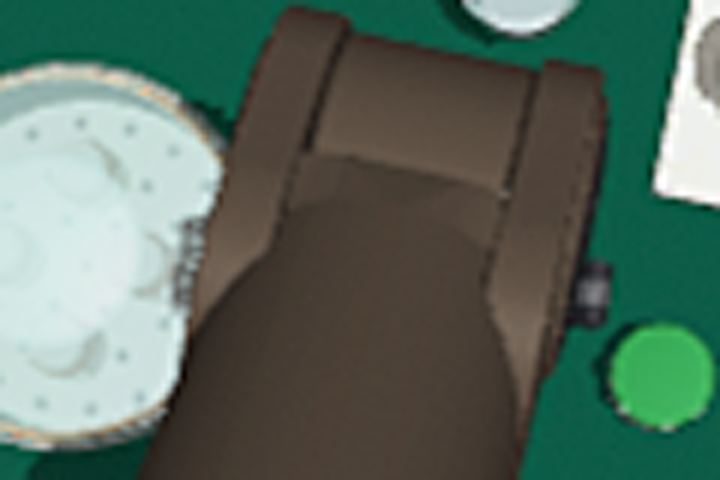

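```bash
python3 -m handwheel '[{"claw":0,"dp":[0,1.5,0],"turn":[0,0,0]},{"claw":0,"dp":[0,1.5,0],"turn":[0,0,0]},{"claw":0,"dp":[0,1,0],"turn":[0,0,0]},{"claw":0,"dp":[0,1,0],"turn":[0,0,0]},{"claw":0,"dp":[0,0,0],"turn":[0,0,0]},{"claw":0,"dp":[0,0,0],"turn":[0,0,0]}]'; python3 - <<'E'
from h import *
go(jp(-.1,0,.085))
s=cam('side')
crop(s,'pics/n6.png',240,80,350,200,6)
E
```

```text
t: 51.98
position: [0.5221, 0.0653, 0.0868]
ee_rot: [-0.0, 0.073, 0.997, -0.0]
contact_force: [0.5, 0.3, -0.3]
width: 0.0001
t 51.98 pos [0.5221 0.0653 0.0868] w 0.0001 F [ 0.5  0.3 -0.3] ty_ang 81.63 tz [-0. -0. -1.]
-> [0.5254 0.0856 0.085 ] tool cm [-0.04  2.05  0.18]
```

View pics/n6.png

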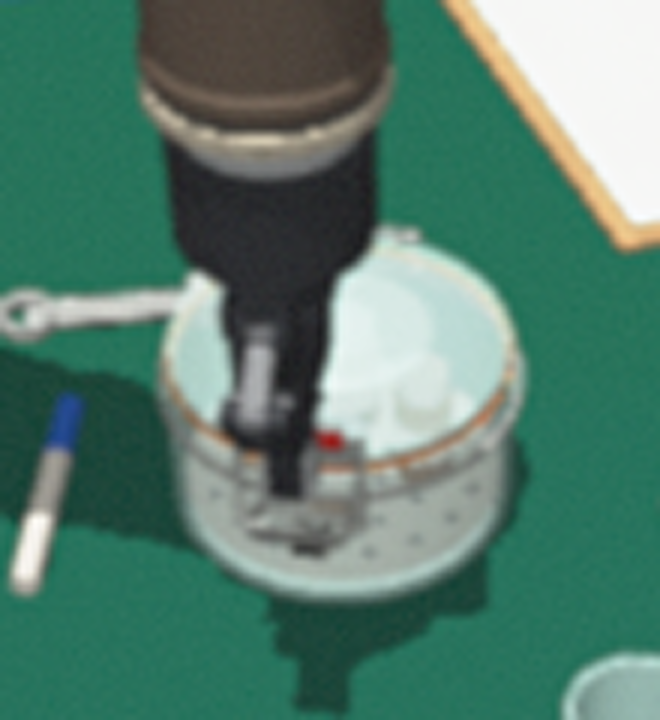

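```bash
python3 -m handwheel '[{"claw":0,"dp":[0,0.7,0],"turn":[0,0,0]},{"claw":0,"dp":[0,0.7,0],"turn":[0,0,0]},{"claw":0,"dp":[0,0.5,0],"turn":[0,0,0]},{"claw":0,"dp":[0,0,0],"turn":[0,0,0]},{"claw":0,"dp":[0,0,0],"turn":[0,0,0]},{"claw":0,"dp":[0,-3,0],"turn":[0,0,0]},{"claw":0,"dp":[0,-4,0],"turn":[0,0,0]},{"claw":0,"dp":[0,-2,-3],"turn":[0,0,0]},{"claw":0,"dp":[0,0,-4],"turn":[0,0,0]},{"claw":0,"dp":[5,-4,-4],"turn":[0,0,0]},{"claw":0,"dp":[4,-4,0],"turn":[0,0,0]},{"claw":0,"dp":[0,0,0],"turn":[0,0,0]}]'; python3 - <<'E'
from h import *
go(jp(-.1,0,.085))
s=cam('side');t=cam('top')
crop(s,'pics/n7.png',250,110,350,200,7);crop(t,'pics/n8.png',200,180,320,260,6)
a=blobs(t,(0,120,90),(10,255,255),10,200,(250,200,300,250));b=blobs(s,(0,120,90),(10,255,255),10,200,(270,130,310,180));print(a,b)
X,e=tri(t,a[0][0],s,b[0][0]);print(X,e,(X[:2]-J)@jx,(X[:2]-J)@jy)
E
```

```text
t: 53.52
position: [0.4175, -0.0673, 0.1901]
ee_rot: [-0.0, 0.075, 0.997, 0.001]
contact_force: [0.7, -0.3, 0.2]
width: -0.0
t 53.52 pos [ 0.4175 -0.0673  0.1901] w -0.0000 F [ 0.7 -0.3  0.2] ty_ang 81.37 tz [-0.     0.003 -1.   ]
-> [0.5254 0.0856 0.085 ] tool cm [-8.39 16.71 10.54]
[([264.1, 224.1], [262, 217, 5, 15, 39])] [([291.7, 150.1], [286, 149, 13, 3, 32])]
[0.5303992  0.12155164 0.09946847] 0.002446576006619532 -0.06367556687909072 0.0003048147609003387
```

View pics/n7.png

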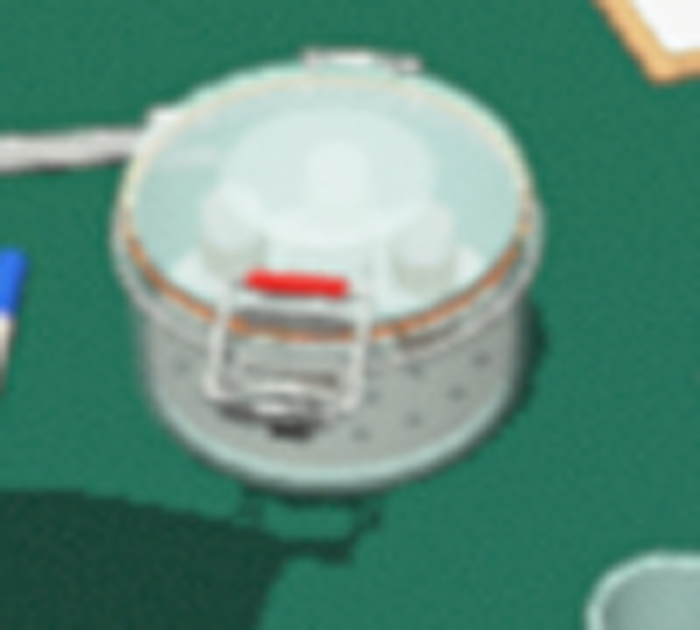

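View pics/n8.png

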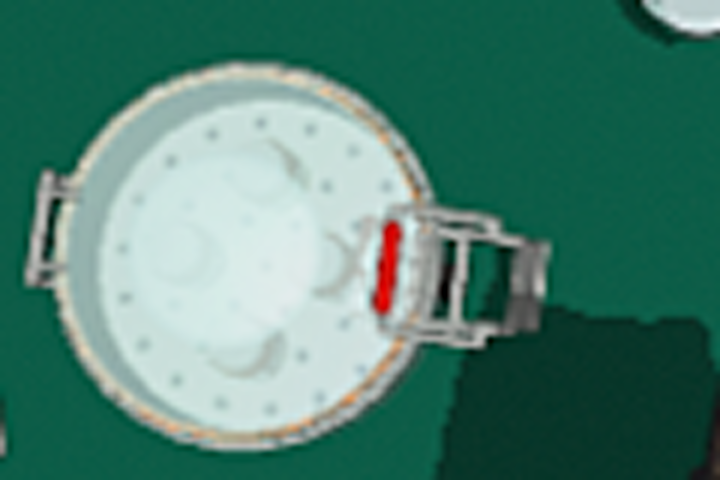

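```bash
python3 - <<'E'
from h import *
s=cam('side');t=cam('top')
X,e=tri(t,(288,227.7),s,(289,167));print(X,e,(X[:2]-J)@jx,(X[:2]-J)@jy)
for x,z in((-.124,.088),(-.127,.078),(-.12,.095)):
    print(x,z,proj(t,jp(x,0,z)),proj(s,jp(x,0,z)))
p=manip.get_obs()['position']; print((p[:2]-J)@jx,(p[:2]-J)@jy)
E
```

```text
[0.52234651 0.06218919 0.09623229] 0.0026472261554043885 -0.12357758938265782 -0.0003981896778082752
-0.124 0.088 (np.float64(288.289767045627), np.float64(227.6032188479127)) (np.float64(288.4276444334597), np.float64(169.58782684084633))
-0.127 0.078 (np.float64(289.73576231480666), np.float64(228.03411391541746)) (np.float64(288.3959906729066), np.float64(173.29171297625493))
-0.12 0.095 (np.float64(286.5171918843769), np.float64(227.20955063895678)) (np.float64(288.5824873824055), np.float64(166.4367510555573))
-0.2637393649558931 0.08089634019408096
```

```bash
python3 -c "
from h import *
print(manip.get_obs()['joints'].round(3))"; python3 -m handwheel '[{"claw":0,"dp":[0,0,0],"turn":[0,0,0.17]},{"claw":0,"dp":[0,0,0],"turn":[0,0,0.17]}]';  python3 -c "
from h import *
print(manip.get_obs()['joints'].round(3))"
```

```text
[-0.648  0.128  0.766  2.093 -0.108  0.958  1.603]
t: 53.98
position: [0.4214, -0.0646, 0.1897]
ee_rot: [-0.0, 0.243, 0.97, -0.001]
contact_force: [0.6, 0.1, -0.7]
width: -0.0003
[-0.689  0.133  0.816  2.095 -0.117  0.958  1.27 ]
```

```bash
python3 -m handwheel '[{"claw":0,"dp":[0,0,0],"turn":[0,0,0.175]},{"claw":0,"dp":[0,0,0],"turn":[0,0,0.175]},{"claw":0,"dp":[0,0,0],"turn":[0,0,0.175]},{"claw":0,"dp":[0,0,0],"turn":[0,0,0.175]},{"claw":0,"dp":[0,0,0],"turn":[0,0,0.175]},{"claw":0,"dp":[0,0,0],"turn":[0,0,0.175]},{"claw":0,"dp":[0,0,0],"turn":[0,0,0.18]},{"claw":0,"dp":[0,0,0],"turn":[0,0,0]},{"claw":0,"dp":[0,0,0],"turn":[0,0,0]}]';  python3 -c "
from h import *
print(manip.get_obs()['joints'].round(3))
go(jp(-.124,0,.19),jp(-.124,0,.1))"
```

```text
t: 55.1
position: [0.421, -0.0648, 0.1898]
ee_rot: [0.0, 0.755, 0.656, -0.0]
contact_force: [-0.6, 0.0, -0.6]
width: 0.0002
[-0.858  0.157  1.029  2.104 -0.163  0.963  0.119]
t 55.10 pos [ 0.421  -0.0648  0.1898] w 0.0002 F [-0.6  0.  -0.6] ty_ang -8.04 tz [-0.    -0.001 -1.   ]
-> [0.5219 0.0618 0.19  ] tool cm [13.95  8.22 -0.03]
-> [0.5219 0.0618 0.1   ] tool cm [0.01 0.   9.  ]
```

```bash
python3 -m handwheel '[{"claw":0,"dp":[3.5,2.05,0],"turn":[0,0,0]},{"claw":0,"dp":[3.5,2.05,0],"turn":[0,0,0]},{"claw":0,"dp":[3.5,2.05,0],"turn":[0,0,0]},{"claw":0,"dp":[3.5,2.05,0],"turn":[0,0,0]},{"claw":0,"dp":[0,0,4],"turn":[0,0,0]},{"claw":0,"dp":[0,0,4],"turn":[0,0,0]},{"claw":0,"dp":[0,0,0],"turn":[0,0,0]},{"claw":0,"dp":[0,0,0],"turn":[0,0,0]}]';  python3 - <<'E'
from h import *
go(jp(-.124,0,.08))
s=cam('side')
mark(s,'pics/o1.png',(240,80,350,200),6,[(jp(-.123,0,.09),(255,0,0))])
E
```

```text
t: 56.1
position: [0.5229, 0.0613, 0.1111]
ee_rot: [0.0, 0.756, 0.654, 0.0]
contact_force: [0.4, -0.8, 0.2]
width: -0.0
t 56.10 pos [0.5229 0.0613 0.1111] w -0.0000 F [ 0.4 -0.8  0.2] ty_ang -8.27 tz [ 0.001  0.    -1.   ]
-> [0.5219 0.0618 0.08  ] tool cm [ 0.04 -0.11  3.11]
```

View pics/o1.png

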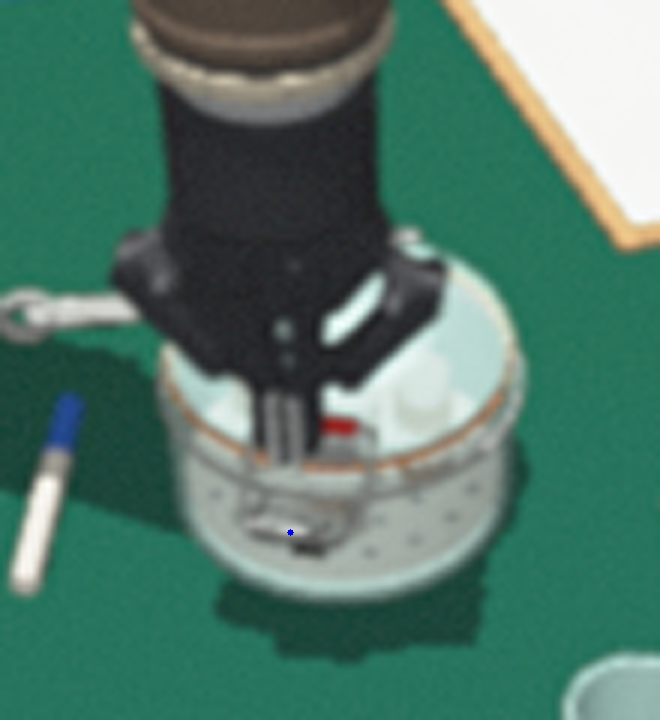

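```bash
python3 -m handwheel '[{"claw":0,"dp":[0,0,1],"turn":[0,0,0]},{"claw":0,"dp":[0,0,1],"turn":[0,0,0]},{"claw":0,"dp":[0,0,1],"turn":[0,0,0]},{"claw":0,"dp":[0,0,1],"turn":[0,0,0]},{"claw":0,"dp":[0,0,1],"turn":[0,0,0]},{"claw":0,"dp":[0,0,0],"turn":[0,0,0]}]';  python3 - <<'E'
from h import *
go(jp(-.124,0,.02))
s=cam('side')
mark(s,'pics/o2.png',(240,80,350,200),6,[])
E
```

```text
t: 56.9
position: [0.5215, 0.0615, 0.0591]
ee_rot: [-0.0, 0.757, 0.654, -0.001]
contact_force: [-0.1, -0.5, -0.6]
width: 0.0
t 56.90 pos [0.5215 0.0615 0.0591] w 0.0000 F [-0.1 -0.5 -0.6] ty_ang -8.32 tz [-0.001 -0.    -1.   ]
-> [0.5219 0.0618 0.02  ] tool cm [0.04 0.04 3.91]
```

View pics/o2.png

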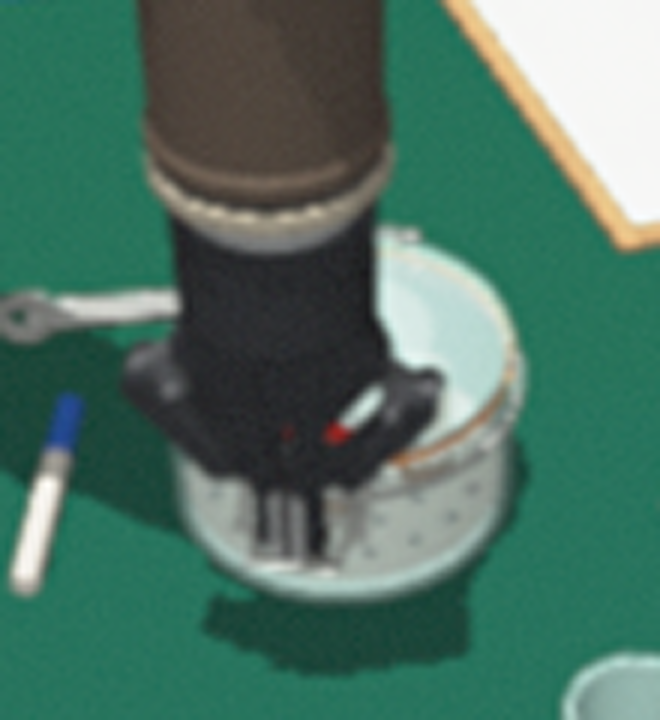

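```bash
python3 -m handwheel '[{"claw":0,"dp":[0,0,0.8],"turn":[0,0,0]},{"claw":0,"dp":[0,0,0.8],"turn":[0,0,0]},{"claw":0,"dp":[0,0,0.8],"turn":[0,0,0]},{"claw":0,"dp":[0,0,0],"turn":[0,0,0]}]';  python3 - <<'E'
from h import *
go(jp(-.124,0,.02))
s=cam('side')
mark(s,'pics/o3.png',(240,80,350,200),6,[])
E
```

```text
t: 57.45
position: [0.5216, 0.0616, 0.0353]
ee_rot: [-0.0, 0.756, 0.654, -0.0]
contact_force: [0.1, -0.3, 0.1]
width: -0.0002
t 57.45 pos [0.5216 0.0616 0.0353] w -0.0002 F [ 0.1 -0.3  0.1] ty_ang -8.31 tz [-0.001 -0.    -1.   ]
-> [0.5219 0.0618 0.02  ] tool cm [0.03 0.02 1.53]
```

View pics/o3.png

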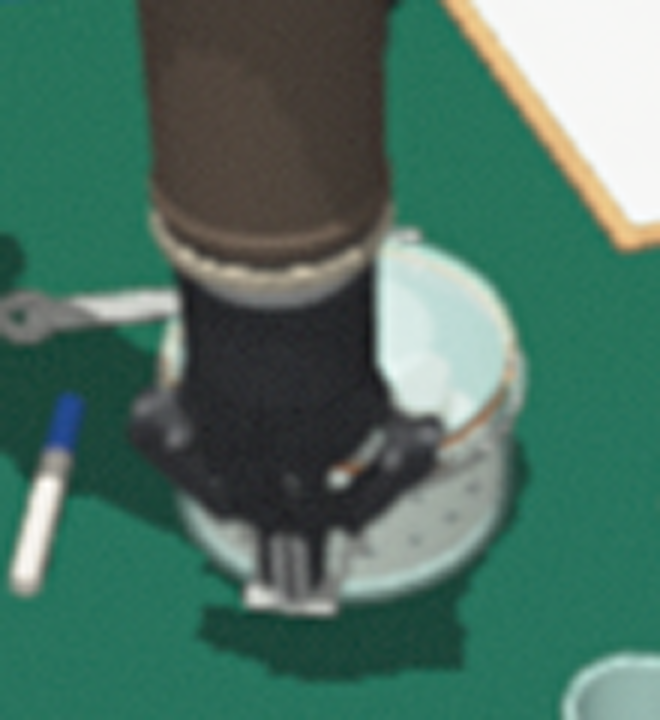

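```bash
python3 -m handwheel '[{"claw":0,"dp":[0,0,0.5],"turn":[0,0,0]},{"claw":0,"dp":[0,0,0.5],"turn":[0,0,0]},{"claw":0,"dp":[0,0,0.5],"turn":[0,0,0]},{"claw":0,"dp":[0,0,0],"turn":[0,0,0]}]';  python3 - <<'E'
from h import *
go(jp(-.124,0,.02))
s=cam('side')
mark(s,'pics/o4.png',(240,80,350,200),6,[])
E
```

```text
t: 58.0
position: [0.5214, 0.0612, 0.0203]
ee_rot: [-0.0, 0.757, 0.654, -0.001]
contact_force: [-0.2, 0.4, -0.4]
width: 0.0002
t 58.00 pos [0.5214 0.0612 0.0203] w 0.0002 F [-0.2  0.4 -0.4] ty_ang -8.33 tz [-0.001 -0.001 -1.   ]
-> [0.5219 0.0618 0.02  ] tool cm [0.07 0.03 0.03]
```

View pics/o4.png

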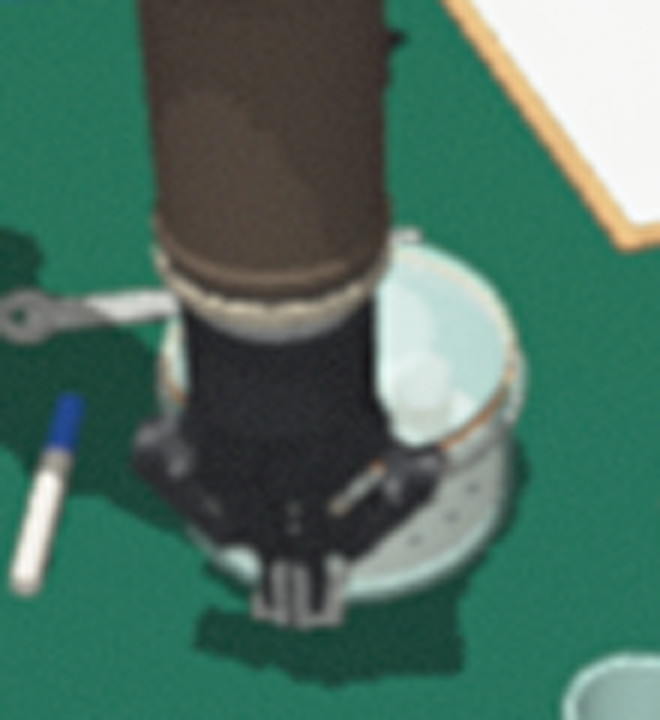

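```bash
python3 -m handwheel '[{"claw":0,"dp":[0.3,0,0.3],"turn":[0,0,0]},{"claw":0,"dp":[0.3,0,0.2],"turn":[0,0,0]},{"claw":0,"dp":[0.2,0,0],"turn":[0,0,0]},{"claw":0,"dp":[0,0,0],"turn":[0,0,0]}]';  python3 - <<'E'
from h import *
go()
s=cam('side')
mark(s,'pics/o5.png',(240,80,350,200),6,[])
E
```

```text
t: 58.55
position: [0.5233, 0.0698, 0.0159]
ee_rot: [0.0, 0.756, 0.654, 0.0]
contact_force: [-0.2, 0.1, -0.4]
width: 0.0002
t 58.55 pos [0.5233 0.0698 0.0159] w 0.0002 F [-0.2  0.1 -0.4] ty_ang -8.28 tz [ 0.  0. -1.]
```

View pics/o5.png

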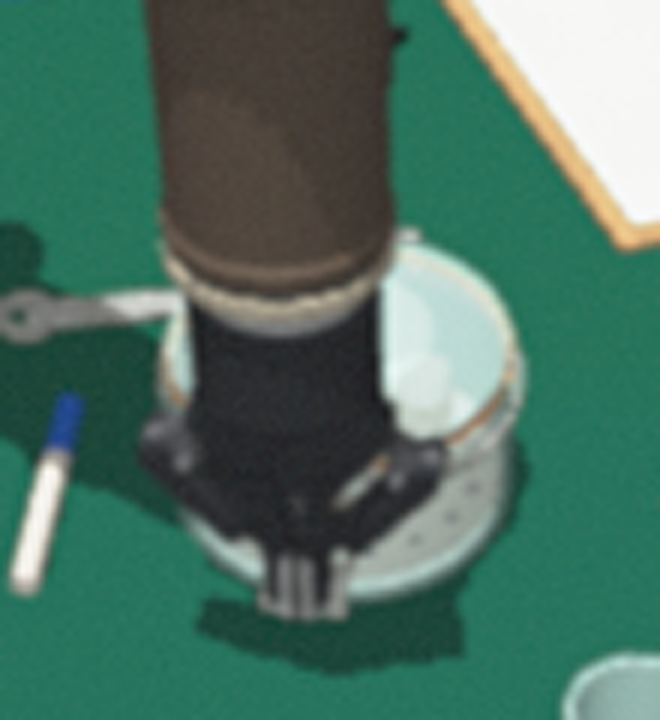

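```bash
python3 -m handwheel '[{"claw":0,"dp":[-1.5,0,0],"turn":[0,0,0]},{"claw":0,"dp":[-2,0,-2],"turn":[0,0,0]},{"claw":0,"dp":[0,0,-5],"turn":[0,0,0]},{"claw":0,"dp":[0,0,-5],"turn":[0,0,0]},{"claw":0,"dp":[-5,-3,-5],"turn":[0,0,0]},{"claw":0,"dp":[-5,-3,0],"turn":[0,0,0]},{"claw":0,"dp":[0,0,0],"turn":[0,0,0]},{"claw":0,"dp":[0,0,0],"turn":[0,0,0]}]'; python3 - <<'E'
from h import *
go()
s=cam('side');t=cam('top')
crop(s,'pics/p1.png',250,110,350,200,7);crop(t,'pics/p2.png',200,180,320,260,6);cv2.imwrite('pics/p3.png',s['color'])
a=blobs(t,(0,120,90),(10,255,255),10,200,(250,200,300,250));b=blobs(s,(0,120,90),(10,255,255),10,200,(270,130,310,180));print(a,b)
X,e=tri(t,a[0][0],s,b[0][0]);print(X,e,(X[:2]-J)@jx,(X[:2]-J)@jy)
E
```

```text
t: 59.6
position: [0.4511, -0.0478, 0.1773]
ee_rot: [-0.0, 0.757, 0.653, 0.001]
contact_force: [1.2, 0.9, 0.9]
width: -0.0001
t 59.60 pos [ 0.4511 -0.0478  0.1773] w -0.0001 F [1.2 0.9 0.9] ty_ang -8.43 tz [ 0.001  0.001 -1.   ]
[([266.9, 224.7], [265, 218, 5, 15, 38])] [([291.3, 151.7], [285, 151, 14, 3, 23])]
[0.52908772 0.11451001 0.10018087] 0.0015043841582535857 -0.07083323632654037 0.0005738719592953097
```

View pics/p1.png

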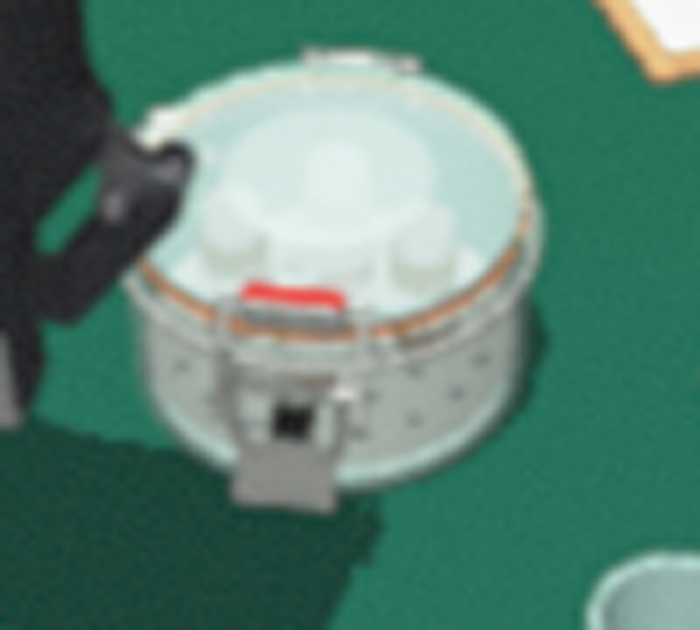

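View pics/p2.png

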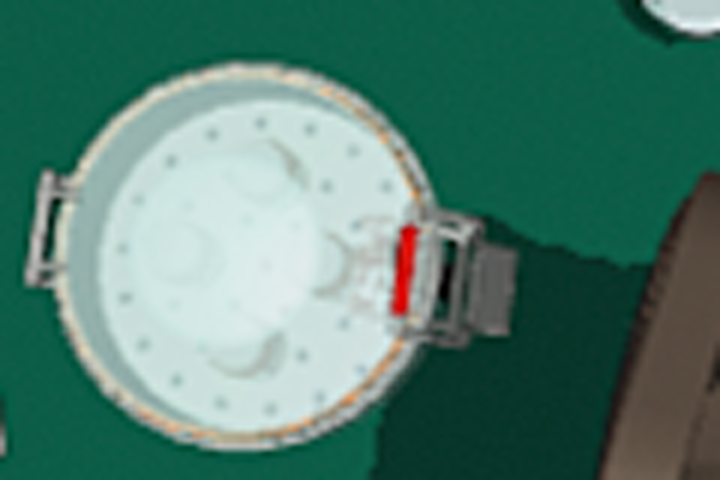

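View pics/p3.png

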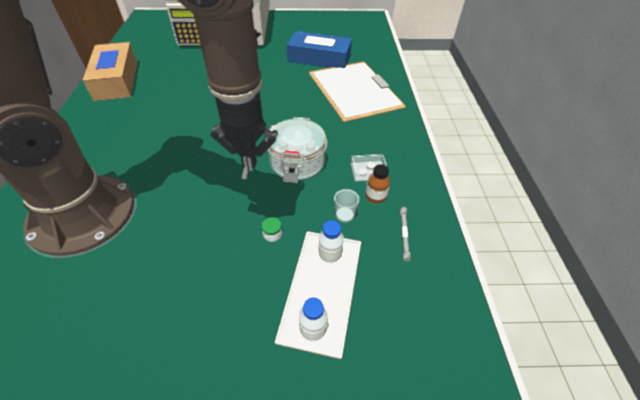

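```bash
python3 - <<'E'
from h import *
s=cam('side');t=cam('top')
X,e=tri(t,(282.6,228.3),s,(290.7,178));print('tab',X,e,(X[:2]-J)@jx,(X[:2]-J)@jy)
for th in(0,.1,.3,.5):
    a=np.radians(251.3)-th; x,z=-.092+.036*np.cos(a),.072+.036*np.sin(a); print(th,round(x,4),round(z,4),np.round(proj(t,jp(x,0,z)),1),np.round(proj(s,jp(x,0,z)),1))
g=blobs(s,(50,130,60),(75,255,255),60,900,(240,190,300,250));print(g,[onplane(s,e[0][0],e[0][1]-1.7,.038) for e in g])
g=blobs(t,(50,130,60),(75,255,255),60,900,(300,200,380,280));print(g,[onplane(t,*e[0],.038) for e in g])
bl=blobs(t,(105,150,120),(125,255,255),60,900,(340,170,450,220));A=[onplane(t,*e[0],.104) for e in bl];print(A)
E
```

```text
tab [0.52473801 0.08039217 0.03889597] 0.0009138019080739273 -0.1052205181042926 -0.00010566898284435909
0 -0.1035 0.0379 [282.  228.1] [290.6 177.8]
0.1 -0.1069 0.0392 [283.2 228.2] [290.4 178.4]
0.3 -0.1131 0.0428 [285.4 228.4] [289.9 179.1]
0.5 -0.1185 0.0476 [287.3 228.5] [289.5 179.3]
[([271.0, 224.9], [261, 217, 21, 17, 273])] [array([ 0.48218594, -0.06623951,  0.038     ])]
[] []
[array([ 0.6197795, -0.1274966,  0.104    ]), array([ 0.57752859, -0.30180047,  0.104     ])]
```

```bash
python3 -m handwheel '[{"claw":0.85,"dp":[5,2,-3],"turn":[0,0,0.09]},{"claw":0.85,"dp":[5,0,0],"turn":[0,0,0]},{"claw":0.85,"dp":[5,0,0],"turn":[0,0,0]},{"claw":0.85,"dp":[0,0,0],"turn":[0,0,0]}]'; python3 - <<'E'
from h import *
s=cam('side');t=cam('top')
g=blobs(s,(50,130,60),(75,255,255),60,900,(240,190,300,250));print(g,[onplane(s,e[0][0],e[0][1]-1.7,.038) for e in g])
g=blobs(t,(50,130,60),(75,255,255),60,900,(300,200,380,280));print(g,[onplane(t,*e[0],.038) for e in g])
crop(t,'pics/q0.png',230,150,430,290,4)
if g:
    X=onplane(t,*g[0][0],.038); go((X[0],X[1],.13),(X[0],X[1],-.018))
else: go()
E
```

```text
t: 60.3
position: [0.502, 0.1017, 0.2057]
ee_rot: [0.0, 0.783, 0.622, -0.001]
contact_force: [-0.2, -0.6, 0.1]
width: 0.0716
[([271.0, 225.0], [261, 217, 21, 17, 269])] [array([ 0.48220297, -0.06653371,  0.038     ])]
[([339.9, 241.9], [331, 234, 18, 18, 244])] [array([ 0.48431783, -0.06915037,  0.038     ])]
t 60.40 pos [0.5014 0.0971 0.2061] w 0.0725 F [ 0.6 -0.1 -0.1] ty_ang -13.36 tz [-0.001 -0.002 -1.   ]
-> [ 0.4843 -0.0692  0.13  ] tool cm [-16.56   2.19   7.64]
-> [ 0.4843 -0.0692 -0.018 ] tool cm [3.00e-02 1.00e-02 1.48e+01]
```

View pics/q0.png

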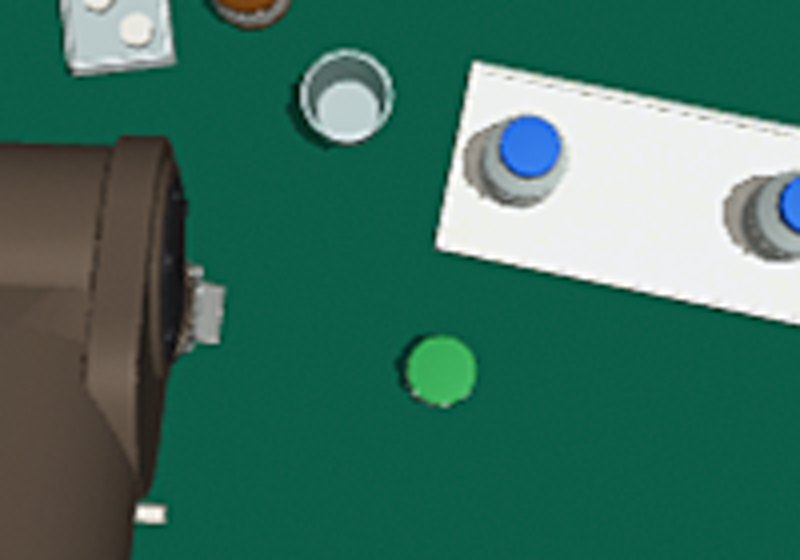

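```bash
python3 -m handwheel '[{"claw":0.85,"dp":[-4.1,0.55,0],"turn":[0,0,0]},{"claw":0.85,"dp":[-4.1,0.55,0],"turn":[0,0,0]},{"claw":0.85,"dp":[-4.1,0.55,0],"turn":[0,0,0]},{"claw":0.85,"dp":[-4.1,0.55,0],"turn":[0,0,0]},{"claw":0.85,"dp":[0,0,5],"turn":[0,0,0]},{"claw":0.85,"dp":[0,0,5],"turn":[0,0,0]},{"claw":0.85,"dp":[0,0,3],"turn":[0,0,0]},{"claw":0.85,"dp":[0,0,0],"turn":[0,0,0]},{"claw":0.85,"dp":[0,0,0],"turn":[0,0,0]}]'; python3 - <<'E'
from h import *
go((.4843,-.0692,-.018))
s=cam('side');crop(s,'pics/q1.png',210,120,330,250,5)
E
```

```text
t: 61.52
position: [0.4852, -0.0688, 0.0777]
ee_rot: [0.001, 0.786, 0.619, 0.0]
contact_force: [0.5, 0.6, -0.0]
width: 0.0726
t 61.52 pos [ 0.4852 -0.0688  0.0777] w 0.0726 F [ 0.5  0.6 -0. ] ty_ang -13.54 tz [ 0.001 -0.    -1.   ]
-> [ 0.4843 -0.0692 -0.018 ] tool cm [-0.06 -0.09  9.57]
```

View pics/q1.png

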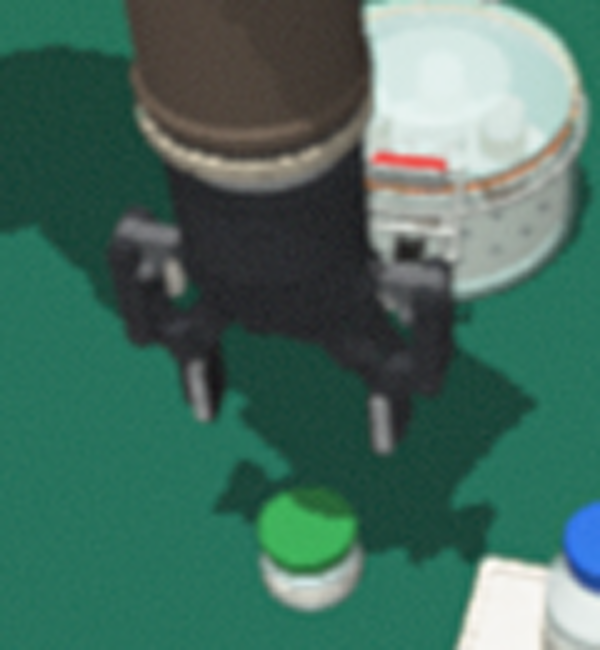

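```bash
python3 -m handwheel '[{"claw":0.85,"dp":[0,-0.1,4],"turn":[0,0,0]},{"claw":0.85,"dp":[0,0,2],"turn":[0,0,0]},{"claw":0.85,"dp":[0,0,1.5],"turn":[0,0,0]},{"claw":0.85,"dp":[0,0,1],"turn":[0,0,0]},{"claw":0.85,"dp":[0,0,0.6],"turn":[0,0,0]},{"claw":0.85,"dp":[0,0,0],"turn":[0,0,0]},{"claw":0.85,"dp":[0,0,0],"turn":[0,0,0]}]'; python3 - <<'E'
from h import *
go((.4843,-.0692,-.018))
s=cam('side');crop(s,'pics/q2.png',210,120,330,250,5)
E
```

```text
t: 62.45
position: [0.484, -0.0676, -0.014]
ee_rot: [0.0, 0.785, 0.619, 0.0]
contact_force: [0.0, -0.1, -0.1]
width: 0.0726
t 62.45 pos [ 0.484  -0.0676 -0.014 ] w 0.0726 F [ 0.  -0.1 -0.1] ty_ang -13.47 tz [ 0.001  0.    -1.   ]
-> [ 0.4843 -0.0692 -0.018 ] tool cm [-0.15  0.07  0.4 ]
```

View pics/q2.png

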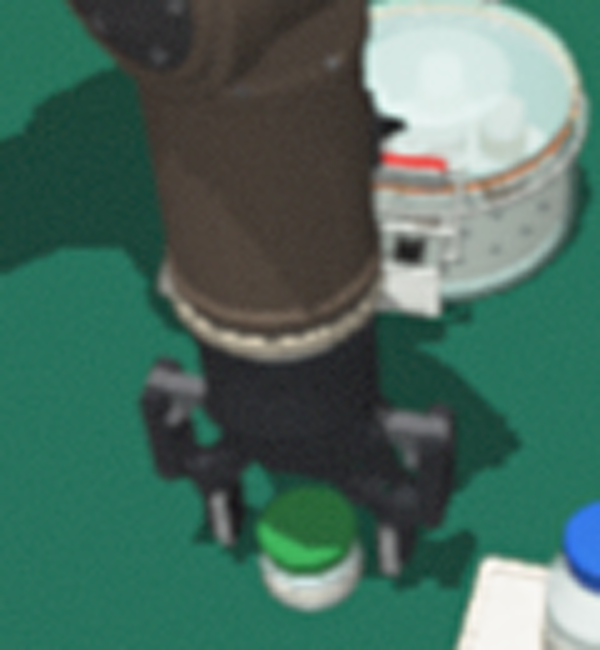

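```bash
python3 -m handwheel '[{"claw":0.85,"dp":[-0.15,0,0.1],"turn":[0,0,0]},{"claw":0.3,"dp":[0,0,0],"turn":[0,0,0]},{"claw":0.3,"dp":[0,0,0],"turn":[0,0,0]},{"claw":0.3,"dp":[0,0,0],"turn":[0,0,0]},{"claw":0.3,"dp":[0,0,0],"turn":[0,0,0]},{"claw":0.3,"dp":[0,0,0],"turn":[0,0,0]},{"claw":0.3,"dp":[0,0,-1],"turn":[0,0,0]},{"claw":0.3,"dp":[0,0,-4],"turn":[0,0,0]},{"claw":0.3,"dp":[0,0,-4],"turn":[0,0,0]},{"claw":0.3,"dp":[0,0,-4],"turn":[0,0,0]},{"claw":0.3,"dp":[0,0,-4],"turn":[0,0,0]},{"claw":0.3,"dp":[0,0,0],"turn":[0,0,0]},{"claw":0.3,"dp":[0,0,0],"turn":[0,0,0]}]' 40; python3 - <<'E'
from h import *
go((.5984,-.2155,.155),(.5984,-.2155,-.010))
s=cam('side');crop(s,'pics/q3.png',210,90,330,250,4)
E
```

```text
t: 64.12
position: [0.4829, -0.0686, 0.1543]
ee_rot: [-0.0, 0.785, 0.619, 0.0]
contact_force: [0.8, 0.1, -0.9]
width: 0.0448
t 64.12 pos [ 0.4829 -0.0686  0.1543] w 0.0448 F [ 0.8  0.1 -0.9] ty_ang -13.44 tz [-0.     0.001 -1.   ]
-> [ 0.5984 -0.2155  0.155 ] tool cm [-11.6   14.65  -0.08]
-> [ 0.5984 -0.2155 -0.01  ] tool cm [-1.00e-02  1.00e-02  1.65e+01]
```

View pics/q3.png

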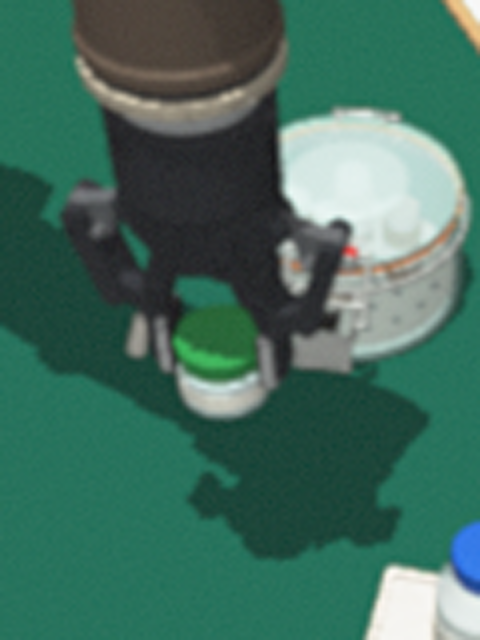

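```bash
python3 -m handwheel '[{"claw":0.3,"dp":[-2.9,3.65,0],"turn":[0,0,0]},{"claw":0.3,"dp":[-2.9,3.65,0],"turn":[0,0,0]},{"claw":0.3,"dp":[-2.9,3.65,0],"turn":[0,0,0]},{"claw":0.3,"dp":[-2.9,3.7,0],"turn":[0,0,0]},{"claw":0.3,"dp":[0,0,0],"turn":[0,0,0]},{"claw":0.3,"dp":[0,0,5],"turn":[0,0,0]},{"claw":0.3,"dp":[0,0,0],"turn":[0,0,0]},{"claw":0.3,"dp":[0,0,0],"turn":[0,0,0]}]'; python3 - <<'E'
from h import *
go((.5984,-.2155,-.010))
s=cam('side');crop(s,'pics/q4.png',230,150,390,370,3)
E
```

```text
t: 65.18
position: [0.5987, -0.2158, 0.1052]
ee_rot: [-0.0, 0.785, 0.619, -0.0]
contact_force: [1.1, -0.9, -0.7]
width: 0.0452
t 65.17 pos [ 0.5987 -0.2158  0.1052] w 0.0452 F [ 1.1 -0.9 -0.7] ty_ang -13.47 tz [-0.001  0.    -1.   ]
-> [ 0.5984 -0.2155 -0.01  ] tool cm [ 0.02 -0.03 11.52]
```

View pics/q4.png

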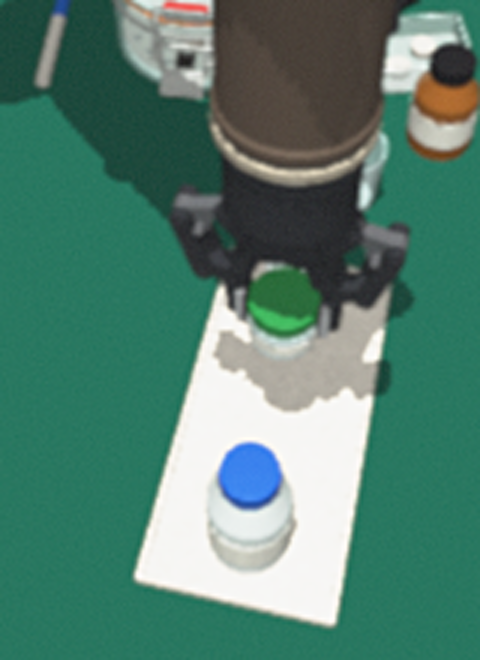

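```bash
python3 -m handwheel '[{"claw":0.3,"dp":[0,0,3],"turn":[0,0,0]},{"claw":0.3,"dp":[0,0,3],"turn":[0,0,0]},{"claw":0.3,"dp":[0,0,2.5],"turn":[0,0,0]},{"claw":0.3,"dp":[0,0,1.5],"turn":[0,0,0]},{"claw":0.3,"dp":[0,0,1],"turn":[0,0,0]},{"claw":0.3,"dp":[0,0,0],"turn":[0,0,0]},{"claw":0.3,"dp":[0,0,0],"turn":[0,0,0]}]'; python3 - <<'E'
from h import *
go((.5984,-.2155,-.011))
s=cam('side');crop(s,'pics/q5.png',230,150,390,370,3)
E
```

```text
t: 66.1
position: [0.5994, -0.2162, -0.0045]
ee_rot: [0.001, 0.785, 0.619, 0.0]
contact_force: [0.3, -0.4, -0.2]
width: 0.0446
t 66.10 pos [ 0.5994 -0.2162 -0.0045] w 0.0446 F [ 0.3 -0.4 -0.2] ty_ang -13.47 tz [ 0.001 -0.    -1.   ]
-> [ 0.5984 -0.2155 -0.011 ] tool cm [ 0.05 -0.12  0.65]
```

View pics/q5.png

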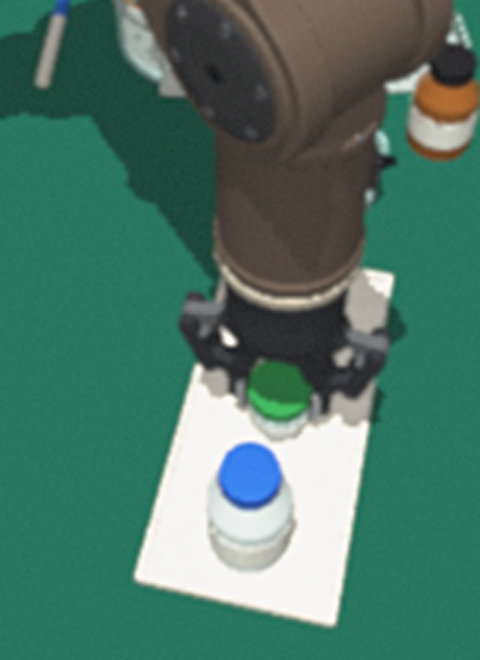

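```bash
python3 -m handwheel '[{"claw":0.3,"dp":[0,0,0.3],"turn":[0,0,0]},{"claw":0.3,"dp":[0,0,0.2],"turn":[0,0,0]},{"claw":0.3,"dp":[0,0,0.1],"turn":[0,0,0]},{"claw":0.3,"dp":[0,0,0],"turn":[0,0,0]},{"claw":0.3,"dp":[0,0,0],"turn":[0,0,0]}]'; python3 - <<'E'
from h import *
go((.5984,-.2155,-.011))
E
```

```text
t: 66.78
position: [0.5988, -0.2158, -0.011]
ee_rot: [-0.0, 0.785, 0.619, 0.0]
contact_force: [-1.5, 1.6, 4.9]
width: 0.0449
t 66.78 pos [ 0.5988 -0.2158 -0.011 ] w 0.0449 F [-1.5  1.6  4.9] ty_ang -13.47 tz [ 0.  0. -1.]
-> [ 0.5984 -0.2155 -0.011 ] tool cm [ 0.02 -0.04 -0.  ]
```

Contact with the tray (4.9 N). Release, rise and look.

```bash
python3 -m handwheel '[{"claw":0.7,"dp":[0,0,-0.1],"turn":[0,0,0]},{"claw":0.8,"dp":[0,0,0],"turn":[0,0,0]},{"claw":0.8,"dp":[0,0,0],"turn":[0,0,0]},{"claw":0.8,"dp":[0,0,0],"turn":[0,0,0]},{"claw":0.8,"dp":[0,0,-2],"turn":[0,0,0]},{"claw":0.8,"dp":[0,0,-4],"turn":[0,0,0]},{"claw":0.8,"dp":[0,0,-5],"turn":[0,0,0]},{"claw":0.8,"dp":[0,0,-5],"turn":[0,0,0]},{"claw":0.8,"dp":[0,0,-5],"turn":[0,0,0]},{"claw":0.8,"dp":[4,-4,0],"turn":[0,0,0]},{"claw":0.8,"dp":[4,-4,0],"turn":[0,0,0]},{"claw":0.8,"dp":[4,-4,0],"turn":[0,0,0]},{"claw":0.8,"dp":[4,-4,0],"turn":[0,0,0]},{"claw":0.8,"dp":[4,-4,0],"turn":[0,0,0]},{"claw":0.8,"dp":[0,0,0],"turn":[0,0,0]}]'; python3 - <<'E'
from h import *
s=cam('side');t=cam('top')
g=blobs(s,(50,130,60),(75,255,255),60,900,(240,190,390,350));print(g,[onplane(s,e[0][0],e[0][1]-1.7,.042) for e in g])
g=blobs(t,(50,130,60),(75,255,255),60,900,(330,150,480,280));print(g,[onplane(t,*e[0],.042) for e in g])
bl=blobs(t,(105,150,120),(125,255,255),60,900,(340,170,450,220));A=np.array([onplane(t,*e[0],.104) for e in bl]);print(A,A.mean(0))
a=blobs(t,(0,120,90),(10,255,255),10,200,(250,200,300,250));b=blobs(s,(0,120,90),(10,255,255),10,200,(270,130,310,180))
print(a,b)
go()
cv2.imwrite('pics/r1.png',s['color']);cv2.imwrite('pics/r2.png',t['color'])
crop(s,'pics/r3.png',250,110,350,200,7)
E
```

```text
t: 68.65
position: [0.4488, 0.0303, 0.1999]
ee_rot: [-0.002, 0.782, 0.623, 0.0]
contact_force: [0.3, -0.9, 0.9]
width: 0.0682
[([322.8, 280.9], [314, 272, 19, 19, 299])] [array([ 0.59859761, -0.21642   ,  0.042     ])]
[([393.6, 196.4], [386, 189, 16, 16, 213])] [array([ 0.59965798, -0.21494268,  0.042     ])]
[[ 0.6197795  -0.1274966   0.104     ]
 [ 0.57752859 -0.30180047  0.104     ]] [ 0.59865405 -0.21464853  0.104     ]
[] [([291.7, 151.8], [285, 151, 14, 3, 21])]
t 68.75 pos [0.4511 0.0257 0.2005] w 0.0682 F [0.1 0.  0. ] ty_ang -13.36 tz [ 0.001  0.001 -1.   ]
```

View pics/r1.png

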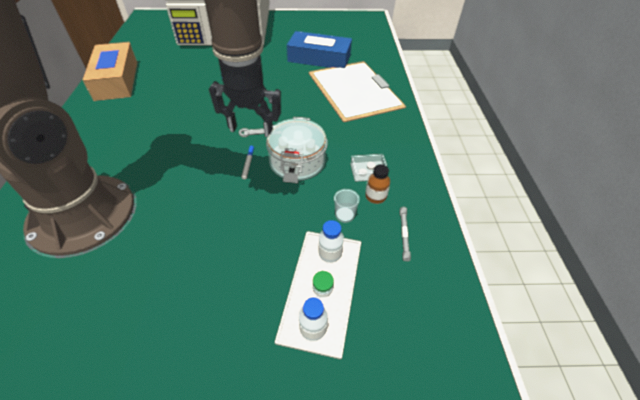

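View pics/r2.png

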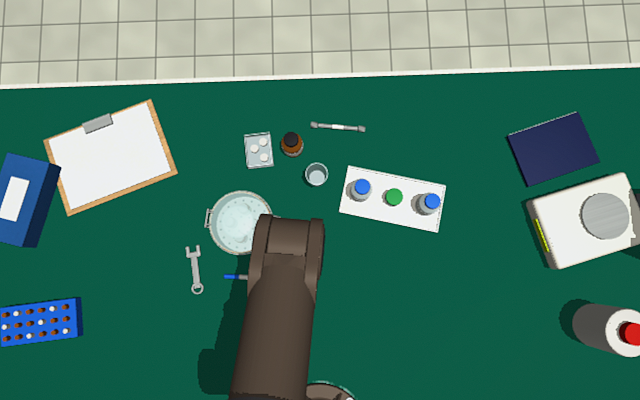

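View pics/r3.png

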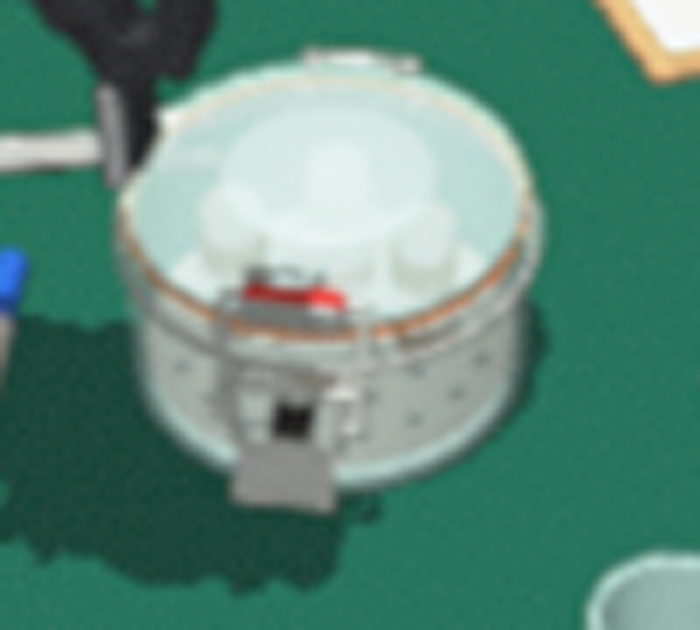

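```bash
python3 - <<'E'
from h import *
s=cam('side');t=cam('top')
for th in(0,.06,.12,.2,.3):
    a=np.radians(251.3)-th;d=np.radians(225)-th
    c=np.array([-.092+.036*np.cos(a),.072+.036*np.sin(a)]);u=np.array([np.cos(d),np.sin(d)])
    o=[]
    for k in(-.011,.011):
        q=c+k*u; o+= [np.round(proj(s,jp(q[0],0,q[1])),1)[1], np.round(proj(t,jp(q[0],0,q[1])),1)[0]]
    print(th,'side rows',o[0],o[2],'top cols',o[1],o[3])
g=cv2.cvtColor(s['color'],cv2.COLOR_BGR2GRAY);print(g[168:190,288:293].mean(1).round())
E
```

```text
0 side rows 173.7 182.0 top cols 278.8 285.1
0.06 side rows 174.0 182.4 top cols 279.4 286.0
0.12 side rows 174.3 182.7 top cols 279.9 286.9
0.2 side rows 174.7 183.0 top cols 280.7 288.0
0.3 side rows 175.1 183.2 top cols 281.6 289.2
[ 80.  61.  54.  61.  94. 127. 138. 140. 141. 141. 141. 139. 137. 126.
  86.  58.  55.  56.  57.  57.  56.  56.]
```

```bash
python3 -c "
from plant import manip
print(manip.finish_job())"
```

```text
the job is handed in; nothing more can be done
None
```

The job is handed in at about 69 s of the 210 s, and my last checks give no sign of a failed step. No verdict was reported.

**What I did**
- **Vials:** all four amber vials stood upright in the dry jar.
- **Lid and clasp:** I pushed the lid shut, swung the bail's red bar over the lip, and pressed the lever down past centre.
- **Rinse jar:** it had been knocked about 3 cm aside before I reached it. I measured it again and stood it on the tray.

**Last checks**
- **Rinse jar:** it stands about 1 mm (top view) and 2 mm (side view) from the point midway between the bottles. The bottles did not move.
- **Red bar:** it measured 70.8 mm from the jar's axis and 100 mm up, against 71.5 mm and 98.5 mm when clamped.
- **Lever tab:** its position in the pictures fits an angle of 0 to 0.06 rad, so home to within what I can measure.
- **Vials:** I saw all four upright before shutting the lid. Through the shut lid I could only partly see them.

**What went wrong or disagreed**
- **Tip height:** in the pictures the fingertips were about 3.5 cm higher than the reported height implies. My first grasp closed on nothing. I worked from the camera-measured tip height after that.
- **First lid push:** it jammed at 79 N upward at the wrist (limit 120 N), probably with the finger's joint caught on the lid's edge. I backed off and pushed again higher up.
- **Not measured:** I could not read the bar's force on the lid, and I felt no resistance while pressing the lever. I judged the clamping by position alone.

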